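# Put up a carton, pack the tea tins and set the count dial

## Robot

A 7-joint arm with a two-finger parallel gripper is mounted at the origin on the work surface. World frame = base frame: x ahead of the robot, y to its left, z up, the work surface at z = 0. Lengths are in m, angles in rad, forces in N, time in s.
With the tool pointing down it reaches from about 0.425 to 0.875 m from the base axis. Payload 9.9 kg.
Tool frame: the origin (TCP) lies at the very end of the fingers, on their centre line; the grasp point (between the pads) lies 19 mm behind it; z points along the fingers, y is the direction in which the jaws open and shut (so a half turn about z gives the same grasp; the last joint's range is limited). The gripper opens to 85 mm and grips with 20 to 120 N. Pads are 22 mm wide; open, the fingers measure 114 mm over their backs; the gripper's body (76 mm by 85 mm) begins 54 mm behind the grasp point. The pads swing forward as they close: fully open they stand 13 mm farther back than shut.
Start: joints at [1.04, 0.576, 0.025, 1.437, -0.015, 1.129, -0.057], TCP at [0.292, -0.609, 0.231] pointing down, gripper open.
Joint ranges: [-2.76, 2.76], [-0.34, 2.15], [-1.52, 1.57], [0.19, 2.46], [-1.09, 4.23], [0.17, 1.99], [-2.82, 2.82]. Speed limits (rad/s): [2.22, 2.22, 3.01, 3.01, 3.14, 3.14, 3.14].

## Interface

Orientations are given as a unit quaternion [x, y, z, w].
In Python, from plant import ctrl, capture, ticket gives the robot as it stands. The module is installed in compiled form; this text tells all that it offers.
- The arm moves only by the tool send_rows, never from a script. Its argument "moves" is a list of rows, each an object of numbers: "tx", "ty", "tz": the shift along the tool's x, y, z in m; "rx", "ry", "rz": the turn, a rotation vector about the tool's x, y, z in degrees. A call has 1 to 5 rows; each row shifts and turns the commanded pose from where the row before left it, along the tool's axes as they then stand; what a row does not reach is not made up. A row lasts 1/12 s, in which the tool goes at most 41.7 mm and 7.16 degrees, less where a joint would pass 70% of its speed; a pose out of reach is approached as far as the arm can. A call is refused whole if a number of a shift passes 0.0417 or a number of a turn 7.16, either way. A call with a gripper value outside its range is refused whole. "hand" is the finger opening in m, from 0 to 0.0854, set as the call begins (left out, the last holds). The fingers move at their own pace and stop on an object; "newtons" is the grip in N (left out, the last holds). Time passes only in rows, so rows that do not move let the fingers close. It gives the time, the measured TCP pose, the force and the opening at its end, in the units of the state.
- ctrl.get_obs(): the state, without advancing time (a new reading comes with each control period).
- capture(name): name is "scene" or "top" or "wrist"; returns a dict with "image" (384x512x3 uint8, blue, green, red), "fx", "fy", "cx", "cy" (pixels), "eye" and "rotation" of the camera in the world. Camera axes: x right, y down, z forward; pixel columns grow to the right and rows downward; lengths in m; the calibration is good to about 2 mm. A picture is of the moment at which its call begins. There is no depth.
- ticket.sign_off(): hands the job in, once; it reports no verdict.
The state is a dict: "t": time; "joint_pos": joint angles; "qvel": joint speeds; "joint_torque": joint torques, N m; "tcp_pos": TCP position; "eef_rot": TCP orientation; "contact_force": force on the tool from outside, world axes, zero at the start; "torque": the same for the moment, N m; "grip_width": finger opening in m.
Only numpy, scipy, OpenCV 4.12 (cv2) and the standard library are available. Lean on these libraries where they do the work, as an engineer would, in place of code of your own. Each camera call takes 0.05 s, during which the arm holds its last target. There are 200 camera calls.

## Task

Put up the flat carton by raising its four walls upright, then pack every tea tin on the worktop into it, all resting on its floor. Turn the count dial to the number of tins packed, and leave the carton's walls standing and the bowl, mug and pepper mill alone.

Things in the scene. Friction and masses are not known exactly. Their poses are not given: they have to be found in the camera images.
- carton: flat cardboard carton blank, its floor stuck down on the worktop: floor 120 mm (x) by 210 mm (y), 6 mm thick; origin at the centre of its underside, z up. A wall is creased along each of its four edges (crease 6 mm above the worktop), with a white finger tab on the middle of its free edge. Walls up, the inside is 120 x 210 mm and the tabs' tops are 77 mm above the worktop.
- wall_near (a joint): crease angle of the wall at the carton's edge x = -60 mm: 0 flat outwards, 1.571 upright, stop at 1.6. Wall 45 mm high, 5 mm thick (inner face in line with the crease), as long as its edge. It starts 0.1 to 0.5 rad up, stays at any angle where it is left, is moved by about 1.5 N at its top edge, and does not block the other walls.
- tab_near (a point): middle of this wall's white tab, 61 mm from the crease, halfway through its thickness. The tab carries the wall on by 26 mm; it is 24 mm wide along the crease, 5 mm thick. x points along the wall away from the crease, y along the crease.
- wall_far (a joint): crease angle of the wall at the carton's edge x = +60 mm: 0 flat outwards, 1.571 upright, stop at 1.6. Wall 45 mm high, 5 mm thick (inner face in line with the crease), as long as its edge. It starts 0.1 to 0.5 rad up, stays at any angle where it is left, is moved by about 1.5 N at its top edge, and does not block the other walls.
- tab_far (a point): middle of this wall's white tab, 61 mm from the crease, halfway through its thickness. The tab carries the wall on by 26 mm; it is 24 mm wide along the crease, 5 mm thick. x points along the wall away from the crease, y along the crease.
- wall_left (a joint): crease angle of the wall at the carton's edge y = +105 mm: 0 flat outwards, 1.571 upright, stop at 1.6. Wall 45 mm high, 5 mm thick (inner face in line with the crease), as long as its edge. It starts 0.1 to 0.5 rad up, stays at any angle where it is left, is moved by about 1.5 N at its top edge, and does not block the other walls.
- tab_left (a point): middle of this wall's white tab, 61 mm from the crease, halfway through its thickness. The tab carries the wall on by 26 mm; it is 24 mm wide along the crease, 5 mm thick. x points along the wall away from the crease, y along the crease.
- wall_right (a joint): crease angle of the wall at the carton's edge y = -105 mm: 0 flat outwards, 1.571 upright, stop at 1.6. Wall 45 mm high, 5 mm thick (inner face in line with the crease), as long as its edge. It starts 0.1 to 0.5 rad up, stays at any angle where it is left, is moved by about 1.5 N at its top edge, and does not block the other walls.
- tab_right (a point): middle of this wall's white tab, 61 mm from the crease, halfway through its thickness. The tab carries the wall on by 26 mm; it is 24 mm wide along the crease, 5 mm thick. x points along the wall away from the crease, y along the crease.
- tin_red: red square tea tin with a white label and a bare metal lid, 0.12 kg more or less: body 52 x 52 mm and 50 mm high, lid 46 x 46 mm on top of it, 62 mm high in all. Origin at its centre (31 mm above its foot), z towards the lid, x and y square to its sides. It may be absent (then it does not count).
- tin_blue: blue square tea tin with a white label and a bare metal lid, 0.12 kg more or less: body 52 x 52 mm and 50 mm high, lid 46 x 46 mm on top of it, 62 mm high in all. Origin at its centre (31 mm above its foot), z towards the lid, x and y square to its sides. It may be absent (then it does not count).
- tin_green: green square tea tin with a white label and a bare metal lid, 0.12 kg more or less: body 52 x 52 mm and 50 mm high, lid 46 x 46 mm on top of it, 62 mm high in all. Origin at its centre (31 mm above its foot), z towards the lid, x and y square to its sides. It may be absent (then it does not count).
- tin_yellow: yellow square tea tin with a white label and a bare metal lid, 0.12 kg more or less: body 52 x 52 mm and 50 mm high, lid 46 x 46 mm on top of it, 62 mm high in all. Origin at its centre (31 mm above its foot), z towards the lid, x and y square to its sides. It may be absent (then it does not count).
- counter: white round base of the count dial, fixed to the worktop, 132 mm across and 12 mm high; origin at the centre of its underside. Black studs on its top mark the numbers: groups of 1, 2, 3 and 4 studs, 51 mm from the axis, 0.5 rad apart, clockwise seen from above.
- dial (a joint): turn of the brass dial, clockwise seen from above: 0 at number 1, 0.5 at 2, 1.0 at 3, 1.5 at 4, end stops just outside (-0.05 and 1.55). It clicks into each of the four numbers and springs to the nearest one when let go near it; turning takes under 0.1 N m. It starts at 1.
- dial_grip (a point): middle of the dark wooden grip bar on the dial, on the dial's axis, 49 mm above the worktop. The bar is 58 mm long, 16 mm wide, from 33 to 59 mm above the worktop; a red stripe on top near one end and a red lug below it point at the number set.
- mark_one (a point): the single stud (number 1) on the counter's base, 51 mm from the dial's axis: where the red end of the bar points at dial = 0.
- bowl: bystander: white bowl 130 mm across, 55 mm high; origin at the centre of its foot.
- mug: bystander: blue mug 80 mm across, 90 mm high; origin at the centre of its foot.
- mill: bystander: dark wooden pepper mill 165 mm high; origin at the centre of its foot.
Not all that is in view belongs to the job. Leave any brown, orange or purple look-alike of the tin_red alone.

How it is judged:
On the way, in this order (a step that is already met when the one before it is completed fails the run):
1. all four walls of the carton are up (value of joint each of wall_near, wall_far, wall_left, wall_right above 1.37 rad), for 0.2 s.
2. every tin is in the carton, on its floor (x of tin_red in the frame of carton between -0.05 and 0.05 m and y of tin_red in the frame of carton between -0.095 and 0.095 m and z of tin_red in the frame of carton between 0.02 and 0.052 m and x of tin_blue in the frame of carton between -0.05 and 0.05 m and y of tin_blue in the frame of carton between -0.095 and 0.095 m and z of tin_blue in the frame of carton between 0.02 and 0.052 m and x of tin_green in the frame of carton between -0.05 and 0.05 m and y of tin_green in the frame of carton between -0.095 and 0.095 m and z of tin_green in the frame of carton between 0.02 and 0.052 m and x of tin_yellow in the frame of carton between -0.05 and 0.05 m and y of tin_yellow in the frame of carton between -0.095 and 0.095 m and z of tin_yellow in the frame of carton between 0.02 and 0.052 m), for 0.2 s.
At the end, for the whole second after the job is handed in: All four walls stand within 0.2 rad of upright, every tin present rests on the carton's floor between the walls (either way up), and the dial is within 0.15 rad of the number of tins (all of step 1 and all of step 2 and value of joint dial between 0.35 and 1.65 rad and ((height (world z) of carton above -1 m and height (world z) of tin_red below -5 m) or (height (world z) of carton above -1 m and height (world z) of tin_blue below -5 m) or (height (world z) of carton above -1 m and height (world z) of tin_green below -5 m) or value of joint dial above 0.85 rad) and ((height (world z) of carton above -1 m and height (world z) of tin_red below -5 m) or (height (world z) of carton above -1 m and height (world z) of tin_blue below -5 m) or (height (world z) of carton above -1 m and height (world z) of tin_yellow below -5 m) or value of joint dial above 0.85 rad) and ((height (world z) of carton above -1 m and height (world z) of tin_red below -5 m) or (height (world z) of carton above -1 m and height (world z) of tin_green below -5 m) or (height (world z) of carton above -1 m and height (world z) of tin_yellow below -5 m) or value of joint dial above 0.85 rad) and ((height (world z) of carton above -1 m and height (world z) of tin_blue below -5 m) or (height (world z) of carton above -1 m and height (world z) of tin_green below -5 m) or (height (world z) of carton above -1 m and height (world z) of tin_yellow below -5 m) or value of joint dial above 0.85 rad) and ((height (world z) of carton above -1 m and height (world z) of tin_red below -5 m) or (height (world z) of carton above -1 m and height (world z) of tin_blue below -5 m) or (height (world z) of carton above -1 m and height (world z) of tin_green below -5 m) or (height (world z) of carton above -1 m and height (world z) of tin_yellow below -5 m) or value of joint dial above 1.35 rad) and (not (height (world z) of carton above -1 m and height (world z) of tin_red below -5 m) or not (height (world z) of carton above -1 m and height (world z) of tin_blue below -5 m) or value of joint dial below 0.65 rad) and (not (height (world z) of carton above -1 m and height (world z) of tin_red below -5 m) or not (height (world z) of carton above -1 m and height (world z) of tin_green below -5 m) or value of joint dial below 0.65 rad) and (not (height (world z) of carton above -1 m and height (world z) of tin_red below -5 m) or not (height (world z) of carton above -1 m and height (world z) of tin_yellow below -5 m) or value of joint dial below 0.65 rad) and (not (height (world z) of carton above -1 m and height (world z) of tin_blue below -5 m) or not (height (world z) of carton above -1 m and height (world z) of tin_green below -5 m) or value of joint dial below 0.65 rad) and (not (height (world z) of carton above -1 m and height (world z) of tin_blue below -5 m) or not (height (world z) of carton above -1 m and height (world z) of tin_yellow below -5 m) or value of joint dial below 0.65 rad) and (not (height (world z) of carton above -1 m and height (world z) of tin_green below -5 m) or not (height (world z) of carton above -1 m and height (world z) of tin_yellow below -5 m) or value of joint dial below 0.65 rad) and (not (height (world z) of carton above -1 m and height (world z) of tin_red below -5 m) or value of joint dial below 1.15 rad) and (not (height (world z) of carton above -1 m and height (world z) of tin_blue below -5 m) or value of joint dial below 1.15 rad) and (not (height (world z) of carton above -1 m and height (world z) of tin_green below -5 m) or value of joint dial below 1.15 rad) and (not (height (world z) of carton above -1 m and height (world z) of tin_yellow below -5 m) or value of joint dial below 1.15 rad)); the robot touches nothing.
It fails at once if the bowl is shifted by more than 30 mm (distance of bowl from where it was at the start of the episode above 0.03 m).
It fails at once if the mug is shifted by more than 30 mm (distance of mug from where it was at the start of the episode above 0.03 m).
It fails at once if the mill is shifted by more than 30 mm (distance of mill from where it was at the start of the episode above 0.03 m).
Of tin_red, tin_blue, tin_green, tin_yellow only 2 to 4 are there at a start; the rules pass over those that are not, and their reading is None.
At some moment in a run one of tin_red, tin_blue, tin_green, tin_yellow may be knocked a few centimetres aside while the robot is not near it.
Once in a run the grip may slacken for a moment while it holds something.
It also fails if it takes over 210 s, if anything falls off the work surface, if the arm or the gripper's body presses on something with over 40 N, if the wrist force passes 120 N, or if a joint passes its speed limit or range.

## Working session

There is one attempt and no reset: what is moved stays moved. The work goes in short steps, Python scripts to look and compute and a tool call to move; the robot and the scene stay as the last step left them, time stands still between calls to the robot, and variables do not carry over. Pictures are saved under pics/ and viewed, about 12 in all and at most 16, crops included, and the job is handed in when it is done.

Besides the shell and the picture viewer there is one more tool, called after ">>>" by a JSON object that holds its "name" and its "arguments". send_rows: Moves the arm, as the interface text tells. Its arguments: {"type":"object","properties":{"moves":{"type":"array","items":{"type":"object","properties":{"tx":{"type":"number"},"ty":{"type":"number"},"tz":{"type":"number"},"rx":{"type":"number"},"ry":{"type":"number"},"rz":{"type":"number"}}}},"hand":{"type":"number"},"newtons":{"type":"number"}},"required":["moves"]}

```bash
mkdir -p pics; cat > h.py <<'E'
import numpy as np, cv2
from plant import ctrl, capture, ticket
def snap(n,f=None):
    c=capture(n)
    if f: cv2.imwrite('pics/'+f,c['image'])
    return c
def ray(c,u,v):
    d=np.array([(u-c['cx'])/c['fx'],(v-c['cy'])/c['fy'],1.]); return np.array(c['eye']),np.array(c['rotation'])@d
def onz(c,u,v,z):
    e,d=ray(c,u,v); return e+d*(z-e[2])/d[2]
def proj(c,p):
    q=np.array(c['rotation']).T@(np.array(p)-np.array(c['eye'])); return np.array([c['fx']*q[0]/q[2]+c['cx'],c['fy']*q[1]/q[2]+c['cy']])
E
python3 - <<'E'
from h import *
import pickle
a=snap('top');b=snap('scene')
pickle.dump((a,b),open('p.pkl','wb'))
cv2.imwrite('pics/a.png',cv2.resize(a['image'],(800,600)));cv2.imwrite('pics/b.png',cv2.resize(b['image'],(800,600)))
for c in(a,b):print(c['eye'],c['rotation'],c['fx'],c['cx'],c['cy'])
print(ctrl.get_obs())
E
```

```text
[ 0.51228536 -0.03501375  1.25759461] [ 0.71364831 -0.69965411  0.02796951 -0.02019716] 358.96511847585674 259.84784411191976 186.6245381090069
[1.33604333 0.19460909 1.29526402] [ 0.5717393   0.77387715 -0.22086102 -0.15952663] 481.00919420124893 252.5099139255412 192.12036460962176
{'t': 0.1, 'joint_pos': array([ 1.0401992 ,  0.5764338 ,  0.02486382,  1.43784507, -0.01499771,
        1.12898901, -0.05651062]), 'qvel': array([-0.0001765 , -0.00346839,  0.00017594, -0.00019206, -0.00284134,
        0.00114295, -0.0013336 ]), 'joint_torque': array([ 5.66917355e-03, -7.67299390e+01,  2.25734957e+00, -2.86605370e+01,
        1.58043997e-02,  8.56627099e-03,  1.29894984e-04]), 'tcp_pos': array([ 0.29147185, -0.60836851,  0.23053139]), 'eef_rot': array([ 9.75148906e-01,  2.21549217e-01, -2.07200464e-04, -7.15806792e-04]), 'contact_force': array([0.29038599, 0.22811838, 0.42292173]), 'torque': array([ 0.04002868, -0.02607976,  0.00712319]), 'grip_width': 0.08536758371228594}
```

View pics/a.png

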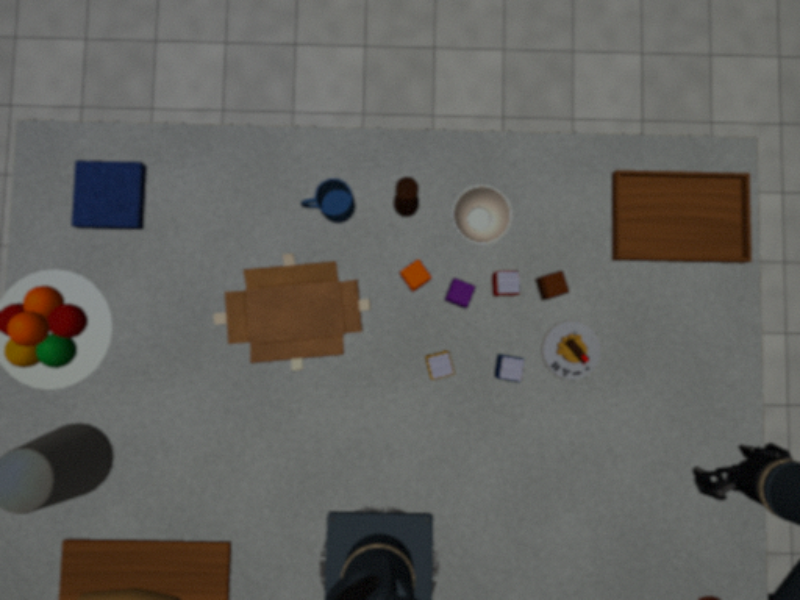

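View pics/b.png

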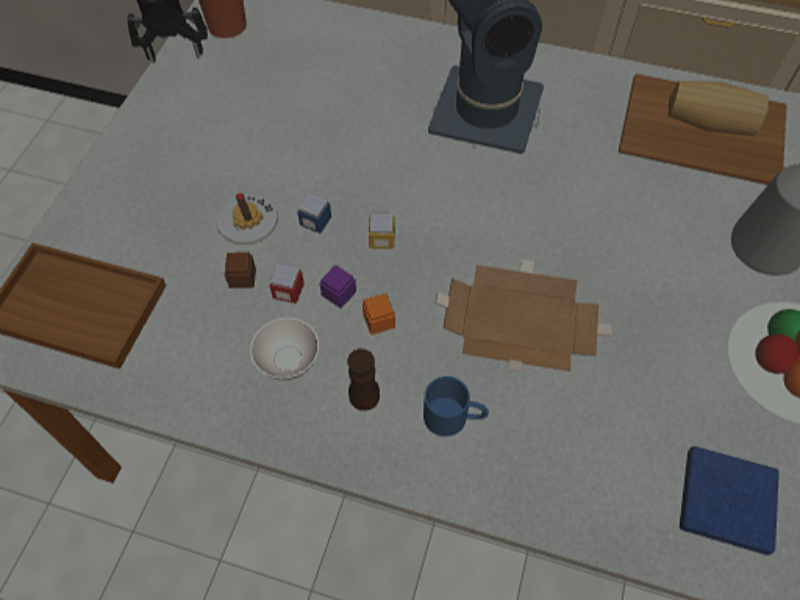

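```bash
cat >> h.py <<'E'
from scipy.spatial.transform import Rotation as R
_c=capture
def capture(n):
    c=dict(_c(n)); c['rotation']=R.from_quat(c['rotation']).as_matrix(); return c
E
python3 - <<'E'
from h import *
import pickle
a,b=pickle.load(open('p.pkl','rb'))
for c in(a,b): c['rotation']=R.from_quat(c['rotation']).as_matrix()
pickle.dump((a,b),open('p.pkl','wb'))
g=lambda i,x,y,w,h:cv2.resize(i[y:y+h,x:x+w],(400,300),interpolation=cv2.INTER_CUBIC)
A,B=a['image'],b['image']
cv2.imwrite('pics/c.png',np.clip(1.4*np.vstack([np.hstack([g(A,136,157,104,78),g(B,276,155,120,90)]),np.hstack([g(A,250,165,140,105),g(B,130,110,140,105)])]).astype(float),0,255).astype(np.uint8))
# tin tops & blobs
hsv=cv2.cvtColor(A,cv2.COLOR_BGR2HSV)
for n,(u,v) in dict(car=(188,200),dial=(365,222),yel=(281,233),blue=(326,235),red=(323,181),bowl=(308,137),mug=(214,128),mill=(260,132),orange=(266,176),purple=(294,187),brown=(353,182)).items():
    print(n,onz(a,u,v,0.0).round(3),onz(a,u,v,.06).round(3),proj(b,onz(a,u,v,.0)).round())
E
```

```text
car [0.546 0.202 0.   ] [0.545 0.191 0.06 ] [332. 204.]
dial [ 0.482 -0.418  0.   ] [ 0.483 -0.4    0.06 ] [156. 142.]
yel [ 0.438 -0.125  0.   ] [ 0.441 -0.121  0.06 ] [243. 153.]
blue [ 0.434 -0.282  0.   ] [ 0.438 -0.27   0.06 ] [199. 141.]
red [ 0.623 -0.27   0.   ] [ 0.617 -0.259  0.06 ] [182. 187.]
bowl [ 0.778 -0.216  0.   ] [ 0.766 -0.207  0.06 ] [179. 233.]
mug [0.803 0.119 0.   ] [0.789 0.111 0.06 ] [285. 271.]
mill [ 0.792 -0.045  0.   ] [ 0.779 -0.044  0.06 ] [232. 252.]
orange [ 0.636 -0.069  0.   ] [ 0.63  -0.067  0.06 ] [240. 206.]
purple [ 0.599 -0.168  0.   ] [ 0.595 -0.162  0.06 ] [214. 189.]
brown [ 0.621 -0.376  0.   ] [ 0.616 -0.36   0.06 ] [151. 178.]
```

View pics/c.png

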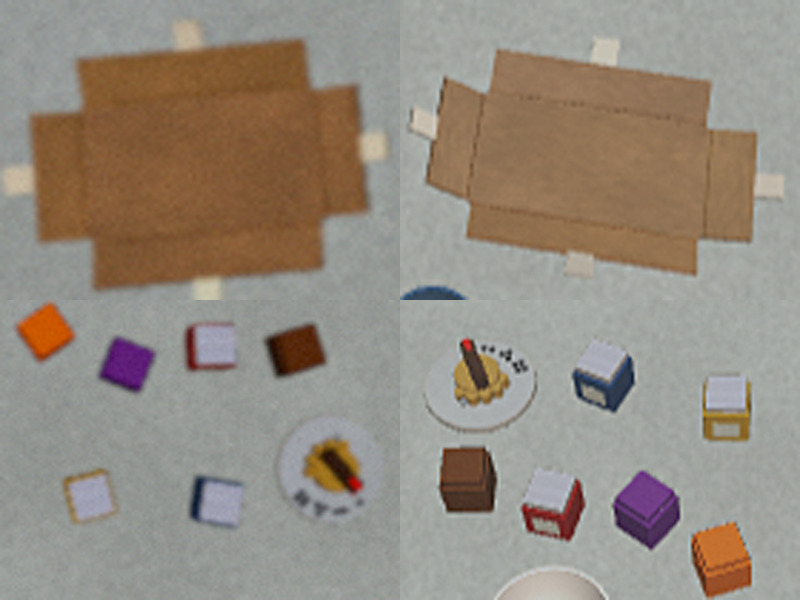

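```bash
python3 - <<'E'
from h import *
import pickle
a,b=pickle.load(open('p.pkl','rb'))
A=lambda u,v:(u/3.846+136,v/3.846+157); B=lambda u,v:((u-400)/3.3333+276,v/3.3333+155)
pa=[onz(a,*A(*p),.006) for p in [(80,101),(312,86),(325,230),(94,240)]]
pb=[onz(b,*B(*p),.006) for p in [(470,205),(703,240),(708,122),(485,95)]]
# order a: far-left(y+), far-right, near-right, near-left ; b: far-right, far-left, near-left, near-right
pb=[pb[1],pb[0],pb[3],pb[2]]
for n,P in(('a',pa),('b',pb)):
    P=np.array(P)[:,:2]; print(n,P.round(4).tolist(),P.mean(0).round(4),'sz',np.linalg.norm(P[0]-P[3]).round(3),np.linalg.norm(P[0]-P[1]).round(3))
    d=P[0]-P[1]+P[3]-P[2]; yaw=np.arctan2(-d[0],d[1]); print('yaw deg',np.degrees(yaw).round(2))
def tri(pa,pb):
    e1,d1=ray(a,*pa);e2,d2=ray(b,*pb);M=np.array([d1,-d2]).T;s=np.linalg.lstsq(M,e2-e1,rcond=None)[0]
    return (e1+d1*s[0]+e2+d2*s[1])/2, np.linalg.norm(e1+d1*s[0]-e2-d2*s[1])
for n,p,q in [('far',(187,35),(580,264)),('near',(208,290),(605,51)),('left',(19,180),(769,185)),('right',(373,146),(424,123))]:
    P,r=tri(A(*p),B(*q)); print(n,P.round(3),r.round(4),'ang',np.arcsin(np.clip((P[2]-.006)/.061,-1,1)).round(2))
# lids
def lid(c,u,v,z,thr=(0,60)):
    h=cv2.cvtColor(c['image'],cv2.COLOR_BGR2HSV); i=c['image']
    m=((h[...,1]<60)&(h[...,2]>165)).astype(np.uint8)
    n,l,st,ce=cv2.connectedComponentsWithStats(m)
    k=[j for j in range(1,n) if st[j,4]>30 and np.hypot(*(ce[j]-[u,v]))<12]
    for j in k:
        r=cv2.minAreaRect(np.argwhere(l==j)[:,::-1].astype(np.float32)); bx=cv2.boxPoints(r)
        w=np.array([onz(c,*p,z)[:2] for p in bx]); e=w[1]-w[0]
        print('  ',st[j,4],onz(c,*ce[j],z).round(3),w.mean(0).round(3),'yaw',np.degrees(np.arctan2(e[1],e[0])).round(1)%90,np.linalg.norm(e).round(3),np.linalg.norm(w[2]-w[1]).round(3))
for n,p,q in [('yel',(91,497),(727,391)),('blue',(220,502),(604,363)),('red',(214,345),(553,492))]:
    print(n); pa=(p[0]*.35+250,(p[1]-300)*.35+165); qb=((q[0]-400)*.35+130,(q[1]-300)*.35+110)
    print(tri(pa,qb)); print(a['image'][int(pa[1]),int(pa[0])],b['image'][int(qb[1]),int(qb[0])]); lid(a,*pa,.062); lid(b,*qb,.062)
# dial: base, stripe
dl=tri((331*.35+250,165*.35+165),(80*.35+130,80*.35+110))
print(onz(b,80*.35+130,80*.35+110,.012),onz(a,331*.35+250,169*.35+165,.012))
st=((354)*.35+250,185*.35+165); sb=(66*.35+130,44*.35+110); print('stripe',tri(st,sb),onz(a,*st,.059),onz(b,*sb,.059))
E
```

```text
a [[0.6023, 0.3114], [0.6203, 0.1018], [0.4901, 0.0865], [0.4771, 0.294]] [0.5475 0.1984] sz 0.126 0.21
yaw deg 4.24
b [[0.5971, 0.3188], [0.6237, 0.1088], [0.5036, 0.0928], [0.4716, 0.3012]] [0.549  0.2054] sz 0.127 0.212
yaw deg 7.97
far [0.662 0.216 0.021] 0.0042 ang 0.26
near [0.435 0.189 0.025] 0.0052 ang 0.31
left [0.529 0.363 0.014] 0.0049 ang 0.13
right [0.565 0.046 0.029] 0.0045 ang 0.38
yel
(array([ 0.43753619, -0.12066037,  0.05945774]), np.float64(0.005763574436971555))
[133 119 117] [132 123 122]
blue
(array([ 0.43388402, -0.27167857,  0.05098531]), np.float64(0.007348489927936414))
[128 115 114] [133 126 125]
red
(array([ 0.61791169, -0.26267655,  0.05205672]), np.float64(0.008270488669993655))
[128 115 115] [134 126 124]
[ 0.47172216 -0.41361035  0.012     ] [ 0.4745148  -0.41771918  0.012     ]
stripe (array([ 0.45751559, -0.43006424,  0.05618207]), np.float64(0.002040526388427293)) [ 0.45787665 -0.43017753  0.059     ] [ 0.45947948 -0.42755172  0.059     ]
```

```bash
cat >> h.py <<'E'
import json
def yaw_of(q):
    x=R.from_quat(q).as_matrix()[:,0]; return np.degrees(np.arctan2(x[1],x[0]))
CC=np.array([.548,.203]); CY=6.5
def car(x,y):
    t=np.radians(CY); return CC+[x*np.cos(t)-y*np.sin(t), x*np.sin(t)+y*np.cos(t)]
class Plan:
    def __init__(s):
        o=ctrl.get_obs(); s.p=np.array(o['tcp_pos']); s.y=yaw_of(o['eef_rot']); s.rows=[]
        print('# at',s.p.round(4),'yaw',round(s.y,2),'w',round(o['grip_width'],4),'t',round(o['t'],1))
    def to(s,x=None,y=None,z=None,yaw=None,step=.036):
        g=np.array([s.p[i] if v is None else v for i,v in enumerate((x,y,z))]); yaw=s.y if yaw is None else yaw
        dy=(yaw-s.y+90)%180-90; n=int(max(1,np.ceil(np.linalg.norm(g-s.p)/step-1e-6),np.ceil(abs(dy)/6.5)))
        for i in range(n):
            d=(g-s.p)/(n-i); t=np.radians(s.y); xt=np.array([np.cos(t),np.sin(t),0]); yt=np.array([np.sin(t),-np.cos(t),0])
            r=dict(tx=round(d@xt,3),ty=round(d@yt,3),tz=round(-d[2],3),rz=round(-dy/n,1))
            s.p=s.p+r['tx']*xt+r['ty']*yt-[0,0,r['tz']]; s.y-=r['rz']; s.rows.append({k:v for k,v in r.items() if v} )
        return s
    def show(s,note=''):
        print(note)
        for i in range(0,len(s.rows),5): print(json.dumps(s.rows[i:i+5]).replace(' ',''))
        s.rows=[]; return s
E
python3 - <<'E'
from h import *
import pickle
a,b=pickle.load(open('p.pkl','rb'))
Plan().to(.50,-.24,.30,yaw=0).show()
def quad(c,u,v,z):
    i=c['image'].astype(int); h=cv2.cvtColor(c['image'],cv2.COLOR_BGR2HSV)
    big=cv2.resize(c['image'],None,fx=4,fy=4,interpolation=cv2.INTER_CUBIC)
    ref=c['image'][int(v),int(u)].astype(int); m=(np.abs(big.astype(int)-ref).max(2)<14).astype(np.uint8)
    m=cv2.morphologyEx(m,cv2.MORPH_OPEN,np.ones((5,5)))
    n,l,st,ce=cv2.connectedComponentsWithStats(m); j=l[int(4*v+2),int(4*u+2)]
    r=cv2.minAreaRect(np.argwhere(l==j)[:,::-1].astype(np.float32)); bx=(cv2.boxPoints(r)+.5)/4-.5
    w=np.array([onz(c,*p,z)[:2] for p in bx]); e=w[1]-w[0]
    print('  ',j,st[j,4],w.mean(0).round(4),'yaw',np.degrees(np.arctan2(e[1],e[0])).round(1)%90,np.linalg.norm(e).round(3),np.linalg.norm(w[2]-w[1]).round(3))
for n,p,q in [('yel',(91,497),(727,391)),('blue',(220,502),(604,363)),('red',(214,345),(553,492))]:
    print(n); quad(a,p[0]*.35+250,(p[1]-300)*.35+165,.062); quad(b,(q[0]-400)*.35+130,(q[1]-300)*.35+110,.062)
E
```

```text
# at [ 0.2915 -0.6084  0.2305] yaw 25.6 w 0.0854 t 0.1

[{"tx":0.029,"ty":-0.02,"tz":-0.006,"rz":2.1},{"tx":0.028,"ty":-0.021,"tz":-0.006,"rz":2.1},{"tx":0.027,"ty":-0.022,"tz":-0.006,"rz":2.1},{"tx":0.027,"ty":-0.023,"tz":-0.006,"rz":2.1},{"tx":0.026,"ty":-0.024,"tz":-0.006,"rz":2.1}]
[{"tx":0.025,"ty":-0.025,"tz":-0.006,"rz":2.1},{"tx":0.024,"ty":-0.026,"tz":-0.006,"rz":2.1},{"tx":0.023,"ty":-0.027,"tz":-0.005,"rz":2.1},{"tx":0.022,"ty":-0.028,"tz":-0.006,"rz":2.1},{"tx":0.02,"ty":-0.029,"tz":-0.005,"rz":2.1}]
[{"tx":0.02,"ty":-0.029,"tz":-0.006,"rz":2.1},{"tx":0.018,"ty":-0.03,"tz":-0.005,"rz":2.1}]
yel
   113 2168 [ 0.4392 -0.1225] yaw 15.0 0.039 0.04
   512 2267 [ 0.4321 -0.1166] yaw 16.900000000000006 0.051 0.055
blue
   248 2501 [ 0.4356 -0.2748] yaw 80.9 0.042 0.044
   241 2309 [ 0.4331 -0.2728] yaw 3.8000000000000114 0.049 0.05
red
   235 2428 [ 0.6203 -0.2669] yaw 1.2000000000000028 0.045 0.04
   231 2694 [ 0.6177 -0.2631] yaw 10.199999999999989 0.048 0.049
```

>>> {"name": "send_rows", "arguments": {"moves": [{"tx": 0.029, "ty": -0.02, "tz": -0.006, "rz": 2.1}, {"tx": 0.028, "ty": -0.021, "tz": -0.006, "rz": 2.1}, {"tx": 0.027, "ty": -0.022, "tz": -0.006, "rz": 2.1}, {"tx": 0.027, "ty": -0.023, "tz": -0.006, "rz": 2.1}, {"tx": 0.026, "ty": -0.024, "tz": -0.006, "rz": 2.1}]}}

```text
schema error: expected keys tx, ty, tz, rx, ry, rz
```

>>> {"name": "send_rows", "arguments": {"moves": [{"tx": 0.025, "ty": -0.025, "tz": -0.006, "rz": 2.1}, {"tx": 0.024, "ty": -0.026, "tz": -0.006, "rz": 2.1}, {"tx": 0.023, "ty": -0.027, "tz": -0.005, "rz": 2.1}, {"tx": 0.022, "ty": -0.028, "tz": -0.006, "rz": 2.1}, {"tx": 0.02, "ty": -0.029, "tz": -0.005, "rz": 2.1}]}}

```text
schema error: expected keys tx, ty, tz, rx, ry, rz
```

>>> {"name": "send_rows", "arguments": {"moves": [{"tx": 0.02, "ty": -0.029, "tz": -0.006, "rz": 2.1}, {"tx": 0.018, "ty": -0.03, "tz": -0.005, "rz": 2.1}, {"tx": 0}]}}

```text
schema error: expected keys tx, ty, tz, rx, ry, rz
```

```bash
python3 - <<'E'
from h import *
import pickle
c=snap('wrist','d.png'); pickle.dump(c,open('w1.pkl','wb')); print(c['eye'],c['rotation'].round(2).tolist(),c['fx'])
Plan().to(*car(0,0),.32,yaw=CY).show('to carton')
E
```

```text
[ 0.35714602 -0.57555666  0.37329726] [[0.43, -0.86, -0.26], [-0.9, -0.41, -0.12], [-0.0, 0.29, -0.96]] 321.44906966221487
# at [ 0.2915 -0.6084  0.2306] yaw 25.6 w 0.0858 t 0.1
to carton
[{"tx":0.024,"ty":-0.026,"tz":-0.004,"rz":0.8},{"tx":0.024,"ty":-0.026,"tz":-0.004,"rz":0.8},{"tx":0.024,"ty":-0.027,"tz":-0.004,"rz":0.8},{"tx":0.023,"ty":-0.027,"tz":-0.004,"rz":0.8},{"tx":0.023,"ty":-0.027,"tz":-0.004,"rz":0.8}]
[{"tx":0.022,"ty":-0.027,"tz":-0.004,"rz":0.8},{"tx":0.022,"ty":-0.028,"tz":-0.004,"rz":0.8},{"tx":0.022,"ty":-0.028,"tz":-0.004,"rz":0.8},{"tx":0.021,"ty":-0.028,"tz":-0.004,"rz":0.8},{"tx":0.021,"ty":-0.029,"tz":-0.004,"rz":0.8}]
[{"tx":0.02,"ty":-0.029,"tz":-0.004,"rz":0.8},{"tx":0.02,"ty":-0.029,"tz":-0.003,"rz":0.8},{"tx":0.02,"ty":-0.03,"tz":-0.004,"rz":0.8},{"tx":0.019,"ty":-0.03,"tz":-0.003,"rz":0.8},{"tx":0.019,"ty":-0.03,"tz":-0.004,"rz":0.8}]
[{"tx":0.018,"ty":-0.03,"tz":-0.003,"rz":0.8},{"tx":0.018,"ty":-0.031,"tz":-0.004,"rz":0.8},{"tx":0.017,"ty":-0.031,"tz":-0.003,"rz":0.8},{"tx":0.017,"ty":-0.031,"tz":-0.004,"rz":0.8},{"tx":0.017,"ty":-0.031,"tz":-0.003,"rz":0.8}]
[{"tx":0.016,"ty":-0.032,"tz":-0.004,"rz":0.8},{"tx":0.016,"ty":-0.032,"tz":-0.003,"rz":0.8},{"tx":0.015,"ty":-0.032,"tz":-0.004,"rz":0.8},{"tx":0.015,"ty":-0.032,"tz":-0.003,"rz":0.8}]
```

View pics/d.png

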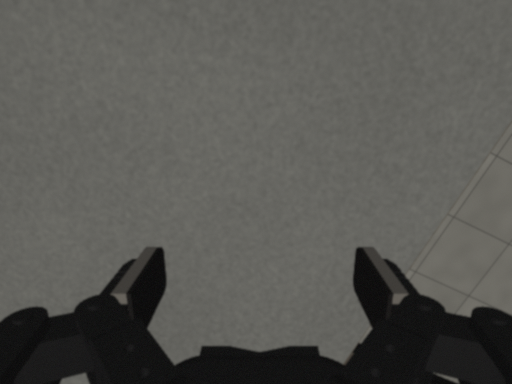

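```bash
sed -i "s/s.rows.append({k:v for k,v in r.items() if v} )/s.rows.append(dict(tx=r['tx']+0,ty=r['ty']+0,tz=r['tz']+0,rx=0,ry=0,rz=r['rz']+0))/" h.py; python3 - <<'E'
from h import *
Plan().to(.44,-.22,.27,yaw=0).show()
E
```

```text
# at [ 0.2915 -0.6084  0.2306] yaw 25.6 w 0.0858 t 0.1

[{"tx":0.025,"ty":-0.024,"tz":-0.003,"rx":0,"ry":0,"rz":2.1},{"tx":0.024,"ty":-0.025,"tz":-0.003,"rx":0,"ry":0,"rz":2.1},{"tx":0.023,"ty":-0.026,"tz":-0.003,"rx":0,"ry":0,"rz":2.1},{"tx":0.022,"ty":-0.026,"tz":-0.003,"rx":0,"ry":0,"rz":2.1},{"tx":0.022,"ty":-0.027,"tz":-0.003,"rx":0,"ry":0,"rz":2.1}]
[{"tx":0.02,"ty":-0.028,"tz":-0.003,"rx":0,"ry":0,"rz":2.1},{"tx":0.019,"ty":-0.029,"tz":-0.004,"rx":0,"ry":0,"rz":2.1},{"tx":0.019,"ty":-0.029,"tz":-0.003,"rx":0,"ry":0,"rz":2.1},{"tx":0.017,"ty":-0.03,"tz":-0.004,"rx":0,"ry":0,"rz":2.1},{"tx":0.016,"ty":-0.031,"tz":-0.003,"rx":0,"ry":0,"rz":2.1}]
[{"tx":0.015,"ty":-0.031,"tz":-0.004,"rx":0,"ry":0,"rz":2.1},{"tx":0.014,"ty":-0.032,"tz":-0.003,"rx":0,"ry":0,"rz":2.1}]
```

>>> {"name": "send_rows", "arguments": {"moves": [{"tx": 0.029, "ty": -0.02, "tz": -0.006, "rx": 0, "ry": 0, "rz": 2.1}, {"tx": 0.028, "ty": -0.021, "tz": -0.006, "rx": 0, "ry": 0, "rz": 2.1}, {"tx": 0.027, "ty": -0.022, "tz": -0.006, "rx": 0, "ry": 0, "rz": 2.1}, {"tx": 0.027, "ty": -0.023, "tz": -0.006, "rx": 0, "ry": 0, "rz": 2.1}, {"tx": 0.026, "ty": -0.024, "tz": -0.006, "rx": 0, "ry": 0, "rz": 2.1}]}}

```text
t: 0.57
tcp_pos: [0.3796, -0.4546, 0.2613]
eef_rot: [0.991, 0.13, -0.0, -0.0]
contact_force: [1.3, -0.4, 0.5]
grip_width: 0.0853
```

>>> {"name": "send_rows", "arguments": {"moves": [{"tx": 0.02, "ty": -0.025, "tz": -0.006, "rx": 0, "ry": 0, "rz": 2.1}, {"tx": 0.02, "ty": -0.026, "tz": -0.006, "rx": 0, "ry": 0, "rz": 2.1}, {"tx": 0.01, "ty": -0.027, "tz": -0.005, "rx": 0, "ry": 0, "rz": 2.1}, {"tx": 0.01, "ty": -0.028, "tz": -0.006, "rx": 0, "ry": 0, "rz": 2.1}, {"tx": 0.01, "ty": -0.029, "tz": -0.005, "rx": 0, "ry": 0, "rz": 2.1}]}}

```text
t: 0.98
tcp_pos: [0.4224, -0.3081, 0.2895]
eef_rot: [0.999, 0.039, -0.0, -0.0]
contact_force: [0.2, 0.1, 0.2]
grip_width: 0.0852
```

>>> {"name": "send_rows", "arguments": {"moves": [{"tx": 0.01, "ty": -0.029, "tz": -0.006, "rx": 0, "ry": 0, "rz": 2.1}, {"tx": 0.01, "ty": -0.03, "tz": -0.005, "rx": 0, "ry": 0, "rz": 2.1}, {"tx": 0, "ty": 0, "tz": 0, "rx": 0, "ry": 0, "rz": 0}]}}

```text
t: 1.23
tcp_pos: [0.4414, -0.243, 0.3012]
eef_rot: [1.0, 0.006, 0.001, -0.001]
contact_force: [0.6, 0.7, -0.5]
grip_width: 0.0852
```

```bash
python3 - <<'E'
from h import *
import pickle
c=snap('wrist','e.png'); pickle.dump(c,open('w1.pkl','wb')); print(c['eye'])
Plan().to(*car(0,0),.30,yaw=CY).show('to carton')
E
```

```text
[ 0.51387869 -0.24152749  0.44413816]
# at [ 0.4402 -0.246   0.3008] yaw 0.71 w 0.0854 t 1.3
to carton
[{"tx":0.009,"ty":-0.034,"tz":0.0,"rx":0,"ry":0,"rz":-0.4},{"tx":0.009,"ty":-0.034,"tz":0.0,"rx":0,"ry":0,"rz":-0.4},{"tx":0.009,"ty":-0.034,"tz":0.0,"rx":0,"ry":0,"rz":-0.4},{"tx":0.009,"ty":-0.034,"tz":0.0,"rx":0,"ry":0,"rz":-0.4},{"tx":0.01,"ty":-0.034,"tz":0.0,"rx":0,"ry":0,"rz":-0.4}]
[{"tx":0.01,"ty":-0.034,"tz":0.0,"rx":0,"ry":0,"rz":-0.4},{"tx":0.01,"ty":-0.034,"tz":0.0,"rx":0,"ry":0,"rz":-0.4},{"tx":0.01,"ty":-0.034,"tz":0.0,"rx":0,"ry":0,"rz":-0.4},{"tx":0.011,"ty":-0.034,"tz":0.0,"rx":0,"ry":0,"rz":-0.4},{"tx":0.011,"ty":-0.034,"tz":0.0,"rx":0,"ry":0,"rz":-0.4}]
[{"tx":0.011,"ty":-0.034,"tz":0.0,"rx":0,"ry":0,"rz":-0.4},{"tx":0.011,"ty":-0.034,"tz":0.0,"rx":0,"ry":0,"rz":-0.4},{"tx":0.012,"ty":-0.034,"tz":0.001,"rx":0,"ry":0,"rz":-0.4}]
```

View pics/e.png

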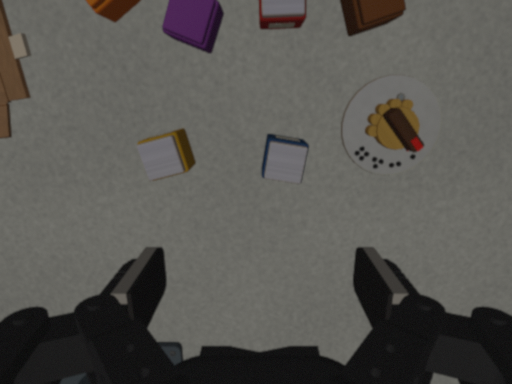

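>>> {"name": "send_rows", "arguments": {"moves": [{"tx": 0.009, "ty": -0.034, "tz": 0, "rx": 0, "ry": 0, "rz": -0.4}, {"tx": 0.009, "ty": -0.034, "tz": 0, "rx": 0, "ry": 0, "rz": -0.4}, {"tx": 0.009, "ty": -0.034, "tz": 0, "rx": 0, "ry": 0, "rz": -0.4}, {"tx": 0.009, "ty": -0.034, "tz": 0, "rx": 0, "ry": 0, "rz": -0.4}, {"tx": 0.01, "ty": -0.034, "tz": 0, "rx": 0, "ry": 0, "rz": -0.4}]}}

```text
t: 1.7
tcp_pos: [0.4811, -0.0781, 0.3001]
eef_rot: [1.0, 0.02, -0.0, 0.0]
contact_force: [0.4, -0.4, -0.6]
grip_width: 0.0855
```

>>> {"name": "send_rows", "arguments": {"moves": [{"tx": 0.01, "ty": -0.034, "tz": 0, "rx": 0, "ry": 0, "rz": -0.4}, {"tx": 0.01, "ty": -0.034, "tz": 0, "rx": 0, "ry": 0, "rz": -0.4}, {"tx": 0.01, "ty": -0.034, "tz": 0, "rx": 0, "ry": 0, "rz": -0.4}, {"tx": 0.011, "ty": -0.034, "tz": 0, "rx": 0, "ry": 0, "rz": -0.4}, {"tx": 0.011, "ty": -0.034, "tz": 0, "rx": 0, "ry": 0, "rz": -0.4}]}}

```text
t: 2.12
tcp_pos: [0.5241, 0.0947, 0.3001]
eef_rot: [0.999, 0.038, -0.0, 0.0]
contact_force: [1.0, -0.0, 0.2]
grip_width: 0.0854
```

>>> {"name": "send_rows", "arguments": {"moves": [{"tx": 0.005, "ty": -0.034, "tz": 0, "rx": 0, "ry": 0, "rz": -0.4}, {"tx": 0.005, "ty": -0.034, "tz": 0, "rx": 0, "ry": 0, "rz": -0.4}, {"tx": 0, "ty": -0.034, "tz": 0.0, "rx": 0, "ry": 0, "rz": -0.4}, {"tx": 0, "ty": 0, "tz": 0, "rx": 0, "ry": 0, "rz": 0}]}}

```text
t: 2.45
tcp_pos: [0.5239, 0.2038, 0.2996]
eef_rot: [0.999, 0.053, -0.001, -0.002]
contact_force: [0.1, 0.3, -0.5]
grip_width: 0.0852
```

```bash
cat >> h.py <<'E'
def lid(c,u,v,z=.062,tol=22):
    s=4; big=cv2.resize(c['image'],None,fx=s,fy=s,interpolation=cv2.INTER_CUBIC).astype(int)
    ref=np.median(c['image'][int(v)-3:int(v)+4,int(u)-3:int(u)+4].reshape(-1,3),0)
    m=cv2.morphologyEx((np.abs(big-ref).max(2)<tol).astype(np.uint8),cv2.MORPH_OPEN,np.ones((9,9)))
    n,l,st,ce=cv2.connectedComponentsWithStats(m,connectivity=4); j=l[int(s*v),int(s*u)]
    q=np.argwhere(l==j)[:,::-1]; w=np.array([onz(c,(x+.5)/s-.5,(y+.5)/s-.5,z)[:2] for x,y in q])
    r=cv2.minAreaRect((w*1000).astype(np.float32)); y=(r[2]+45)%90-45
    return np.array(r[0])/1000,round(y,1),np.round(r[1],1)
E
python3 - <<'E'
from h import *
import pickle
w=pickle.load(open('w1.pkl','rb'))
print('yel',lid(w,162,158),'blue',lid(w,285,160))
P=np.array([onz(w,390,112,.059),onz(w,422,143,.059)]);print('bar px centre',onz(w,403,127,.059))
print('plate centre',onz(w,392,124,.012), 'stripe',onz(w,416.5,144,.059))
for p in [(402,157),(392,164)]:print(onz(w,*p,.012))
c=snap('wrist','f.png'); pickle.dump(c,open('w2.pkl','wb')); print(c['eye']); Plan()
E
```

```text
yel (array([ 0.37194238, -0.2348667 ]), 0.6, array([474.9, 719.4])) blue (array([ 0.37194434, -0.23491751]), 0.6, array([474.9, 719.1]))
bar px centre [ 0.47915688 -0.41028307  0.059     ]
plate centre [ 0.47863367 -0.41583595  0.012     ] stripe [ 0.45934878 -0.42923387  0.059     ]
[ 0.43481628 -0.43516804  0.012     ]
[ 0.4249743  -0.42286682  0.012     ]
[0.59660755 0.21201349 0.44225197]
# at [0.5246 0.2    0.2996] yaw 5.92 w 0.0854 t 2.5
```

View pics/f.png

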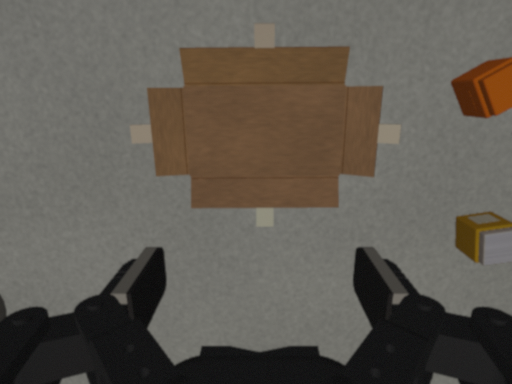

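```bash
python3 - <<'E'
from h import *
import pickle
w=pickle.load(open('w1.pkl','rb'));c=pickle.load(open('w2.pkl','rb'))
for n,u,v in(('yel',162,158),('blue',285,160)):
    for tol in (8,11,14): print(n,tol,lid(w,u,v,tol=tol))
for n,q in(('yel',[(137,145),(170,134),(187,171),(152,181)]),('blue',[(268,137),(308,147),(303,183),(263,179)])): print(n,np.mean([onz(w,*p,.062) for p in q],0))
P=np.array([onz(c,*p,.006)[:2] for p in [(184,84),(346.5,84),(342,178),(188.5,178)]])
print(P.round(4).tolist(),P.mean(0)); d=P[0]-P[1]+P[3]-P[2];print('yaw',np.degrees(np.arctan2(-d[0],d[1])),np.linalg.norm(P[0]-P[1]),np.linalg.norm(P[3]-P[2]),np.linalg.norm(P[0]-P[3]))
for n,u,v in(('far',264.5,36),('near',264.5,217),('left',141,134),('right',389.5,134)):
    print(n,[onz(c,u,v,z)[:2].round(4).tolist() for z in(.012,.020,.028)])
E
```

```text
yel 8 (array([ 0.43865833, -0.12056933]), 15.4, array([42.9, 43.3]))
yel 11 (array([ 0.4385546, -0.1203904]), 15.3, array([43.6, 44.1]))
yel 14 (array([ 0.43543829, -0.11386665]), 15.3, array([47.1, 58.7]))
blue 8 (array([ 0.43511447, -0.2724921 ]), -8.6, array([42.9, 42.8]))
blue 11 (array([ 0.43499185, -0.27248087]), -8.7, array([43.4, 43.4]))
blue 14 (array([ 0.43477011, -0.27249371]), -8.7, array([43.7, 44.2]))
yel [ 0.43900544 -0.12354129  0.062     ]
blue [ 0.43626364 -0.2730717   0.062     ]
[[0.5975, 0.3114], [0.6196, 0.1033], [0.4958, 0.0866], [0.4729, 0.3004]] [0.5464563  0.20046291]
yaw 6.087869574542939 0.20927128390202296 0.21505924188678424 0.12514021026470698
far [[0.6635, 0.2144], [0.6623, 0.2144], [0.6611, 0.2143]]
near [[0.4284, 0.1883], [0.4315, 0.1888], [0.4346, 0.1892]]
left [[0.5283, 0.3646], [0.5296, 0.3618], [0.5308, 0.3589]]
right [[0.5633, 0.0367], [0.5639, 0.0399], [0.5645, 0.0432]]
```

```bash
sed -i 's/CC=np.array.*/CC=np.array([.547,.2015]); CY=6.2/; s/dy=(yaw-s.y+90)%180-90/dy=(yaw-s.y+180)%360-180/' h.py; cat >> h.py <<'E'
def wall(n,th0,off=.012,out=.004):
    dx,half=dict(near=((-1,0),.06),far=((1,0),.06),left=((0,1),.105),right=((0,-1),.105))[n]; dx=np.array(dx)
    yaw=CY if n in('near','far') else CY+90
    def pt(th):
        o=.061*np.cos(th)+.0025*np.sin(th); z=.006+.061*np.sin(th)-.0025*np.cos(th); off_=min(off,.006+.061*np.sin(th0)-.0025*np.cos(th0)-.004)
        return (*car(*(dx*(half+o+out))),z-off_)
    P=Plan(); x,y,z=pt(th0); print('tcp start',np.round((x,y,z),4))
    P.to(x,y,max(.14,P.p[2]-.2),yaw).show('approach').to(x,y,z,yaw).show('down; then CLOSE')
    for t in np.linspace(th0,1.58,11)[1:]: P.to(*pt(t))
    P.show('arc; then OPEN').to(z=.16).show('up')
E
python3 -c "
from h import *
wall('near',.38)"
```

```text
# at [0.5246 0.2    0.2996] yaw 5.92 w 0.0854 t 2.5
tcp start [0.4261 0.1884 0.0143]
approach
[{"tx":-0.017,"ty":0.0,"tz":0.027,"rx":0,"ry":0,"rz":0.0},{"tx":-0.016,"ty":0.0,"tz":0.027,"rx":0,"ry":0,"rz":0.0},{"tx":-0.017,"ty":0.0,"tz":0.026,"rx":0,"ry":0,"rz":0.0},{"tx":-0.016,"ty":0.0,"tz":0.027,"rx":0,"ry":0,"rz":0.0},{"tx":-0.017,"ty":0.001,"tz":0.026,"rx":0,"ry":0,"rz":0.0}]
[{"tx":-0.016,"ty":0.0,"tz":0.027,"rx":0,"ry":0,"rz":0.0}]
down; then CLOSE
[{"tx":0.0,"ty":0.0,"tz":0.031,"rx":0,"ry":0,"rz":-0.1},{"tx":0.0,"ty":0.0,"tz":0.031,"rx":0,"ry":0,"rz":-0.1},{"tx":0.0,"ty":0.0,"tz":0.032,"rx":0,"ry":0,"rz":-0.1},{"tx":0.0,"ty":0.0,"tz":0.031,"rx":0,"ry":0,"rz":-0.1}]
arc; then OPEN
[{"tx":0.003,"ty":0.0,"tz":-0.006,"rx":0,"ry":0,"rz":0.0},{"tx":0.003,"ty":0.0,"tz":-0.007,"rx":0,"ry":0,"rz":0.0},{"tx":0.005,"ty":0.0,"tz":-0.006,"rx":0,"ry":0,"rz":0.0},{"tx":0.005,"ty":0.0,"tz":-0.005,"rx":0,"ry":0,"rz":0.0},{"tx":0.005,"ty":0.0,"tz":-0.005,"rx":0,"ry":0,"rz":0.0}]
[{"tx":0.007,"ty":0.0,"tz":-0.004,"rx":0,"ry":0,"rz":0.0},{"tx":0.006,"ty":0.0,"tz":-0.003,"rx":0,"ry":0,"rz":0.0},{"tx":0.007,"ty":0.0,"tz":-0.002,"rx":0,"ry":0,"rz":0.0},{"tx":0.007,"ty":0.0,"tz":-0.002,"rx":0,"ry":0,"rz":0.0},{"tx":0.008,"ty":0.0,"tz":0.0,"rx":0,"ry":0,"rz":0.0}]
up
[{"tx":0.0,"ty":0.0,"tz":-0.035,"rx":0,"ry":0,"rz":0.0},{"tx":0.0,"ty":0.0,"tz":-0.035,"rx":0,"ry":0,"rz":0.0},{"tx":0.0,"ty":0.0,"tz":-0.035,"rx":0,"ry":0,"rz":0.0}]
```

>>> {"name": "send_rows", "arguments": {"moves": [{"tx": -0.017, "ty": 0, "tz": 0.027, "rx": 0, "ry": 0, "rz": 0}, {"tx": -0.016, "ty": 0, "tz": 0.027, "rx": 0, "ry": 0, "rz": 0}, {"tx": -0.017, "ty": 0, "tz": 0.026, "rx": 0, "ry": 0, "rz": 0}, {"tx": -0.016, "ty": 0, "tz": 0.027, "rx": 0, "ry": 0, "rz": 0}, {"tx": -0.017, "ty": 0.001, "tz": 0.026, "rx": 0, "ry": 0, "rz": 0}]}}

```text
t: 2.92
tcp_pos: [0.4424, 0.1856, 0.1662]
eef_rot: [0.999, 0.048, 0.0, 0.0]
contact_force: [0.4, 0.9, 0.1]
grip_width: 0.0856
```

>>> {"name": "send_rows", "arguments": {"moves": [{"tx": -0.016, "ty": 0, "tz": 0.027, "rx": 0, "ry": 0, "rz": 0}, {"tx": 0, "ty": 0, "tz": 0.031, "rx": 0, "ry": 0, "rz": -0.1}, {"tx": 0, "ty": 0, "tz": 0.031, "rx": 0, "ry": 0, "rz": -0.1}, {"tx": 0, "ty": 0, "tz": 0.032, "rx": 0, "ry": 0, "rz": -0.1}, {"tx": 0, "ty": 0, "tz": 0.031, "rx": 0, "ry": 0, "rz": -0.1}]}}

```text
t: 3.33
tcp_pos: [0.4274, 0.1842, 0.0141]
eef_rot: [0.999, 0.051, 0.0, 0.0]
contact_force: [1.0, 0.7, 0.5]
grip_width: 0.0852
```

>>> {"name": "send_rows", "arguments": {"moves": [{"tx": 0, "ty": 0, "tz": 0, "rx": 0, "ry": 0, "rz": 0}, {"tx": 0, "ty": 0, "tz": 0, "rx": 0, "ry": 0, "rz": 0}]}}

```text
t: 3.5
tcp_pos: [0.4262, 0.1843, 0.0145]
eef_rot: [0.999, 0.052, -0.002, 0.001]
contact_force: [0.4, -0.4, 0.6]
grip_width: 0.0855
```

>>> {"name": "send_rows", "arguments": {"moves": [{"tx": 0, "ty": 0, "tz": 0, "rx": 0, "ry": 0, "rz": 0}, {"tx": 0, "ty": 0, "tz": 0, "rx": 0, "ry": 0, "rz": 0}, {"tx": 0, "ty": 0, "tz": 0, "rx": 0, "ry": 0, "rz": 0}, {"tx": 0, "ty": 0, "tz": 0, "rx": 0, "ry": 0, "rz": 0}, {"tx": 0, "ty": 0, "tz": 0, "rx": 0, "ry": 0, "rz": 0}], "hand": 0, "newtons": 25}}

```text
t: 3.92
tcp_pos: [0.4272, 0.1863, 0.0163]
eef_rot: [0.999, 0.052, 0.001, -0.0]
contact_force: [-1.3, 4.5, 1.0]
grip_width: 0.0256
```

>>> {"name": "send_rows", "arguments": {"moves": [{"tx": 0, "ty": 0, "tz": 0, "rx": 0, "ry": 0, "rz": 0}, {"tx": 0, "ty": 0, "tz": 0, "rx": 0, "ry": 0, "rz": 0}, {"tx": 0, "ty": 0, "tz": 0, "rx": 0, "ry": 0, "rz": 0}, {"tx": 0, "ty": 0, "tz": 0, "rx": 0, "ry": 0, "rz": 0}, {"tx": 0, "ty": 0, "tz": 0, "rx": 0, "ry": 0, "rz": 0}]}}

```text
t: 4.33
tcp_pos: [0.4269, 0.1872, 0.0156]
eef_rot: [0.999, 0.053, 0.0, -0.001]
contact_force: [-2.9, 5.6, 1.7]
grip_width: 0.0225
```

>>> {"name": "send_rows", "arguments": {"moves": [{"tx": 0.003, "ty": -0.003, "tz": -0.006, "rx": 0, "ry": 0, "rz": 0}, {"tx": 0.003, "ty": 0, "tz": -0.007, "rx": 0, "ry": 0, "rz": 0}, {"tx": 0.005, "ty": 0, "tz": -0.006, "rx": 0, "ry": 0, "rz": 0}, {"tx": 0.005, "ty": 0, "tz": -0.005, "rx": 0, "ry": 0, "rz": 0}, {"tx": 0.005, "ty": 0, "tz": -0.005, "rx": 0, "ry": 0, "rz": 0}]}}

```text
t: 4.75
tcp_pos: [0.4465, 0.1897, 0.0446]
eef_rot: [0.999, 0.052, -0.001, 0.001]
contact_force: [-0.2, -5.1, -3.9]
grip_width: 0.0228
```

>>> {"name": "send_rows", "arguments": {"moves": [{"tx": 0.007, "ty": 0, "tz": -0.004, "rx": 0, "ry": 0, "rz": 0}, {"tx": 0.006, "ty": 0, "tz": -0.003, "rx": 0, "ry": 0, "rz": 0}, {"tx": 0.007, "ty": 0, "tz": -0.002, "rx": 0, "ry": 0, "rz": 0}, {"tx": 0.007, "ty": 0, "tz": -0.002, "rx": 0, "ry": 0, "rz": 0}, {"tx": 0.008, "ty": 0, "tz": 0, "rx": 0, "ry": 0, "rz": 0}]}}

```text
t: 5.17
tcp_pos: [0.4808, 0.1935, 0.0563]
eef_rot: [0.999, 0.052, -0.001, 0.001]
contact_force: [-6.7, -6.3, 16.2]
grip_width: 0.0225
```

>>> {"name": "send_rows", "arguments": {"moves": [{"tx": 0, "ty": 0, "tz": 0, "rx": 0, "ry": 0, "rz": 0}, {"tx": 0, "ty": 0, "tz": 0, "rx": 0, "ry": 0, "rz": 0}]}}

```text
t: 5.33
tcp_pos: [0.4828, 0.1938, 0.0564]
eef_rot: [0.999, 0.052, 0.0, 0.001]
contact_force: [-2.2, -6.1, 9.1]
grip_width: 0.023
```

```bash
python3 - <<'E'
from h import *
c=snap('scene'); g=c['image'][90:290,220:440]; t=snap('wrist')['image']
cv2.imwrite('pics/g.png',np.hstack([cv2.resize(g,(422,384),interpolation=cv2.INTER_CUBIC),cv2.resize(t,(378,384))])); print(ctrl.get_obs()['contact_force'])
E
```

```text
[-2.84538616 -5.40615955  9.10394957]
```

View pics/g.png

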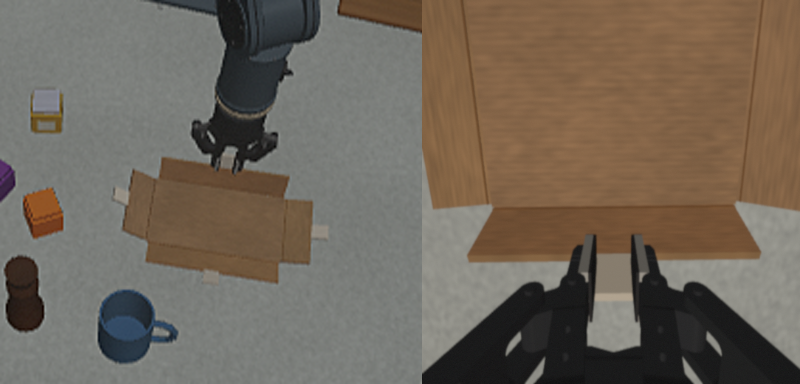

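```bash
python3 - <<'E'
from h import *
c=snap('wrist')
for th in (0.9,1.1,1.3,1.45,1.57): print(th,proj(c,[*car(-.06-.045*np.cos(th),0),.006+.045*np.sin(th)]).round(),proj(c,[*car(-.06-.045*np.cos(th),.105),.006+.045*np.sin(th)]).round(),proj(c,[*car(-.06-.071*np.cos(th),0),.006+.071*np.sin(th)]).round())
print(proj(c,[*car(-.06,.105),.006]).round())
E
```

```text
0.9 [260. 274.] [ 72. 275.] [260. 324.]
1.1 [260. 267.] [ 64. 268.] [260. 314.]
1.3 [260. 255.] [ 57. 257.] [260. 296.]
1.45 [260. 245.] [ 53. 246.] [260. 278.]
1.57 [260. 236.] [ 51. 237.] [260. 261.]
[ 95. 207.]
```

>>> {"name": "send_rows", "arguments": {"moves": [{"tx": 0.004, "ty": 0, "tz": -0.002, "rx": 0, "ry": 0, "rz": 0}, {"tx": 0.004, "ty": 0, "tz": -0.001, "rx": 0, "ry": 0, "rz": 0}, {"tx": 0.004, "ty": 0, "tz": 0, "rx": 0, "ry": 0, "rz": 0}, {"tx": 0.004, "ty": 0, "tz": 0, "rx": 0, "ry": 0, "rz": 0}, {"tx": 0, "ty": 0, "tz": 0, "rx": 0, "ry": 0, "rz": 0}]}}

```text
t: 5.9
tcp_pos: [0.4989, 0.1956, 0.0585]
eef_rot: [0.999, 0.052, -0.0, 0.001]
contact_force: [0.3, -7.3, 0.7]
grip_width: 0.0215
```

```bash
cat >> h.py <<'E'
def line_near(c):  # far edge of brown wall_near image at local y offsets, reported as row
    pass
E
python3 - <<'E'
from h import *
c=snap('wrist'); I=cv2.cvtColor(c['image'],cv2.COLOR_BGR2HSV)
for u in (120,160,200,330,360): print(u,[ (v,int(I[v,u,1])) for v in range(196,270,4)])
for th in (1.1,1.2,1.3,1.4,1.5,1.57): print(th,[proj(c,[*car(-.06-.045*np.cos(th),y),.006+.045*np.sin(th)])[1].round(1) for y in(.08,-.05)])
E
```

```text
120 [(196, 117), (200, 116), (204, 118), (208, 117), (212, 116), (216, 116), (220, 116), (224, 116), (228, 122), (232, 135), (236, 129), (240, 129), (244, 132), (248, 135), (252, 136), (256, 133), (260, 135), (264, 117), (268, 116)]
160 [(196, 119), (200, 119), (204, 118), (208, 117), (212, 116), (216, 115), (220, 117), (224, 116), (228, 123), (232, 133), (236, 134), (240, 134), (244, 136), (248, 133), (252, 134), (256, 136), (260, 132), (264, 118), (268, 117)]
200 [(196, 116), (200, 117), (204, 116), (208, 116), (212, 118), (216, 118), (220, 117), (224, 117), (228, 124), (232, 132), (236, 131), (240, 138), (244, 138), (248, 134), (252, 133), (256, 134), (260, 129), (264, 105), (268, 36)]
330 [(196, 118), (200, 118), (204, 117), (208, 117), (212, 117), (216, 118), (220, 116), (224, 117), (228, 139), (232, 137), (236, 136), (240, 135), (244, 137), (248, 137), (252, 135), (256, 132), (260, 131), (264, 116), (268, 113)]
360 [(196, 118), (200, 119), (204, 116), (208, 117), (212, 116), (216, 116), (220, 117), (224, 115), (228, 144), (232, 134), (236, 135), (240, 134), (244, 134), (248, 135), (252, 136), (256, 138), (260, 126), (264, 117), (268, 105)]
1.1 [np.float64(291.3), np.float64(290.1)]
1.2 [np.float64(286.8), np.float64(285.6)]
1.3 [np.float64(281.4), np.float64(280.2)]
1.4 [np.float64(275.2), np.float64(274.0)]
1.5 [np.float64(268.3), np.float64(267.1)]
1.57 [np.float64(263.1), np.float64(261.8)]
```

>>> {"name": "send_rows", "arguments": {"moves": [{"tx": 0, "ty": 0, "tz": 0, "rx": 0, "ry": 0, "rz": 0}, {"tx": 0, "ty": 0, "tz": 0, "rx": 0, "ry": 0, "rz": 0}, {"tx": 0, "ty": 0, "tz": 0, "rx": 0, "ry": 0, "rz": 0}, {"tx": 0, "ty": 0, "tz": 0, "rx": 0, "ry": 0, "rz": 0}, {"tx": 0, "ty": 0, "tz": 0, "rx": 0, "ry": 0, "rz": 0}], "hand": 0.05}}

```text
t: 6.37
tcp_pos: [0.4983, 0.1971, 0.0585]
eef_rot: [0.999, 0.053, 0.0, -0.0]
contact_force: [-0.2, 0.3, 0.7]
grip_width: 0.0502
```

>>> {"name": "send_rows", "arguments": {"moves": [{"tx": 0, "ty": 0, "tz": -0.03, "rx": 0, "ry": 0, "rz": 0}, {"tx": 0, "ty": 0, "tz": -0.035, "rx": 0, "ry": 0, "rz": 0}, {"tx": 0, "ty": 0, "tz": -0.035, "rx": 0, "ry": 0, "rz": 0}, {"tx": 0, "ty": 0, "tz": 0, "rx": 0, "ry": 0, "rz": 0}, {"tx": 0, "ty": 0, "tz": 0, "rx": 0, "ry": 0, "rz": 0}], "hand": 0.085}}

```text
t: 6.78
tcp_pos: [0.4992, 0.1973, 0.1604]
eef_rot: [0.999, 0.052, 0.002, -0.001]
contact_force: [0.6, -0.6, -0.0]
grip_width: 0.085
```

```bash
sed -i 's/half+o+out)/half+o+out-ex*(th-th0)\/(1.58-th0))/; s/out=.004):/out=.002,ex=.013):/' h.py; python3 - <<'E'
from h import *
c=snap('wrist','h.png')
for th in (1.3,1.4,1.5,1.57): print(th,[proj(c,[*car(-.06-.045*np.cos(th),y),.006+.045*np.sin(th)])[1].round(1) for y in(.08,-.05)])
I=cv2.cvtColor(c['image'],cv2.COLOR_BGR2HSV)
for u in (160,330): print(u,[ (v,int(I[v,u,1])) for v in range(216,300,3)])
wall('far',.30)
E
```

```text
1.3 [np.float64(214.7), np.float64(214.3)]
1.4 [np.float64(210.2), np.float64(209.8)]
1.5 [np.float64(205.4), np.float64(204.9)]
1.57 [np.float64(201.9), np.float64(201.4)]
160 [(216, 13), (219, 14), (222, 12), (225, 14), (228, 16), (231, 12), (234, 13), (237, 15), (240, 15), (243, 13), (246, 15), (249, 46), (252, 0), (255, 48), (258, 32), (261, 45), (264, 20), (267, 14), (270, 16), (273, 32), (276, 57), (279, 36), (282, 15), (285, 16), (288, 36), (291, 36), (294, 55), (297, 13)]
330 [(216, 14), (219, 14), (222, 16), (225, 14), (228, 14), (231, 14), (234, 15), (237, 14), (240, 12), (243, 14), (246, 12), (249, 14), (252, 14), (255, 14), (258, 15), (261, 15), (264, 14), (267, 16), (270, 16), (273, 14), (276, 16), (279, 14), (282, 12), (285, 13), (288, 15), (291, 15), (294, 14), (297, 16)]
# at [0.4982 0.1968 0.1589] yaw 6.0 w 0.0847 t 6.8
tcp start [0.6673 0.2146 0.0096]
approach
[{"tx":0.034,"ty":0.0,"tz":0.004,"rx":0,"ry":0,"rz":0.0},{"tx":0.034,"ty":0.0,"tz":0.004,"rx":0,"ry":0,"rz":0.0},{"tx":0.034,"ty":0.0,"tz":0.004,"rx":0,"ry":0,"rz":0.0},{"tx":0.034,"ty":0.0,"tz":0.003,"rx":0,"
[... 376 characters left out ...]
:0.0},{"tx":-0.004,"ty":0.0,"tz":-0.007,"rx":0,"ry":0,"rz":0.0},{"tx":-0.006,"ty":0.0,"tz":-0.007,"rx":0,"ry":0,"rz":0.0},{"tx":-0.006,"ty":0.0,"tz":-0.006,"rx":0,"ry":0,"rz":0.0},{"tx":-0.008,"ty":0.0,"tz":-0.005,"rx":0,"ry":0,"rz":0.0}]
[{"tx":-0.007,"ty":0.0,"tz":-0.004,"rx":0,"ry":0,"rz":0.0},{"tx":-0.008,"ty":0.0,"tz":-0.004,"rx":0,"ry":0,"rz":0.0},{"tx":-0.009,"ty":0.0,"tz":-0.003,"rx":0,"ry":0,"rz":0.0},{"tx":-0.009,"ty":0.0,"tz":-0.001,"rx":0,"ry":0,"rz":0.0},{"tx":-0.009,"ty":0.0,"tz":-0.001,"rx":0,"ry":0,"rz":0.0}]
up
[{"tx":0.0,"ty":0.0,"tz":-0.035,"rx":0,"ry":0,"rz":0.0},{"tx":0.0,"ty":0.0,"tz":-0.035,"rx":0,"ry":0,"rz":0.0},{"tx":0.0,"ty":0.0,"tz":-0.035,"rx":0,"ry":0,"rz":0.0}]
```

>>> {"name": "send_rows", "arguments": {"moves": [{"tx": 0.034, "ty": 0, "tz": 0.004, "rx": 0, "ry": 0, "rz": 0}, {"tx": 0.034, "ty": 0, "tz": 0.004, "rx": 0, "ry": 0, "rz": 0}, {"tx": 0.034, "ty": 0, "tz": 0.004, "rx": 0, "ry": 0, "rz": 0}, {"tx": 0.034, "ty": 0, "tz": 0.003, "rx": 0, "ry": 0, "rz": 0}, {"tx": 0.034, "ty": 0, "tz": 0.004, "rx": 0, "ry": 0, "rz": 0}]}}

```text
t: 7.25
tcp_pos: [0.6677, 0.2142, 0.1372]
eef_rot: [0.999, 0.052, -0.001, 0.0]
contact_force: [0.1, -0.4, -0.2]
grip_width: 0.0849
```

>>> {"name": "send_rows", "arguments": {"moves": [{"tx": 0, "ty": 0, "tz": 0.033, "rx": 0, "ry": 0, "rz": 0}, {"tx": 0, "ty": 0, "tz": 0.032, "rx": 0, "ry": 0, "rz": 0}, {"tx": 0, "ty": 0, "tz": 0.033, "rx": 0, "ry": 0, "rz": 0}, {"tx": 0, "ty": 0, "tz": 0.032, "rx": 0, "ry": 0, "rz": 0}, {"tx": 0, "ty": 0, "tz": 0, "rx": 0, "ry": 0, "rz": 0}]}}

```text
t: 7.67
tcp_pos: [0.6629, 0.2131, 0.0011]
eef_rot: [0.999, 0.053, -0.005, 0.001]
contact_force: [-0.5, 0.1, -1.4]
grip_width: 0.0849
```

>>> {"name": "send_rows", "arguments": {"moves": [{"tx": 0, "ty": 0, "tz": 0, "rx": 0, "ry": 0, "rz": 0}, {"tx": 0, "ty": 0, "tz": 0, "rx": 0, "ry": 0, "rz": 0}, {"tx": 0, "ty": 0, "tz": 0, "rx": 0, "ry": 0, "rz": 0}, {"tx": 0, "ty": 0, "tz": 0, "rx": 0, "ry": 0, "rz": 0}, {"tx": 0, "ty": 0, "tz": 0, "rx": 0, "ry": 0, "rz": 0}], "hand": 0}}

```text
t: 8.08
tcp_pos: [0.6678, 0.2146, 0.0111]
eef_rot: [0.999, 0.052, 0.001, -0.0]
contact_force: [0.4, -0.5, 0.1]
grip_width: 0.0249
```

>>> {"name": "send_rows", "arguments": {"moves": [{"tx": 0, "ty": 0, "tz": 0, "rx": 0, "ry": 0, "rz": 0}, {"tx": 0, "ty": 0, "tz": 0, "rx": 0, "ry": 0, "rz": 0}, {"tx": 0, "ty": 0, "tz": 0, "rx": 0, "ry": 0, "rz": 0}]}}

```text
t: 8.33
tcp_pos: [0.668, 0.2146, 0.0103]
eef_rot: [0.999, 0.052, 0.001, -0.0]
contact_force: [2.7, 1.3, 3.5]
grip_width: 0.0235
```

>>> {"name": "send_rows", "arguments": {"moves": [{"tx": -0.004, "ty": 0, "tz": -0.007, "rx": 0, "ry": 0, "rz": 0}, {"tx": -0.004, "ty": 0, "tz": -0.007, "rx": 0, "ry": 0, "rz": 0}, {"tx": -0.006, "ty": 0, "tz": -0.007, "rx": 0, "ry": 0, "rz": 0}, {"tx": -0.006, "ty": 0, "tz": -0.006, "rx": 0, "ry": 0, "rz": 0}, {"tx": -0.008, "ty": 0, "tz": -0.005, "rx": 0, "ry": 0, "rz": 0}]}}

```text
t: 8.75
tcp_pos: [0.6422, 0.2117, 0.0426]
eef_rot: [0.999, 0.052, 0.003, -0.001]
contact_force: [10.2, 0.6, 0.2]
grip_width: 0.023
```

>>> {"name": "send_rows", "arguments": {"moves": [{"tx": -0.007, "ty": 0, "tz": -0.004, "rx": 0, "ry": 0, "rz": 0}, {"tx": -0.008, "ty": 0, "tz": -0.004, "rx": 0, "ry": 0, "rz": 0}, {"tx": -0.009, "ty": 0, "tz": -0.003, "rx": 0, "ry": 0, "rz": 0}, {"tx": -0.009, "ty": 0, "tz": -0.001, "rx": 0, "ry": 0, "rz": 0}, {"tx": -0.009, "ty": 0, "tz": -0.001, "rx": 0, "ry": 0, "rz": 0}]}}

```text
t: 9.17
tcp_pos: [0.6, 0.2071, 0.0546]
eef_rot: [0.999, 0.052, 0.003, -0.001]
contact_force: [23.6, 1.0, -18.6]
grip_width: 0.023
```

>>> {"name": "send_rows", "arguments": {"moves": [{"tx": 0, "ty": 0, "tz": 0, "rx": 0, "ry": 0, "rz": 0}, {"tx": 0, "ty": 0, "tz": 0, "rx": 0, "ry": 0, "rz": 0}, {"tx": 0, "ty": 0, "tz": 0, "rx": 0, "ry": 0, "rz": 0}]}}

```text
t: 9.42
tcp_pos: [0.5992, 0.207, 0.0547]
eef_rot: [0.999, 0.052, 0.002, -0.0]
contact_force: [9.1, -0.0, -3.8]
grip_width: 0.0228
```

```bash
python3 - <<'E'
from h import *
c=snap('scene'); g=c['image'][90:290,220:440]; t=snap('wrist'); print(ctrl.get_obs()['tcp_pos'])
cv2.imwrite('pics/i.png',np.hstack([cv2.resize(g,(422,384),interpolation=cv2.INTER_CUBIC),cv2.resize(t['image'],(378,384))]))
for th in (.8,1.0,1.2,1.4,1.57): print(th,[proj(k,[*car(.06+.045*np.cos(th),y),.006+.045*np.sin(th)]).round(1) for y in(.08,-.05) for k in (t,c)])
E
```

```text
[0.59920621 0.20697931 0.05467772]
0.8 [array([102.5, 165. ]), array([357.7, 228.7]), array([359.8, 163.9]), array([313.5, 221.4])]
1.0 [array([ 99.2, 181.3]), array([358.2, 225.8]), array([361.9, 180.2]), array([314. , 218.4])]
1.2 [array([ 97.7, 199.2]), array([358.7, 222.7]), array([363.1, 198.1]), array([314.5, 215.4])]
1.4 [array([ 97.9, 217.5]), array([359. , 219.8]), array([363. , 216.5]), array([314.9, 212.5])]
1.57 [array([ 99.6, 232.3]), array([359.3, 217.4]), array([362.1, 231.3]), array([315.2, 210.2])]
```

View pics/i.png

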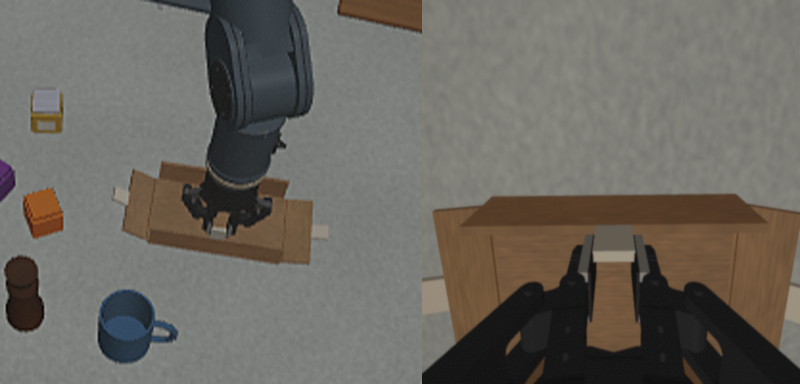

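>>> {"name": "send_rows", "arguments": {"moves": [{"tx": -0.003, "ty": 0, "tz": 0, "rx": 0, "ry": 0, "rz": 0}, {"tx": 0, "ty": 0, "tz": 0, "rx": 0, "ry": 0, "rz": 0}]}}

```text
t: 9.68
tcp_pos: [0.5984, 0.2069, 0.0548]
eef_rot: [0.999, 0.052, 0.004, -0.001]
contact_force: [17.6, 0.5, -9.6]
grip_width: 0.0226
```

>>> {"name": "send_rows", "arguments": {"moves": [{"tx": 0, "ty": 0, "tz": 0, "rx": 0, "ry": 0, "rz": 0}, {"tx": 0, "ty": 0, "tz": 0, "rx": 0, "ry": 0, "rz": 0}, {"tx": 0, "ty": 0, "tz": 0, "rx": 0, "ry": 0, "rz": 0}, {"tx": 0, "ty": 0, "tz": 0, "rx": 0, "ry": 0, "rz": 0}, {"tx": 0, "ty": 0, "tz": 0, "rx": 0, "ry": 0, "rz": 0}], "hand": 0.05}}

```text
t: 10.1
tcp_pos: [0.5938, 0.2067, 0.0542]
eef_rot: [0.999, 0.052, -0.0, 0.0]
contact_force: [-0.6, -1.0, -0.2]
grip_width: 0.0498
```

>>> {"name": "send_rows", "arguments": {"moves": [{"tx": 0, "ty": 0, "tz": -0.03, "rx": 0, "ry": 0, "rz": 0}, {"tx": 0, "ty": 0, "tz": -0.035, "rx": 0, "ry": 0, "rz": 0}, {"tx": 0, "ty": 0, "tz": -0.035, "rx": 0, "ry": 0, "rz": 0}, {"tx": 0, "ty": 0, "tz": 0, "rx": 0, "ry": 0, "rz": 0}, {"tx": 0, "ty": 0, "tz": 0, "rx": 0, "ry": 0, "rz": 0}], "hand": 0.085}}

```text
t: 10.52
tcp_pos: [0.5954, 0.2072, 0.1566]
eef_rot: [0.999, 0.052, 0.002, -0.001]
contact_force: [-0.2, 0.5, -1.4]
grip_width: 0.0846
```

```bash
python3 - <<'E'
from h import *
print(ctrl.get_obs()['joint_pos'].round(2))
wall('left',.15)
E
```

```text
[-0.3   0.58 -0.17  1.66  0.12  0.91 -1.99]
# at [0.5954 0.2072 0.1566] yaw 6.0 w 0.0846 t 10.5
tcp start [0.5289 0.3682 0.004 ]
approach
[{"tx":-0.004,"ty":-0.012,"tz":0.001,"rx":0,"ry":0,"rz":-6.4},{"tx":-0.002,"ty":-0.012,"tz":0.001,"rx":0,"ry":0,"rz":-6.4},{"tx":-0.001,"ty":-0.012,"tz":0.001,"rx":0,"ry":0,"rz":-6.4},{"tx":0.001,"ty":-0.012,"tz":0.001,"rx":0,"ry":0,"rz":-6.4},{"tx":0.002,"ty":-0.012,"tz":0.001,"rx":0,"ry":0,"rz":-6.4}]
[{"tx":0.003,"ty":-0.012,"tz":0.001,"rx":0,"ry":0,"rz":-6.4},{"tx":0.005,"ty":-0.012,"tz":0.001,"rx":0,"ry":0,"rz":-6.4},{"tx":0.006,"ty":-0.011,"tz":0.001,"rx":0,"ry":0,"rz":-6.4},{"tx":0.007,"ty":-0.01,"tz":0.001,"rx":0,"ry":0,"rz":-6.4},{"tx":0.008,"ty":-0.009,"tz":0.002,"rx":0,"ry":0,"rz":-6.4}]
[{"tx":0.009,"ty":-0.009,"tz":0.001,"rx":0,"ry":0,"rz":-6.4},{"tx":0.01,"ty":-0.007,"tz":0.002,"rx":0,"ry":0,"rz":-6.4},{"tx":0.011,"ty":-0.006,"tz":0.001,"rx":0,"ry":0,"rz":-6.4},{"tx":0.012,"ty":-0.005,"tz":0.002,"rx":0,"ry":0,"rz":-6.4}]
down; then CLOSE
[{"tx":0.0,"ty":0.0,"tz":0.034,"rx":0,"ry":0,"rz":-0.2},{"tx":0.0,"ty":0.0,"tz":0.034,"rx":0,"ry":
[... 192 characters left out ...]
z":0.0},{"tx":-0.004,"ty":0.0,"tz":-0.008,"rx":0,"ry":0,"rz":0.0},{"tx":-0.006,"ty":0.0,"tz":-0.008,"rx":0,"ry":0,"rz":0.0},{"tx":-0.006,"ty":0.0,"tz":-0.007,"rx":0,"ry":0,"rz":0.0},{"tx":-0.007,"ty":0.0,"tz":-0.007,"rx":0,"ry":0,"rz":0.0}]
[{"tx":-0.008,"ty":0.0,"tz":-0.005,"rx":0,"ry":0,"rz":0.0},{"tx":-0.009,"ty":0.0,"tz":-0.004,"rx":0,"ry":0,"rz":0.0},{"tx":-0.01,"ty":0.0,"tz":-0.004,"rx":0,"ry":0,"rz":0.0},{"tx":-0.009,"ty":0.0,"tz":-0.002,"rx":0,"ry":0,"rz":0.0},{"tx":-0.01,"ty":0.0,"tz":-0.001,"rx":0,"ry":0,"rz":0.0}]
up
[{"tx":0.0,"ty":0.0,"tz":-0.034,"rx":0,"ry":0,"rz":0.0},{"tx":0.0,"ty":0.0,"tz":-0.034,"rx":0,"ry":0,"rz":0.0},{"tx":0.0,"ty":0.0,"tz":-0.033,"rx":0,"ry":0,"rz":0.0}]
```

>>> {"name": "send_rows", "arguments": {"moves": [{"tx": -0.004, "ty": -0.012, "tz": 0.001, "rx": 0, "ry": 0, "rz": -6.4}, {"tx": -0.002, "ty": -0.012, "tz": 0.001, "rx": 0, "ry": 0, "rz": -6.4}, {"tx": -0.001, "ty": -0.012, "tz": 0.001, "rx": 0, "ry": 0, "rz": -6.4}, {"tx": 0.001, "ty": -0.012, "tz": 0.001, "rx": 0, "ry": 0, "rz": -6.4}, {"tx": 0.002, "ty": -0.012, "tz": 0.001, "rx": 0, "ry": 0, "rz": -6.4}]}}

```text
t: 10.93
tcp_pos: [0.57, 0.2632, 0.1478]
eef_rot: [0.945, 0.328, -0.001, 0.0]
contact_force: [-0.8, -0.1, -0.4]
grip_width: 0.0851
```

>>> {"name": "send_rows", "arguments": {"moves": [{"tx": 0.003, "ty": -0.012, "tz": 0.001, "rx": 0, "ry": 0, "rz": -6.4}, {"tx": 0.005, "ty": -0.012, "tz": 0.001, "rx": 0, "ry": 0, "rz": -6.4}, {"tx": 0.006, "ty": -0.011, "tz": 0.001, "rx": 0, "ry": 0, "rz": -6.4}, {"tx": 0.007, "ty": -0.01, "tz": 0.001, "rx": 0, "ry": 0, "rz": -6.4}, {"tx": 0.008, "ty": -0.009, "tz": 0.002, "rx": 0, "ry": 0, "rz": -6.4}]}}

```text
t: 11.35
tcp_pos: [0.5463, 0.3208, 0.142]
eef_rot: [0.817, 0.576, -0.001, -0.0]
contact_force: [0.3, -0.1, -0.6]
grip_width: 0.0849
```

>>> {"name": "send_rows", "arguments": {"moves": [{"tx": 0.009, "ty": -0.009, "tz": 0.001, "rx": 0, "ry": 0, "rz": -6.4}, {"tx": 0.01, "ty": -0.007, "tz": 0.002, "rx": 0, "ry": 0, "rz": -6.4}, {"tx": 0.011, "ty": -0.006, "tz": 0.001, "rx": 0, "ry": 0, "rz": -6.4}, {"tx": 0.012, "ty": -0.005, "tz": 0.002, "rx": 0, "ry": 0, "rz": -6.4}]}}

```text
t: 11.68
tcp_pos: [0.5272, 0.3671, 0.1359]
eef_rot: [0.67, 0.743, -0.001, -0.0]
contact_force: [0.5, 0.6, -1.3]
grip_width: 0.0849
```

>>> {"name": "send_rows", "arguments": {"moves": [{"tx": 0, "ty": 0, "tz": 0.03, "rx": 0, "ry": 0, "rz": -0.2}, {"tx": 0, "ty": 0, "tz": 0.03, "rx": 0, "ry": 0, "rz": -0.2}, {"tx": 0, "ty": 0, "tz": 0.02, "rx": 0, "ry": 0, "rz": -0.2}, {"tx": 0, "ty": 0, "tz": 0, "rx": 0, "ry": 0, "rz": 0}, {"tx": 0, "ty": 0, "tz": 0, "rx": 0, "ry": 0, "rz": 0}]}}

```text
t: 12.1
tcp_pos: [0.5269, 0.3665, 0.0557]
eef_rot: [0.668, 0.744, -0.002, -0.001]
contact_force: [-0.2, -0.4, -0.3]
grip_width: 0.0855
```

```bash
python3 - <<'E'
from h import *
c=snap('wrist','j.png'); wall('left',.15)
for p in [car(0,.105+.048),car(0,.105+.074)]: print(proj(c,[*p,.014]))
E
```

```text
# at [0.5278 0.3673 0.0573] yaw 96.21 w 0.0847 t 12.2
tcp start [0.5289 0.3682 0.004 ]
approach
[{"tx":0.0,"ty":0.0,"tz":-0.028,"rx":0,"ry":0,"rz":0.0},{"tx":0.0,"ty":0.001,"tz":-0.027,"rx":0,"ry":0,"rz":0.0},{"tx":0.001,"ty":0.0,"tz":-0.028,"rx":0,"ry":0,"rz":0.0}]
down; then CLOSE
[{"tx":0.0,"ty":0.0,"tz":0.034,"rx":0,"ry":0,"rz":0.0},{"tx":0.0,"ty":0.0,"tz":0.034,"rx":0,"ry":0,"rz":0.0},{"tx":0.0,"ty":0.0,"tz":0.034,"rx":0,"ry":0,"rz":0.0},{"tx":0.0,"ty":0.0,"tz":0.034,"rx":0,"ry":0,"rz":0.0}]
arc; then OPEN
[{"tx":-0.003,"ty":0.0,"tz":-0.008,"rx":0,"ry":0,"rz":0.0},{"tx":-0.004,"ty":0.0,"tz":-0.009,"rx":0,"ry":0,"rz":0.0},{"tx":-0.005,"ty":0.0,"tz":-0.007,"rx":0,"ry":0,"rz":0.0},{"tx":-0.007,"ty":0.0,"tz":-0.008,"rx":0,"ry":0,"rz":0.0},{"tx":-0.007,"ty":0.0,"tz":-0.006,"rx":0,"ry":0,"rz":0.0}]
[{"tx":-0.008,"ty":0.0,"tz":-0.005,"rx":0,"ry":0,"rz":0.0},{"tx":-0.009,"ty":0.0,"tz":-0.005,"rx":0,"ry":0,"rz":0.0},{"tx":-0.009,"ty":0.0,"tz":-0.003,"rx":0,"ry":0,"rz":0.0},{"tx":-0.01,"ty":0.0,"tz":-0.002,"rx":0,"ry":0,"rz":0.0},{"tx":-0.01,"ty":0.0,"tz":-0.001,"rx":0,"ry":0,"rz":0.0}]
up
[{"tx":0.0,"ty":0.0,"tz":-0.034,"rx":0,"ry":0,"rz":0.0},{"tx":0.0,"ty":0.0,"tz":-0.034,"rx":0,"ry":0,"rz":0.0},{"tx":0.0,"ty":0.0,"tz":-0.034,"rx":0,"ry":0,"rz":0.0}]
[264.64438815 240.22814501]
[264.8509716  201.10589501]
```

View pics/j.png

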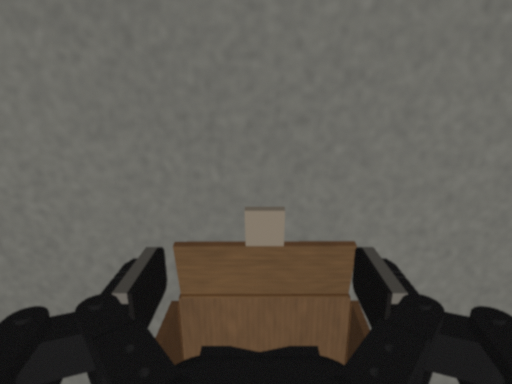

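>>> {"name": "send_rows", "arguments": {"moves": [{"tx": -0.001, "ty": 0, "tz": 0.02, "rx": 0, "ry": 0, "rz": 0}, {"tx": -0.001, "ty": 0, "tz": 0.015, "rx": 0, "ry": 0, "rz": 0}, {"tx": 0, "ty": 0, "tz": 0.01, "rx": 0, "ry": 0, "rz": 0}, {"tx": 0, "ty": 0, "tz": 0.007, "rx": 0, "ry": 0, "rz": 0}, {"tx": 0, "ty": 0, "tz": 0, "rx": 0, "ry": 0, "rz": 0}]}}

```text
t: 12.57
tcp_pos: [0.5282, 0.3651, 0.0049]
eef_rot: [0.668, 0.744, -0.0, -0.0]
contact_force: [-0.6, -1.0, -0.2]
grip_width: 0.0852
```

>>> {"name": "send_rows", "arguments": {"moves": [{"tx": 0, "ty": 0, "tz": 0, "rx": 0, "ry": 0, "rz": 0}, {"tx": 0, "ty": 0, "tz": 0, "rx": 0, "ry": 0, "rz": 0}, {"tx": 0, "ty": 0, "tz": 0, "rx": 0, "ry": 0, "rz": 0}, {"tx": 0, "ty": 0, "tz": 0, "rx": 0, "ry": 0, "rz": 0}, {"tx": 0, "ty": 0, "tz": 0, "rx": 0, "ry": 0, "rz": 0}], "hand": 0}}

```text
t: 12.98
tcp_pos: [0.5288, 0.3655, 0.0058]
eef_rot: [0.668, 0.744, 0.001, 0.0]
contact_force: [10.5, 3.5, 0.1]
grip_width: 0.0249
```

>>> {"name": "send_rows", "arguments": {"moves": [{"tx": 0, "ty": 0, "tz": 0, "rx": 0, "ry": 0, "rz": 0}, {"tx": 0, "ty": 0, "tz": 0, "rx": 0, "ry": 0, "rz": 0}, {"tx": 0, "ty": 0, "tz": 0, "rx": 0, "ry": 0, "rz": 0}]}}

```text
t: 13.23
tcp_pos: [0.5298, 0.3657, 0.006]
eef_rot: [0.668, 0.744, 0.001, 0.0]
contact_force: [5.0, 1.3, 1.7]
grip_width: 0.023
```

>>> {"name": "send_rows", "arguments": {"moves": [{"tx": -0.003, "ty": 0, "tz": -0.008, "rx": 0, "ry": 0, "rz": 0}, {"tx": -0.004, "ty": 0, "tz": -0.009, "rx": 0, "ry": 0, "rz": 0}, {"tx": -0.005, "ty": 0, "tz": -0.007, "rx": 0, "ry": 0, "rz": 0}, {"tx": -0.007, "ty": 0, "tz": -0.008, "rx": 0, "ry": 0, "rz": 0}, {"tx": -0.007, "ty": 0, "tz": -0.006, "rx": 0, "ry": 0, "rz": 0}]}}

```text
t: 13.65
tcp_pos: [0.5326, 0.3399, 0.0439]
eef_rot: [0.668, 0.744, 0.002, 0.0]
contact_force: [8.0, 2.0, -5.8]
grip_width: 0.0229
```

>>> {"name": "send_rows", "arguments": {"moves": [{"tx": -0.008, "ty": 0, "tz": -0.005, "rx": 0, "ry": 0, "rz": 0}, {"tx": -0.009, "ty": 0, "tz": -0.005, "rx": 0, "ry": 0, "rz": 0}, {"tx": -0.009, "ty": 0, "tz": -0.003, "rx": 0, "ry": 0, "rz": 0}, {"tx": -0.01, "ty": 0, "tz": -0.001, "rx": 0, "ry": 0, "rz": 0}, {"tx": -0.01, "ty": 0, "tz": 0, "rx": 0, "ry": 0, "rz": 0}]}}

```text
t: 14.07
tcp_pos: [0.5377, 0.2953, 0.0584]
eef_rot: [0.668, 0.744, 0.003, -0.0]
contact_force: [6.0, 5.3, -1.5]
grip_width: 0.0227
```

>>> {"name": "send_rows", "arguments": {"moves": [{"tx": 0, "ty": 0, "tz": 0, "rx": 0, "ry": 0, "rz": 0}, {"tx": 0, "ty": 0, "tz": 0, "rx": 0, "ry": 0, "rz": 0}, {"tx": 0, "ty": 0, "tz": 0, "rx": 0, "ry": 0, "rz": 0}]}}

```text
t: 14.32
tcp_pos: [0.5378, 0.294, 0.0581]
eef_rot: [0.668, 0.744, 0.002, 0.001]
contact_force: [5.5, 0.5, 4.0]
grip_width: 0.0222
```

```bash
cat >> h.py <<'E'
def edge(c,n,s=.035):
    # brown(sat>90) vs table: outermost table->wall row scan; prints predicted rows of inner top edge and the saturation column
    dx,half=dict(far=((1,0),.06),left=((0,1),.105),right=((0,-1),.105),near=((-1,0),.06))[n]; dx=np.array(dx); t=np.array([-dx[1],dx[0]])
    I=c['image']; 
    for th in (1.2,1.3,1.4,1.5,1.57,1.6): print(th,[proj(c,[*car(*(dx*(half+.045*np.cos(th)+k*.005*np.sin(th))+t*s)),.006+.045*np.sin(th)-k*.005*np.cos(th)]).round(0).tolist() for k in(0,1)])
    u=int(proj(c,[*car(*(dx*half+t*s)),.05])[0]); g=cv2.cvtColor(I,cv2.COLOR_BGR2HSV)
    print('col',u,[(v,int(g[v,u,1]),int(g[v,u,2])) for v in range(176,262,3)])
E
python3 -c "
from h import *
edge(snap('wrist','k.png'),'left',-.045);Plan()"
```

```text
1.2 [[350.0, 192.0], [350.0, 182.0]]
1.3 [[350.0, 201.0], [350.0, 191.0]]
1.4 [[350.0, 210.0], [350.0, 200.0]]
1.5 [[350.0, 218.0], [350.0, 209.0]]
1.57 [[349.0, 224.0], [350.0, 215.0]]
1.6 [[349.0, 227.0], [350.0, 218.0]]
col 348 [(176, 12, 123), (179, 14, 126), (182, 16, 128), (185, 14, 127), (188, 29, 116), (191, 139, 77), (194, 137, 78), (197, 137, 78), (200, 138, 76), (203, 132, 79), (206, 134, 82), (209, 128, 80), (212, 136, 79), (215, 132, 79), (218, 121, 105), (221, 120, 108), (224, 118, 108), (227, 116, 112), (230, 119, 114), (233, 116, 114), (236, 117, 113), (239, 117, 111), (242, 118, 108), (245, 118, 106), (248, 121, 103), (251, 119, 101), (254, 118, 97), (257, 125, 98), (260, 122, 94)]
# at [0.5378 0.294  0.0581] yaw 96.15 w 0.0219 t 14.4
```

>>> {"name": "send_rows", "arguments": {"moves": [{"tx": 0, "ty": 0, "tz": 0, "rx": 0, "ry": 0, "rz": 0}, {"tx": 0, "ty": 0, "tz": 0, "rx": 0, "ry": 0, "rz": 0}, {"tx": 0, "ty": 0, "tz": 0, "rx": 0, "ry": 0, "rz": 0}, {"tx": 0, "ty": 0, "tz": 0, "rx": 0, "ry": 0, "rz": 0}, {"tx": 0, "ty": 0, "tz": 0, "rx": 0, "ry": 0, "rz": 0}], "hand": 0.05}}

```text
t: 14.78
tcp_pos: [0.5357, 0.2936, 0.0571]
eef_rot: [0.668, 0.744, -0.0, -0.0]
contact_force: [0.4, -0.2, 0.1]
grip_width: 0.05
```

>>> {"name": "send_rows", "arguments": {"moves": [{"tx": 0, "ty": 0, "tz": -0.03, "rx": 0, "ry": 0, "rz": 0}, {"tx": 0, "ty": 0, "tz": -0.035, "rx": 0, "ry": 0, "rz": 0}, {"tx": 0, "ty": 0, "tz": -0.035, "rx": 0, "ry": 0, "rz": 0}, {"tx": 0, "ty": 0, "tz": 0, "rx": 0, "ry": 0, "rz": 0}, {"tx": 0, "ty": 0, "tz": 0, "rx": 0, "ry": 0, "rz": 0}], "hand": 0.085}}

```text
t: 15.2
tcp_pos: [0.5369, 0.2944, 0.1594]
eef_rot: [0.668, 0.744, 0.002, 0.001]
contact_force: [-0.2, -0.3, -0.9]
grip_width: 0.0853
```

```bash
python3 -c "
from h import *
wall('right',.38)"
```

```text
# at [0.5369 0.2944 0.1594] yaw 96.19 w 0.0853 t 15.2
tcp start [0.5648 0.0379 0.0143]
approach
[{"tx":-0.032,"ty":0.0,"tz":0.002,"rx":0,"ry":0,"rz":0.0},{"tx":-0.032,"ty":0.0,"tz":0.002,"rx":0,"ry":0,"rz":0.0},{"tx":-0.032,"ty":0.0,"tz":0.003,"rx":0,"ry":0,"rz":0.0},{"tx":-0.032,"ty":0.0,"tz":0.002,"rx":0,"ry":0,"rz":0.0},{"tx":-0.033,"ty":0.0,"tz":0.003,"rx":0,"ry":0,"rz":0.0}]
[{"tx":-0.032,"ty":0.0,"tz":0.002,"rx":0,"ry":0,"rz":0.0},{"tx":-0.033,"ty":0.0,"tz":0.003,"rx":0,"ry":0,"rz":0.0},{"tx":-0.032,"ty":0.0,"tz":0.002,"rx":0,"ry":0,"rz":0.0}]
down; then CLOSE
[{"tx":0.0,"ty":0.0,"tz":0.032,"rx":0,"ry":0,"rz":0.0},{"tx":0.0,"ty":0.0,"tz":0.031,"rx":0,"ry":0,"rz":0.0},{"tx":0.0,"ty":0.0,"tz":0.032,"rx":0,"ry":0,"rz":0.0},{"tx":0.0,"ty":0.0,"tz":0.031,"rx":0,"ry":0,"rz":0.0}]
arc; then OPEN
[{"tx":0.004,"ty":0.0,"tz":-0.007,"rx":0,"ry":0,"rz":0.0},{"tx":0.005,"ty":0.0,"tz":-0.006,"rx":0,"ry":0,"rz":0.0},{"tx":0.006,"ty":0.0,"tz":-0.006,"rx":0,"ry":0,"rz":0.0},{"tx":0.006,"ty":0.0,"tz":-0.005,"rx":0,"ry":0,"rz":0.0},{"tx":0.007,"ty":0.0,"tz":-0.005,"rx":0,"ry":0,"rz":0.0}]
[{"tx":0.007,"ty":0.0,"tz":-0.004,"rx":0,"ry":0,"rz":0.0},{"tx":0.008,"ty":0.0,"tz":-0.003,"rx":0,"ry":0,"rz":0.0},{"tx":0.009,"ty":0.0,"tz":-0.002,"rx":0,"ry":0,"rz":0.0},{"tx":0.008,"ty":0.0,"tz":-0.002,"rx":0,"ry":0,"rz":0.0},{"tx":0.009,"ty":0.0,"tz":-0.001,"rx":0,"ry":0,"rz":0.0}]
up
[{"tx":0.0,"ty":0.0,"tz":-0.035,"rx":0,"ry":0,"rz":0.0},{"tx":0.0,"ty":0.0,"tz":-0.035,"rx":0,"ry":0,"rz":0.0},{"tx":0.0,"ty":0.0,"tz":-0.035,"rx":0,"ry":0,"rz":0.0}]
```

>>> {"name": "send_rows", "arguments": {"moves": [{"tx": -0.032, "ty": 0, "tz": 0.002, "rx": 0, "ry": 0, "rz": 0}, {"tx": -0.032, "ty": 0, "tz": 0.002, "rx": 0, "ry": 0, "rz": 0}, {"tx": -0.032, "ty": 0, "tz": 0.003, "rx": 0, "ry": 0, "rz": 0}, {"tx": -0.032, "ty": 0, "tz": 0.002, "rx": 0, "ry": 0, "rz": 0}, {"tx": -0.033, "ty": 0, "tz": 0.003, "rx": 0, "ry": 0, "rz": 0}]}}

```text
t: 15.62
tcp_pos: [0.5527, 0.132, 0.144]
eef_rot: [0.668, 0.745, -0.001, -0.001]
contact_force: [1.5, 0.1, -0.3]
grip_width: 0.0848
```

>>> {"name": "send_rows", "arguments": {"moves": [{"tx": -0.032, "ty": 0, "tz": 0.002, "rx": 0, "ry": 0, "rz": 0}, {"tx": -0.033, "ty": 0, "tz": 0.003, "rx": 0, "ry": 0, "rz": 0}, {"tx": -0.032, "ty": 0, "tz": 0.002, "rx": 0, "ry": 0, "rz": 0}, {"tx": 0, "ty": 0, "tz": 0.032, "rx": 0, "ry": 0, "rz": 0}, {"tx": 0, "ty": 0, "tz": 0.031, "rx": 0, "ry": 0, "rz": 0}]}}

```text
t: 16.03
tcp_pos: [0.5644, 0.0337, 0.0743]
eef_rot: [0.67, 0.743, 0.0, 0.001]
contact_force: [0.2, 0.8, 0.3]
grip_width: 0.0855
```

>>> {"name": "send_rows", "arguments": {"moves": [{"tx": 0, "ty": 0, "tz": 0.025, "rx": 0, "ry": 0, "rz": 0}, {"tx": 0, "ty": 0, "tz": 0.018, "rx": 0, "ry": 0, "rz": 0}, {"tx": 0, "ty": 0, "tz": 0.012, "rx": 0, "ry": 0, "rz": 0}, {"tx": 0, "ty": 0, "tz": 0.008, "rx": 0, "ry": 0, "rz": 0}, {"tx": 0, "ty": 0, "tz": 0, "rx": 0, "ry": 0, "rz": 0}]}}

```text
t: 16.45
tcp_pos: [0.5629, 0.0372, 0.0106]
eef_rot: [0.668, 0.744, -0.001, -0.001]
contact_force: [-0.1, 0.1, 0.0]
grip_width: 0.0853
```

>>> {"name": "send_rows", "arguments": {"moves": [{"tx": 0, "ty": 0, "tz": 0, "rx": 0, "ry": 0, "rz": 0}, {"tx": 0, "ty": 0, "tz": 0, "rx": 0, "ry": 0, "rz": 0}, {"tx": 0, "ty": 0, "tz": 0, "rx": 0, "ry": 0, "rz": 0}, {"tx": 0, "ty": 0, "tz": 0, "rx": 0, "ry": 0, "rz": 0}, {"tx": 0, "ty": 0, "tz": 0, "rx": 0, "ry": 0, "rz": 0}], "hand": 0}}

```text
t: 16.87
tcp_pos: [0.5655, 0.0371, 0.0132]
eef_rot: [0.668, 0.744, 0.001, 0.001]
contact_force: [22.6, -2.2, 1.4]
grip_width: 0.0253
```

>>> {"name": "send_rows", "arguments": {"moves": [{"tx": 0, "ty": 0, "tz": 0, "rx": 0, "ry": 0, "rz": 0}, {"tx": 0, "ty": 0, "tz": 0, "rx": 0, "ry": 0, "rz": 0}, {"tx": 0, "ty": 0, "tz": 0, "rx": 0, "ry": 0, "rz": 0}]}}

```text
t: 17.12
tcp_pos: [0.567, 0.0373, 0.0135]
eef_rot: [0.668, 0.744, 0.002, 0.002]
contact_force: [7.3, -0.5, 2.2]
grip_width: 0.0232
```

>>> {"name": "send_rows", "arguments": {"moves": [{"tx": 0.004, "ty": 0, "tz": -0.007, "rx": 0, "ry": 0, "rz": 0}, {"tx": 0.005, "ty": 0, "tz": -0.006, "rx": 0, "ry": 0, "rz": 0}, {"tx": 0.006, "ty": 0, "tz": -0.006, "rx": 0, "ry": 0, "rz": 0}, {"tx": 0.006, "ty": 0, "tz": -0.005, "rx": 0, "ry": 0, "rz": 0}, {"tx": 0.007, "ty": 0, "tz": -0.005, "rx": 0, "ry": 0, "rz": 0}]}}

```text
t: 17.53
tcp_pos: [0.564, 0.0627, 0.0425]
eef_rot: [0.669, 0.743, 0.001, 0.003]
contact_force: [9.9, -7.0, -2.3]
grip_width: 0.0234
```

>>> {"name": "send_rows", "arguments": {"moves": [{"tx": 0.007, "ty": 0, "tz": -0.004, "rx": 0, "ry": 0, "rz": 0}, {"tx": 0.008, "ty": 0, "tz": -0.003, "rx": 0, "ry": 0, "rz": 0}, {"tx": 0.009, "ty": 0, "tz": -0.003, "rx": 0, "ry": 0, "rz": 0}, {"tx": 0.009, "ty": 0, "tz": -0.002, "rx": 0, "ry": 0, "rz": 0}, {"tx": 0.01, "ty": 0, "tz": -0.001, "rx": 0, "ry": 0, "rz": 0}]}}

```text
t: 17.95
tcp_pos: [0.5594, 0.1015, 0.0545]
eef_rot: [0.67, 0.743, -0.002, 0.004]
contact_force: [16.4, -29.5, -9.1]
grip_width: 0.0229
```

>>> {"name": "send_rows", "arguments": {"moves": [{"tx": 0, "ty": 0, "tz": 0, "rx": 0, "ry": 0, "rz": 0}, {"tx": 0, "ty": 0, "tz": 0, "rx": 0, "ry": 0, "rz": 0}, {"tx": 0, "ty": 0, "tz": 0, "rx": 0, "ry": 0, "rz": 0}]}}

```text
t: 18.2
tcp_pos: [0.5595, 0.1018, 0.0545]
eef_rot: [0.67, 0.743, -0.001, 0.004]
contact_force: [12.0, -15.3, -5.5]
grip_width: 0.0234
```

```bash
python3 -c "
from h import *
edge(snap('wrist','l.png'),'right',-.045);Plan(); print(ctrl.get_obs()['contact_force'])"
```

```text
1.2 [[174.0, 283.0], [175.0, 288.0]]
1.3 [[173.0, 277.0], [174.0, 284.0]]
1.4 [[171.0, 271.0], [173.0, 278.0]]
1.5 [[170.0, 264.0], [171.0, 272.0]]
1.57 [[170.0, 258.0], [171.0, 267.0]]
1.6 [[169.0, 256.0], [170.0, 265.0]]
col 170 [(176, 117, 129), (179, 119, 129), (182, 119, 129), (185, 119, 129), (188, 116, 130), (191, 117, 129), (194, 117, 129), (197, 118, 130), (200, 117, 129), (203, 117, 129), (206, 119, 129), (209, 117, 131), (212, 118, 132), (215, 119, 133), (218, 116, 132), (221, 117, 131), (224, 134, 97), (227, 133, 88), (230, 132, 89), (233, 132, 89), (236, 133, 86), (239, 130, 90), (242, 133, 92), (245, 135, 91), (248, 135, 87), (251, 133, 90), (254, 128, 96), (257, 118, 130), (260, 117, 131)]
# at [0.5595 0.1018 0.0545] yaw 95.89 w 0.0235 t 18.2
[ 11.76920713 -16.30275066  -4.69512699]
```

View pics/l.png

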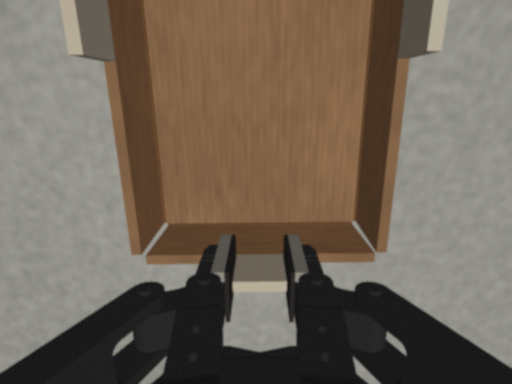

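>>> {"name": "send_rows", "arguments": {"moves": [{"tx": 0, "ty": 0, "tz": 0, "rx": 0, "ry": 0, "rz": 0}, {"tx": 0, "ty": 0, "tz": 0, "rx": 0, "ry": 0, "rz": 0}, {"tx": 0, "ty": 0, "tz": 0, "rx": 0, "ry": 0, "rz": 0}, {"tx": 0, "ty": 0, "tz": 0, "rx": 0, "ry": 0, "rz": 0}, {"tx": 0, "ty": 0, "tz": 0, "rx": 0, "ry": 0, "rz": 0}], "hand": 0.05}}

```text
t: 18.67
tcp_pos: [0.5561, 0.1083, 0.0544]
eef_rot: [0.668, 0.745, 0.0, -0.0]
contact_force: [-0.4, -0.1, 0.6]
grip_width: 0.0501
```

>>> {"name": "send_rows", "arguments": {"moves": [{"tx": 0, "ty": 0, "tz": -0.03, "rx": 0, "ry": 0, "rz": 0}, {"tx": 0, "ty": 0, "tz": -0.035, "rx": 0, "ry": 0, "rz": 0}, {"tx": 0, "ty": 0, "tz": -0.035, "rx": 0, "ry": 0, "rz": 0}, {"tx": 0, "ty": 0, "tz": -0.035, "rx": 0, "ry": 0, "rz": 0}, {"tx": 0, "ty": 0, "tz": 0, "rx": 0, "ry": 0, "rz": 0}], "hand": 0.085}}

```text
t: 19.08
tcp_pos: [0.5589, 0.1097, 0.1958]
eef_rot: [0.668, 0.745, 0.004, 0.002]
contact_force: [1.4, 0.6, 0.1]
grip_width: 0.0849
```

```bash
python3 -c "
from h import *
import pickle
c=snap('wrist','m.png'); pickle.dump(c,open('w3.pkl','wb'))
edge(c,'right',-.045)
Plan().to(.4386,-.1205,.2,yaw=105.4).show()"
```

```text
1.2 [[210.0, 207.0], [210.0, 211.0]]
1.3 [[209.0, 203.0], [210.0, 208.0]]
1.4 [[209.0, 199.0], [209.0, 204.0]]
1.5 [[209.0, 195.0], [209.0, 200.0]]
1.57 [[209.0, 192.0], [209.0, 197.0]]
1.6 [[209.0, 190.0], [209.0, 196.0]]
col 208 [(176, 117, 100), (179, 123, 89), (182, 141, 67), (185, 135, 68), (188, 143, 68), (191, 120, 98), (194, 101, 101), (197, 14, 113), (200, 13, 114), (203, 14, 112), (206, 17, 119), (209, 15, 119), (212, 15, 118), (215, 13, 117), (218, 15, 117), (221, 15, 117), (224, 15, 118), (227, 14, 112), (230, 14, 111), (233, 14, 109), (236, 14, 113), (239, 15, 119), (242, 13, 117), (245, 16, 115), (248, 11, 111), (251, 14, 111), (254, 16, 114), (257, 14, 111), (260, 14, 109)]
# at [0.558  0.1089 0.1929] yaw 96.22 w 0.0855 t 19.1

[{"tx":-0.027,"ty":-0.018,"tz":-0.001,"rx":0,"ry":0,"rz":-1.1},{"tx":-0.027,"ty":-0.018,"tz":-0.001,"rx":0,"ry":0,"rz":-1.1},{"tx":-0.026,"ty":-0.019,"tz":-0.001,"rx":0,"ry":0,"rz":-1.1},{"tx":-0.026,"ty":-0.02,"tz":-0.001,"rx":0,"ry":0,"rz":-1.1},{"tx":-0.025,"ty":-0.02,"tz":-0.001,"rx":0,"ry":0,"rz":-1.1}]
[{"tx":-0.025,"ty":-0.02,"tz":-0.001,"rx":0,"ry":0,"rz":-1.1},{"tx":-0.025,"ty":-0.021,"tz":-0.001,"rx":0,"ry":0,"rz":-1.1},{"tx":-0.024,"ty":-0.021,"tz":0.0,"rx":0,"ry":0,"rz":-1.1}]
```

View pics/m.png

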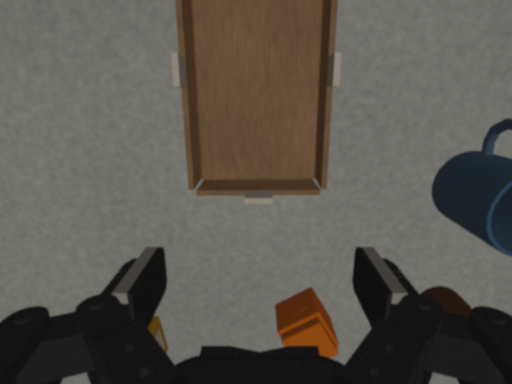

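>>> {"name": "send_rows", "arguments": {"moves": [{"tx": -0.027, "ty": -0.018, "tz": -0.001, "rx": 0, "ry": 0, "rz": -1.1}, {"tx": -0.027, "ty": -0.018, "tz": -0.001, "rx": 0, "ry": 0, "rz": -1.1}, {"tx": -0.026, "ty": -0.019, "tz": -0.001, "rx": 0, "ry": 0, "rz": -1.1}, {"tx": -0.026, "ty": -0.02, "tz": -0.001, "rx": 0, "ry": 0, "rz": -1.1}, {"tx": -0.025, "ty": -0.02, "tz": -0.001, "rx": 0, "ry": 0, "rz": -1.1}]}}

```text
t: 19.55
tcp_pos: [0.4798, -0.037, 0.1934]
eef_rot: [0.631, 0.776, -0.001, -0.001]
contact_force: [1.0, -0.8, -0.1]
grip_width: 0.085
```

>>> {"name": "send_rows", "arguments": {"moves": [{"tx": -0.025, "ty": -0.02, "tz": -0.001, "rx": 0, "ry": 0, "rz": -1.1}, {"tx": -0.025, "ty": -0.021, "tz": -0.001, "rx": 0, "ry": 0, "rz": -1.1}, {"tx": -0.024, "ty": -0.021, "tz": 0, "rx": 0, "ry": 0, "rz": -1.1}, {"tx": 0, "ty": 0, "tz": 0, "rx": 0, "ry": 0, "rz": 0}, {"tx": 0, "ty": 0, "tz": 0, "rx": 0, "ry": 0, "rz": 0}]}}

```text
t: 19.97
tcp_pos: [0.4359, -0.1234, 0.1955]
eef_rot: [0.61, 0.792, -0.001, -0.001]
contact_force: [-0.7, 0.5, -1.1]
grip_width: 0.0853
```

```bash
cat >> h.py <<'E'
def tin(n,x,y,yaw,f):
    c=snap('wrist',f); u,v=proj(c,[x,y,.062]); print('pred px',u.round(),v.round())
    for t in (8,11): p,a,s=lid(c,u,v,tol=t); print(n,t,p.round(4),a,s)
    return p,a
E
python3 -c "
from h import *
p,a=tin('yel',.4386,-.1205,15.4,'n.png')
Plan().to(p[0],p[1],.02,yaw=105.4).show()"
```

```text
pred px 264.0 180.0
yel 8 [ 0.4382 -0.1208] 15.5 [42.8 43.5]
yel 11 [ 0.4382 -0.1208] 15.5 [43.3 43.9]
# at [ 0.4369 -0.1219  0.1958] yaw 104.91 w 0.0848 t 20.0

[{"tx":0.0,"ty":0.0,"tz":0.035,"rx":0,"ry":0,"rz":-0.1},{"tx":0.0,"ty":0.0,"tz":0.035,"rx":0,"ry":0,"rz":-0.1},{"tx":0.0,"ty":0.001,"tz":0.035,"rx":0,"ry":0,"rz":-0.1},{"tx":0.0,"ty":0.0,"tz":0.035,"rx":0,"ry":0,"rz":-0.1},{"tx":0.001,"ty":0.001,"tz":0.036,"rx":0,"ry":0,"rz":-0.1}]
```

>>> {"name": "send_rows", "arguments": {"moves": [{"tx": 0, "ty": 0, "tz": 0.036, "rx": 0, "ry": 0, "rz": -0.1}, {"tx": 0, "ty": 0, "tz": 0.036, "rx": 0, "ry": 0, "rz": -0.1}, {"tx": 0.001, "ty": 0.001, "tz": 0.035, "rx": 0, "ry": 0, "rz": -0.1}, {"tx": 0, "ty": 0, "tz": 0.03, "rx": 0, "ry": 0, "rz": -0.1}, {"tx": 0, "ty": 0.001, "tz": 0.02, "rx": 0, "ry": 0, "rz": -0.1}]}}

```text
t: 20.43
tcp_pos: [0.4383, -0.1179, 0.0365]
eef_rot: [0.604, 0.797, 0.0, -0.002]
contact_force: [0.8, -0.3, 0.6]
grip_width: 0.085
```

>>> {"name": "send_rows", "arguments": {"moves": [{"tx": 0, "ty": 0, "tz": 0.012, "rx": 0, "ry": 0, "rz": 0}, {"tx": 0, "ty": 0, "tz": 0.007, "rx": 0, "ry": 0, "rz": 0}, {"tx": 0, "ty": 0, "tz": 0, "rx": 0, "ry": 0, "rz": 0}]}}

```text
t: 20.68
tcp_pos: [0.4389, -0.1185, 0.019]
eef_rot: [0.604, 0.797, -0.0, -0.001]
contact_force: [-0.7, -0.6, -0.5]
grip_width: 0.0854
```

>>> {"name": "send_rows", "arguments": {"moves": [{"tx": 0, "ty": 0, "tz": 0, "rx": 0, "ry": 0, "rz": 0}, {"tx": 0, "ty": 0, "tz": 0, "rx": 0, "ry": 0, "rz": 0}, {"tx": 0, "ty": 0, "tz": 0, "rx": 0, "ry": 0, "rz": 0}, {"tx": 0, "ty": 0, "tz": 0, "rx": 0, "ry": 0, "rz": 0}, {"tx": 0, "ty": 0, "tz": 0, "rx": 0, "ry": 0, "rz": 0}], "hand": 0, "newtons": 60}}

```text
t: 21.1
tcp_pos: [0.4397, -0.1202, 0.0214]
eef_rot: [0.605, 0.796, 0.001, 0.001]
contact_force: [-1.3, 0.4, 5.2]
grip_width: 0.0509
```

>>> {"name": "send_rows", "arguments": {"moves": [{"tx": 0, "ty": 0, "tz": 0, "rx": 0, "ry": 0, "rz": 0}, {"tx": 0, "ty": 0, "tz": 0, "rx": 0, "ry": 0, "rz": 0}, {"tx": 0, "ty": 0, "tz": -0.02, "rx": 0, "ry": 0, "rz": 0}, {"tx": 0, "ty": 0, "tz": -0.03, "rx": 0, "ry": 0, "rz": 0}, {"tx": 0, "ty": 0, "tz": -0.03, "rx": 0, "ry": 0, "rz": 0}]}}

```text
t: 21.52
tcp_pos: [0.4384, -0.1199, 0.1016]
eef_rot: [0.605, 0.796, -0.0, -0.001]
contact_force: [0.6, -0.3, -2.1]
grip_width: 0.0511
```

>>> {"name": "send_rows", "arguments": {"moves": [{"tx": 0, "ty": 0, "tz": -0.03, "rx": 0, "ry": 0, "rz": 0}, {"tx": 0, "ty": 0, "tz": -0.03, "rx": 0, "ry": 0, "rz": 0}, {"tx": 0, "ty": 0, "tz": -0.02, "rx": 0, "ry": 0, "rz": 0}, {"tx": 0, "ty": 0, "tz": 0, "rx": 0, "ry": 0, "rz": 0}]}}

```text
t: 21.85
tcp_pos: [0.441, -0.1205, 0.1847]
eef_rot: [0.606, 0.796, 0.001, 0.003]
contact_force: [1.1, -1.2, -0.8]
grip_width: 0.0512
```

```bash
python3 -c "
from h import *
P=Plan();print(car(0,.062)); P.to(*car(0,.062),.175,yaw=96.2).show()"
```

```text
# at [ 0.441  -0.1205  0.1847] yaw 105.45 w 0.0512 t 21.9
[0.54030404 0.26313736]

[{"tx":0.029,"ty":0.016,"tz":0.001,"rx":0,"ry":0,"rz":0.8},{"tx":0.029,"ty":0.016,"tz":0.001,"rx":0,"ry":0,"rz":0.8},{"tx":0.029,"ty":0.016,"tz":0.001,"rx":0,"ry":0,"rz":0.8},{"tx":0.029,"ty":0.015,"tz":0.001,"rx":0,"ry":0,"rz":0.8},{"tx":0.029,"ty":0.015,"tz":0.001,"rx":0,"ry":0,"rz":0.8}]
[{"tx":0.03,"ty":0.015,"tz":0.001,"rx":0,"ry":0,"rz":0.8},{"tx":0.03,"ty":0.014,"tz":0.001,"rx":0,"ry":0,"rz":0.8},{"tx":0.03,"ty":0.014,"tz":0.001,"rx":0,"ry":0,"rz":0.8},{"tx":0.03,"ty":0.013,"tz":0.0,"rx":0,"ry":0,"rz":0.8},{"tx":0.031,"ty":0.013,"tz":0.001,"rx":0,"ry":0,"rz":0.8}]
[{"tx":0.03,"ty":0.012,"tz":0.0,"rx":0,"ry":0,"rz":0.8},{"tx":0.031,"ty":0.012,"tz":0.001,"rx":0,"ry":0,"rz":0.8}]
```

>>> {"name": "send_rows", "arguments": {"moves": [{"tx": 0.029, "ty": 0.016, "tz": 0.001, "rx": 0, "ry": 0, "rz": 0.8}, {"tx": 0.029, "ty": 0.016, "tz": 0.001, "rx": 0, "ry": 0, "rz": 0.8}, {"tx": 0.029, "ty": 0.016, "tz": 0.001, "rx": 0, "ry": 0, "rz": 0.8}, {"tx": 0.029, "ty": 0.015, "tz": 0.001, "rx": 0, "ry": 0, "rz": 0.8}, {"tx": 0.029, "ty": 0.015, "tz": 0.001, "rx": 0, "ry": 0, "rz": 0.8}]}}

```text
t: 22.27
tcp_pos: [0.4798, 0.0404, 0.1753]
eef_rot: [0.633, 0.774, -0.0, 0.0]
contact_force: [0.3, -0.2, -0.8]
grip_width: 0.051
```

>>> {"name": "send_rows", "arguments": {"moves": [{"tx": 0.03, "ty": 0.015, "tz": 0.001, "rx": 0, "ry": 0, "rz": 0.8}, {"tx": 0.03, "ty": 0.014, "tz": 0.001, "rx": 0, "ry": 0, "rz": 0.8}, {"tx": 0.03, "ty": 0.014, "tz": 0.001, "rx": 0, "ry": 0, "rz": 0.8}, {"tx": 0.03, "ty": 0.013, "tz": 0, "rx": 0, "ry": 0, "rz": 0.8}, {"tx": 0.031, "ty": 0.013, "tz": 0.001, "rx": 0, "ry": 0, "rz": 0.8}]}}

```text
t: 22.68
tcp_pos: [0.5219, 0.201, 0.1712]
eef_rot: [0.66, 0.751, -0.0, 0.0]
contact_force: [0.4, -0.9, -0.9]
grip_width: 0.0509
```

>>> {"name": "send_rows", "arguments": {"moves": [{"tx": 0.03, "ty": 0.012, "tz": 0, "rx": 0, "ry": 0, "rz": 0.8}, {"tx": 0.031, "ty": 0.012, "tz": 0.001, "rx": 0, "ry": 0, "rz": 0.8}, {"tx": 0, "ty": 0, "tz": 0, "rx": 0, "ry": 0, "rz": 0}, {"tx": 0, "ty": 0, "tz": 0, "rx": 0, "ry": 0, "rz": 0}, {"tx": 0, "ty": 0, "tz": 0, "rx": 0, "ry": 0, "rz": 0}]}}

```text
t: 23.1
tcp_pos: [0.5378, 0.2627, 0.1698]
eef_rot: [0.67, 0.743, -0.001, 0.0]
contact_force: [0.2, 0.1, -1.1]
grip_width: 0.0508
```

```bash
python3 -c "
from h import *
snap('wrist','o.png')
P=Plan().to(*car(0,.062),.03,yaw=96.2).show()"
```

```text
# at [0.538 0.262 0.17 ] yaw 95.85 w 0.0507 t 23.1

[{"tx":0.0,"ty":0.001,"tz":0.035,"rx":0,"ry":0,"rz":-0.1},{"tx":0.0,"ty":0.0,"tz":0.035,"rx":0,"ry":0,"rz":-0.1},{"tx":0.0,"ty":0.001,"tz":0.035,"rx":0,"ry":0,"rz":-0.1},{"tx":0.001,"ty":0.0,"tz":0.035,"rx":0,"ry":0,"rz":-0.1}]
```

View pics/o.png

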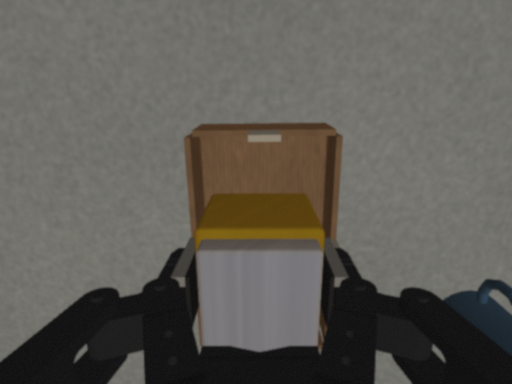

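>>> {"name": "send_rows", "arguments": {"moves": [{"tx": 0, "ty": 0.001, "tz": 0.03, "rx": 0, "ry": 0, "rz": -0.1}, {"tx": 0, "ty": 0.001, "tz": 0.03, "rx": 0, "ry": 0, "rz": -0.1}, {"tx": 0, "ty": 0.001, "tz": 0.03, "rx": 0, "ry": 0, "rz": -0.1}, {"tx": 0.001, "ty": 0, "tz": 0.025, "rx": 0, "ry": 0, "rz": -0.1}, {"tx": 0, "ty": 0, "tz": 0.015, "rx": 0, "ry": 0, "rz": 0}]}}

```text
t: 23.57
tcp_pos: [0.5403, 0.262, 0.0378]
eef_rot: [0.668, 0.744, -0.002, -0.0]
contact_force: [-0.1, 0.2, -0.9]
grip_width: 0.0513
```

>>> {"name": "send_rows", "arguments": {"moves": [{"tx": 0, "ty": 0, "tz": 0.008, "rx": 0, "ry": 0, "rz": 0}, {"tx": 0, "ty": 0, "tz": 0.003, "rx": 0, "ry": 0, "rz": 0}, {"tx": 0, "ty": 0, "tz": 0, "rx": 0, "ry": 0, "rz": 0}, {"tx": 0, "ty": 0, "tz": 0, "rx": 0, "ry": 0, "rz": 0}]}}

```text
t: 23.9
tcp_pos: [0.5417, 0.2646, 0.0303]
eef_rot: [0.667, 0.745, 0.001, 0.0]
contact_force: [-0.6, 0.2, -0.5]
grip_width: 0.0513
```

```bash
python3 -c "
from h import *
P=Plan(); print(car(0,.062), ctrl.get_obs()['contact_force'])"
```

```text
# at [0.5417 0.2646 0.0303] yaw 96.26 w 0.0513 t 23.9
[0.54030404 0.26313736] [-0.5589533   0.19967157 -0.50075945]
```

>>> {"name": "send_rows", "arguments": {"moves": [{"tx": 0, "ty": 0, "tz": 0.003, "rx": 0, "ry": 0, "rz": 0}, {"tx": 0, "ty": 0, "tz": 0, "rx": 0, "ry": 0, "rz": 0}, {"tx": 0, "ty": 0, "tz": 0, "rx": 0, "ry": 0, "rz": 0}]}}

```text
t: 24.15
tcp_pos: [0.5421, 0.2652, 0.0275]
eef_rot: [0.667, 0.745, 0.001, 0.001]
contact_force: [1.6, -0.2, 5.8]
grip_width: 0.0509
```

>>> {"name": "send_rows", "arguments": {"moves": [{"tx": 0, "ty": 0, "tz": 0, "rx": 0, "ry": 0, "rz": 0}, {"tx": 0, "ty": 0, "tz": 0, "rx": 0, "ry": 0, "rz": 0}, {"tx": 0, "ty": 0, "tz": 0, "rx": 0, "ry": 0, "rz": 0}, {"tx": 0, "ty": 0, "tz": -0.005, "rx": 0, "ry": 0, "rz": 0}, {"tx": 0, "ty": 0, "tz": -0.02, "rx": 0, "ry": 0, "rz": 0}], "hand": 0.066}}

```text
t: 24.57
tcp_pos: [0.5395, 0.2637, 0.0493]
eef_rot: [0.667, 0.745, -0.002, -0.001]
contact_force: [-0.3, -0.7, 0.5]
grip_width: 0.0658
```

>>> {"name": "send_rows", "arguments": {"moves": [{"tx": 0, "ty": 0, "tz": -0.03, "rx": 0, "ry": 0, "rz": 0}, {"tx": 0, "ty": 0, "tz": -0.035, "rx": 0, "ry": 0, "rz": 0}, {"tx": 0, "ty": 0, "tz": -0.035, "rx": 0, "ry": 0, "rz": 0}, {"tx": 0, "ty": 0, "tz": -0.035, "rx": 0, "ry": 0, "rz": 0}, {"tx": 0, "ty": 0, "tz": 0, "rx": 0, "ry": 0, "rz": 0}]}}

```text
t: 24.98
tcp_pos: [0.5432, 0.2671, 0.1934]
eef_rot: [0.667, 0.745, 0.005, 0.001]
contact_force: [0.4, 1.7, 0.7]
grip_width: 0.0661
```

```bash
python3 -c "
from h import *
tin('yel',*car(0,.062),6,'p.png')
Plan().to(.435,-.2725,.2,yaw=81.3,step=.038).show()"
```

```text
pred px 255.0 187.0
yel 8 [0.5414 0.2633] 6.7 [43.9 44.1]
yel 11 [0.5413 0.2633] 6.3 [44.3 44.5]
# at [0.5425 0.2661 0.1904] yaw 96.29 w 0.066 t 25.0

[{"tx":-0.035,"ty":-0.011,"tz":-0.001,"rx":0,"ry":0,"rz":1.0},{"tx":-0.035,"ty":-0.01,"tz":-0.001,"rx":0,"ry":0,"rz":1.0},{"tx":-0.035,"ty":-0.01,"tz":-0.001,"rx":0,"ry":0,"rz":1.0},{"tx":-0.035,"ty":-0.009,"tz":-0.001,"rx":0,"ry":0,"rz":1.0},{"tx":-0.036,"ty":-0.009,"tz":-0.001,"rx":0,"ry":0,"rz":1.0}]
[{"tx":-0.036,"ty":-0.008,"tz":0.0,"rx":0,"ry":0,"rz":1.0},{"tx":-0.036,"ty":-0.007,"tz":-0.001,"rx":0,"ry":0,"rz":1.0},{"tx":-0.036,"ty":-0.007,"tz":0.0,"rx":0,"ry":0,"rz":1.0},{"tx":-0.036,"ty":-0.006,"tz":-0.001,"rx":0,"ry":0,"rz":1.0},{"tx":-0.036,"ty":-0.006,"tz":0.0,"rx":0,"ry":0,"rz":1.0}]
[{"tx":-0.036,"ty":-0.005,"tz":-0.001,"rx":0,"ry":0,"rz":1.0},{"tx":-0.037,"ty":-0.004,"tz":0.0,"rx":0,"ry":0,"rz":1.0},{"tx":-0.036,"ty":-0.003,"tz":-0.001,"rx":0,"ry":0,"rz":1.0},{"tx":-0.037,"ty":-0.003,"tz":0.0,"rx":0,"ry":0,"rz":1.0},{"tx":-0.036,"ty":-0.003,"tz":-0.001,"rx":0,"ry":0,"rz":1.0}]
```

Yellow is placed squarely. Now blue.

>>> {"name": "send_rows", "arguments": {"moves": [{"tx": -0.035, "ty": -0.011, "tz": -0.001, "rx": 0, "ry": 0, "rz": 1.0}, {"tx": -0.035, "ty": -0.01, "tz": -0.001, "rx": 0, "ry": 0, "rz": 1.0}, {"tx": -0.035, "ty": -0.01, "tz": -0.001, "rx": 0, "ry": 0, "rz": 1.0}, {"tx": -0.035, "ty": -0.009, "tz": -0.001, "rx": 0, "ry": 0, "rz": 1.0}, {"tx": -0.036, "ty": -0.009, "tz": -0.001, "rx": 0, "ry": 0, "rz": 1.0}], "hand": 0.085}}

```text
t: 25.45
tcp_pos: [0.5043, 0.0839, 0.1906]
eef_rot: [0.699, 0.715, -0.001, -0.0]
contact_force: [0.8, -0.2, -0.2]
grip_width: 0.085
```

>>> {"name": "send_rows", "arguments": {"moves": [{"tx": -0.036, "ty": -0.008, "tz": 0, "rx": 0, "ry": 0, "rz": 1.0}, {"tx": -0.036, "ty": -0.007, "tz": -0.001, "rx": 0, "ry": 0, "rz": 1.0}, {"tx": -0.036, "ty": -0.007, "tz": 0, "rx": 0, "ry": 0, "rz": 1.0}, {"tx": -0.036, "ty": -0.006, "tz": -0.001, "rx": 0, "ry": 0, "rz": 1.0}, {"tx": -0.036, "ty": -0.006, "tz": 0, "rx": 0, "ry": 0, "rz": 1.0}]}}

```text
t: 25.87
tcp_pos: [0.4681, -0.0958, 0.1929]
eef_rot: [0.73, 0.684, -0.0, -0.0]
contact_force: [0.5, 0.3, -0.7]
grip_width: 0.0849
```

>>> {"name": "send_rows", "arguments": {"moves": [{"tx": -0.036, "ty": -0.005, "tz": -0.001, "rx": 0, "ry": 0, "rz": 1.0}, {"tx": -0.037, "ty": -0.004, "tz": 0, "rx": 0, "ry": 0, "rz": 1.0}, {"tx": -0.036, "ty": -0.003, "tz": -0.001, "rx": 0, "ry": 0, "rz": 1.0}, {"tx": -0.037, "ty": -0.003, "tz": 0, "rx": 0, "ry": 0, "rz": 1.0}, {"tx": -0.036, "ty": -0.003, "tz": -0.001, "rx": 0, "ry": 0, "rz": 1.0}]}}

```text
t: 26.28
tcp_pos: [0.432, -0.2751, 0.1957]
eef_rot: [0.759, 0.651, -0.0, -0.001]
contact_force: [1.1, -0.7, -0.5]
grip_width: 0.0849
```

>>> {"name": "send_rows", "arguments": {"moves": [{"tx": 0, "ty": 0, "tz": 0, "rx": 0, "ry": 0, "rz": 0}, {"tx": 0, "ty": 0, "tz": 0, "rx": 0, "ry": 0, "rz": 0}, {"tx": 0, "ty": 0, "tz": 0, "rx": 0, "ry": 0, "rz": 0}]}}

```text
t: 26.53
tcp_pos: [0.4329, -0.2728, 0.1957]
eef_rot: [0.759, 0.651, 0.0, -0.001]
contact_force: [0.9, 0.3, -0.0]
grip_width: 0.0849
```

```bash
python3 -c "
from h import *
p,a=tin('blue',.435,-.2725,-8.7,'q.png')
Plan().to(p[0],p[1],.02,yaw=90+a).show()"
```

```text
pred px 263.0 181.0
blue 8 [ 0.4348 -0.2726] -8.8 [43.5 43. ]
blue 11 [ 0.4344 -0.2749] -9.0 [48.6 43.4]
# at [ 0.4333 -0.2721  0.1959] yaw 81.39 w 0.0852 t 26.6

[{"tx":-0.001,"ty":0.0,"tz":0.035,"rx":0,"ry":0,"rz":0.1},{"tx":0.0,"ty":0.0,"tz":0.035,"rx":0,"ry":0,"rz":0.1},{"tx":-0.001,"ty":0.0,"tz":0.035,"rx":0,"ry":0,"rz":0.1},{"tx":0.0,"ty":0.001,"tz":0.035,"rx":0,"ry":0,"rz":0.1},{"tx":-0.001,"ty":0.0,"tz":0.036,"rx":0,"ry":0,"rz":0.1}]
```

>>> {"name": "send_rows", "arguments": {"moves": [{"tx": 0, "ty": 0, "tz": 0.036, "rx": 0, "ry": 0, "rz": 0}, {"tx": 0, "ty": 0, "tz": 0.036, "rx": 0, "ry": 0, "rz": 0}, {"tx": 0, "ty": 0.001, "tz": 0.035, "rx": 0, "ry": 0, "rz": 0}, {"tx": 0, "ty": 0, "tz": 0.03, "rx": 0, "ry": 0, "rz": 0}, {"tx": 0, "ty": 0, "tz": 0.02, "rx": 0, "ry": 0, "rz": 0}]}}

```text
t: 27.0
tcp_pos: [0.4338, -0.2712, 0.0368]
eef_rot: [0.758, 0.653, 0.0, -0.001]
contact_force: [0.3, -0.1, 0.1]
grip_width: 0.0849
```

>>> {"name": "send_rows", "arguments": {"moves": [{"tx": 0, "ty": 0, "tz": 0.012, "rx": 0, "ry": 0, "rz": 0}, {"tx": 0, "ty": 0, "tz": 0.007, "rx": 0, "ry": 0, "rz": 0}, {"tx": 0, "ty": 0, "tz": 0, "rx": 0, "ry": 0, "rz": 0}]}}

```text
t: 27.25
tcp_pos: [0.4342, -0.2719, 0.0192]
eef_rot: [0.758, 0.652, -0.0, -0.001]
contact_force: [-1.2, -0.4, -1.3]
grip_width: 0.0851
```

>>> {"name": "send_rows", "arguments": {"moves": [{"tx": 0, "ty": 0, "tz": 0, "rx": 0, "ry": 0, "rz": 0}, {"tx": 0, "ty": 0, "tz": 0, "rx": 0, "ry": 0, "rz": 0}, {"tx": 0, "ty": 0, "tz": 0, "rx": 0, "ry": 0, "rz": 0}, {"tx": 0, "ty": 0, "tz": 0, "rx": 0, "ry": 0, "rz": 0}, {"tx": 0, "ty": 0, "tz": 0, "rx": 0, "ry": 0, "rz": 0}], "hand": 0, "newtons": 60}}

```text
t: 27.67
tcp_pos: [0.4349, -0.2738, 0.0216]
eef_rot: [0.759, 0.651, 0.0, 0.001]
contact_force: [-0.1, 0.6, 6.1]
grip_width: 0.051
```

>>> {"name": "send_rows", "arguments": {"moves": [{"tx": 0, "ty": 0, "tz": 0, "rx": 0, "ry": 0, "rz": 0}, {"tx": 0, "ty": 0, "tz": 0, "rx": 0, "ry": 0, "rz": 0}, {"tx": 0, "ty": 0, "tz": -0.02, "rx": 0, "ry": 0, "rz": 0}, {"tx": 0, "ty": 0, "tz": -0.03, "rx": 0, "ry": 0, "rz": 0}, {"tx": 0, "ty": 0, "tz": -0.03, "rx": 0, "ry": 0, "rz": 0}]}}

```text
t: 28.08
tcp_pos: [0.4337, -0.2732, 0.1015]
eef_rot: [0.759, 0.652, -0.0, -0.001]
contact_force: [-0.5, -2.2, -1.0]
grip_width: 0.0506
```

>>> {"name": "send_rows", "arguments": {"moves": [{"tx": 0, "ty": 0, "tz": -0.03, "rx": 0, "ry": 0, "rz": 0}, {"tx": 0, "ty": 0, "tz": -0.03, "rx": 0, "ry": 0, "rz": 0}, {"tx": 0, "ty": 0, "tz": -0.02, "rx": 0, "ry": 0, "rz": 0}, {"tx": 0, "ty": 0, "tz": 0, "rx": 0, "ry": 0, "rz": 0}, {"tx": 0, "ty": 0, "tz": 0, "rx": 0, "ry": 0, "rz": 0}]}}

```text
t: 28.5
tcp_pos: [0.4345, -0.2741, 0.1817]
eef_rot: [0.759, 0.651, 0.0, 0.002]
contact_force: [1.2, -1.1, -1.8]
grip_width: 0.051
```

```bash
python3 -c "
from h import *
P=Plan();print(car(.001,-.001)); P.to(*car(.001,-.001),.175,yaw=96.2).show()"
```

```text
# at [ 0.4345 -0.2741  0.1817] yaw 81.26 w 0.051 t 28.5
[0.54810215 0.20061385]

[{"tx":0.035,"ty":0.003,"tz":0.0,"rx":0,"ry":0,"rz":-1.1},{"tx":0.035,"ty":0.004,"tz":0.001,"rx":0,"ry":0,"rz":-1.1},{"tx":0.035,"ty":0.004,"tz":0.0,"rx":0,"ry":0,"rz":-1.1},{"tx":0.034,"ty":0.005,"tz":0.001,"rx":0,"ry":0,"rz":-1.1},{"tx":0.034,"ty":0.005,"tz":0.0,"rx":0,"ry":0,"rz":-1.1}]
[{"tx":0.034,"ty":0.006,"tz":0.001,"rx":0,"ry":0,"rz":-1.1},{"tx":0.034,"ty":0.007,"tz":0.0,"rx":0,"ry":0,"rz":-1.1},{"tx":0.034,"ty":0.007,"tz":0.001,"rx":0,"ry":0,"rz":-1.1},{"tx":0.034,"ty":0.008,"tz":0.0,"rx":0,"ry":0,"rz":-1.1},{"tx":0.034,"ty":0.009,"tz":0.001,"rx":0,"ry":0,"rz":-1.1}]
[{"tx":0.034,"ty":0.01,"tz":0.0,"rx":0,"ry":0,"rz":-1.1},{"tx":0.033,"ty":0.01,"tz":0.001,"rx":0,"ry":0,"rz":-1.1},{"tx":0.033,"ty":0.011,"tz":0.0,"rx":0,"ry":0,"rz":-1.1},{"tx":0.033,"ty":0.011,"tz":0.001,"rx":0,"ry":0,"rz":-1.1}]
```

>>> {"name": "send_rows", "arguments": {"moves": [{"tx": 0.035, "ty": 0.003, "tz": 0, "rx": 0, "ry": 0, "rz": -1.1}, {"tx": 0.035, "ty": 0.004, "tz": 0.001, "rx": 0, "ry": 0, "rz": -1.1}, {"tx": 0.035, "ty": 0.004, "tz": 0, "rx": 0, "ry": 0, "rz": -1.1}, {"tx": 0.034, "ty": 0.005, "tz": 0.001, "rx": 0, "ry": 0, "rz": -1.1}, {"tx": 0.034, "ty": 0.005, "tz": 0, "rx": 0, "ry": 0, "rz": -1.1}]}}

```text
t: 28.92
tcp_pos: [0.4739, -0.1026, 0.177]
eef_rot: [0.726, 0.687, -0.001, -0.001]
contact_force: [1.2, -0.7, -1.5]
grip_width: 0.051
```

>>> {"name": "send_rows", "arguments": {"moves": [{"tx": 0.034, "ty": 0.006, "tz": 0.001, "rx": 0, "ry": 0, "rz": -1.1}, {"tx": 0.034, "ty": 0.007, "tz": 0, "rx": 0, "ry": 0, "rz": -1.1}, {"tx": 0.034, "ty": 0.007, "tz": 0.001, "rx": 0, "ry": 0, "rz": -1.1}, {"tx": 0.034, "ty": 0.008, "tz": 0, "rx": 0, "ry": 0, "rz": -1.1}, {"tx": 0.034, "ty": 0.009, "tz": 0.001, "rx": 0, "ry": 0, "rz": -1.1}]}}

```text
t: 29.33
tcp_pos: [0.514, 0.0667, 0.1741]
eef_rot: [0.692, 0.721, -0.001, -0.001]
contact_force: [1.6, 0.2, -0.4]
grip_width: 0.051
```

>>> {"name": "send_rows", "arguments": {"moves": [{"tx": 0.034, "ty": 0.01, "tz": 0, "rx": 0, "ry": 0, "rz": -1.1}, {"tx": 0.033, "ty": 0.01, "tz": 0.001, "rx": 0, "ry": 0, "rz": -1.1}, {"tx": 0.033, "ty": 0.011, "tz": 0, "rx": 0, "ry": 0, "rz": -1.1}, {"tx": 0.033, "ty": 0.011, "tz": 0.001, "rx": 0, "ry": 0, "rz": -1.1}, {"tx": 0, "ty": 0, "tz": 0, "rx": 0, "ry": 0, "rz": 0}]}}

```text
t: 29.75
tcp_pos: [0.5466, 0.2092, 0.1722]
eef_rot: [0.661, 0.75, 0.002, -0.002]
contact_force: [0.4, 1.4, -0.2]
grip_width: 0.0508
```

>>> {"name": "send_rows", "arguments": {"moves": [{"tx": 0, "ty": 0, "tz": 0, "rx": 0, "ry": 0, "rz": 0}, {"tx": 0, "ty": 0, "tz": 0, "rx": 0, "ry": 0, "rz": 0}, {"tx": 0, "ty": 0, "tz": 0, "rx": 0, "ry": 0, "rz": 0}]}}

```text
t: 30.0
tcp_pos: [0.547, 0.1991, 0.1724]
eef_rot: [0.665, 0.747, -0.001, 0.0]
contact_force: [0.0, -0.6, -0.8]
grip_width: 0.0513
```

```bash
python3 -c "
from h import *
tin('blue',*car(0,0),0,'r.png')
P=Plan().to(*car(.001,-.001),.0275,yaw=96.2).show()"
```

```text
pred px 261.0 186.0
blue 8 [0.5429 0.2405] 6.4 [ 97.1 119.5]
blue 11 [0.5429 0.2401] 6.3 [ 97.5 120.5]
# at [0.5472 0.1991 0.1727] yaw 96.59 w 0.0505 t 30.1

[{"tx":0.0,"ty":0.0,"tz":0.029,"rx":0,"ry":0,"rz":0.1},{"tx":0.0,"ty":0.0,"tz":0.029,"rx":0,"ry":0,"rz":0.1},{"tx":0.0,"ty":0.0,"tz":0.029,"rx":0,"ry":0,"rz":0.1},{"tx":0.001,"ty":0.001,"tz":0.029,"rx":0,"ry":0,"rz":0.1},{"tx":0.0,"ty":0.0,"tz":0.029,"rx":0,"ry":0,"rz":0.1}]
```

>>> {"name": "send_rows", "arguments": {"moves": [{"tx": 0, "ty": 0, "tz": 0.032, "rx": 0, "ry": 0, "rz": 0.1}, {"tx": 0, "ty": 0, "tz": 0.032, "rx": 0, "ry": 0, "rz": 0.1}, {"tx": 0, "ty": 0.001, "tz": 0.03, "rx": 0, "ry": 0, "rz": 0.1}, {"tx": 0, "ty": 0, "tz": 0.025, "rx": 0, "ry": 0, "rz": 0.1}, {"tx": 0, "ty": 0, "tz": 0.015, "rx": 0, "ry": 0, "rz": 0}]}}

```text
t: 30.47
tcp_pos: [0.5474, 0.1987, 0.0367]
eef_rot: [0.668, 0.744, -0.002, -0.0]
contact_force: [-0.5, 0.4, -1.2]
grip_width: 0.0509
```

>>> {"name": "send_rows", "arguments": {"moves": [{"tx": 0, "ty": 0, "tz": 0.007, "rx": 0, "ry": 0, "rz": 0}, {"tx": 0, "ty": 0, "tz": 0.003, "rx": 0, "ry": 0, "rz": 0}, {"tx": 0, "ty": 0, "tz": 0.001, "rx": 0, "ry": 0, "rz": 0}, {"tx": 0, "ty": 0, "tz": 0, "rx": 0, "ry": 0, "rz": 0}, {"tx": 0, "ty": 0, "tz": 0, "rx": 0, "ry": 0, "rz": 0}]}}

```text
t: 30.88
tcp_pos: [0.5491, 0.2011, 0.0294]
eef_rot: [0.667, 0.745, 0.001, 0.0]
contact_force: [-0.5, 0.1, -1.0]
grip_width: 0.051
```

>>> {"name": "send_rows", "arguments": {"moves": [{"tx": 0, "ty": 0, "tz": 0, "rx": 0, "ry": 0, "rz": 0}, {"tx": 0, "ty": 0, "tz": 0, "rx": 0, "ry": 0, "rz": 0}, {"tx": 0, "ty": 0, "tz": 0, "rx": 0, "ry": 0, "rz": 0}, {"tx": 0, "ty": 0, "tz": -0.005, "rx": 0, "ry": 0, "rz": 0}, {"tx": 0, "ty": 0, "tz": -0.02, "rx": 0, "ry": 0, "rz": 0}], "hand": 0.066}}

```text
t: 31.3
tcp_pos: [0.547, 0.2003, 0.0517]
eef_rot: [0.667, 0.745, -0.002, -0.001]
contact_force: [-1.1, -0.3, 0.1]
grip_width: 0.0659
```

>>> {"name": "send_rows", "arguments": {"moves": [{"tx": 0, "ty": 0, "tz": -0.03, "rx": 0, "ry": 0, "rz": 0}, {"tx": 0, "ty": 0, "tz": -0.035, "rx": 0, "ry": 0, "rz": 0}, {"tx": 0, "ty": 0, "tz": -0.035, "rx": 0, "ry": 0, "rz": 0}, {"tx": 0, "ty": 0, "tz": -0.035, "rx": 0, "ry": 0, "rz": 0}, {"tx": 0, "ty": 0, "tz": 0, "rx": 0, "ry": 0, "rz": 0}]}}

```text
t: 31.72
tcp_pos: [0.5509, 0.2032, 0.1955]
eef_rot: [0.667, 0.745, 0.005, 0.002]
contact_force: [2.2, 1.1, -0.3]
grip_width: 0.0657
```

```bash
python3 -c "
from h import *
tin('blue',*car(0,0),6,'s.png')
Plan().to(.60,-.264,.26,yaw=91,step=.038).show()"
```

```text
pred px 254.0 184.0
blue 8 [0.5483 0.2008] 6.4 [44.  44.5]
blue 11 [0.5482 0.2008] 6.4 [44.4 44.7]
# at [0.55   0.2023 0.1924] yaw 96.29 w 0.0658 t 31.8

[{"tx":-0.036,"ty":0.0,"tz":-0.005,"rx":0,"ry":0,"rz":0.4},{"tx":-0.036,"ty":0.0,"tz":-0.005,"rx":0,"ry":0,"rz":0.4},{"tx":-0.036,"ty":0.0,"tz":-0.005,"rx":0,"ry":0,"rz":0.4},{"tx":-0.036,"ty":0.001,"tz":-0.005,"rx":0,"ry":0,"rz":0.4},{"tx":-0.036,"ty":0.001,"tz":-0.005,"rx":0,"ry":0,"rz":0.4}]
[{"tx":-0.036,"ty":0.001,"tz":-0.005,"rx":0,"ry":0,"rz":0.4},{"tx":-0.036,"ty":0.001,"tz":-0.005,"rx":0,"ry":0,"rz":0.4},{"tx":-0.036,"ty":0.002,"tz":-0.005,"rx":0,"ry":0,"rz":0.4},{"tx":-0.036,"ty":0.002,"tz":-0.006,"rx":0,"ry":0,"rz":0.4},{"tx":-0.036,"ty":0.002,"tz":-0.005,"rx":0,"ry":0,"rz":0.4}]
[{"tx":-0.036,"ty":0.002,"tz":-0.006,"rx":0,"ry":0,"rz":0.4},{"tx":-0.036,"ty":0.003,"tz":-0.005,"rx":0,"ry":0,"rz":0.4},{"tx":-0.036,"ty":0.003,"tz":-0.006,"rx":0,"ry":0,"rz":0.4}]
```

>>> {"name": "send_rows", "arguments": {"moves": [{"tx": -0.036, "ty": 0, "tz": -0.005, "rx": 0, "ry": 0, "rz": 0.4}, {"tx": -0.036, "ty": 0, "tz": -0.005, "rx": 0, "ry": 0, "rz": 0.4}, {"tx": -0.036, "ty": 0, "tz": -0.005, "rx": 0, "ry": 0, "rz": 0.4}, {"tx": -0.036, "ty": 0.001, "tz": -0.005, "rx": 0, "ry": 0, "rz": 0.4}, {"tx": -0.036, "ty": 0.001, "tz": -0.005, "rx": 0, "ry": 0, "rz": 0.4}], "hand": 0.085}}

```text
t: 32.18
tcp_pos: [0.567, 0.0202, 0.2128]
eef_rot: [0.68, 0.733, -0.001, -0.0]
contact_force: [1.3, 0.1, -0.4]
grip_width: 0.0851
```

>>> {"name": "send_rows", "arguments": {"moves": [{"tx": -0.036, "ty": 0.001, "tz": -0.005, "rx": 0, "ry": 0, "rz": 0.4}, {"tx": -0.036, "ty": 0.001, "tz": -0.005, "rx": 0, "ry": 0, "rz": 0.4}, {"tx": -0.036, "ty": 0.002, "tz": -0.005, "rx": 0, "ry": 0, "rz": 0.4}, {"tx": -0.036, "ty": 0.002, "tz": -0.006, "rx": 0, "ry": 0, "rz": 0.4}, {"tx": -0.036, "ty": 0.002, "tz": -0.005, "rx": 0, "ry": 0, "rz": 0.4}]}}

```text
t: 32.6
tcp_pos: [0.586, -0.159, 0.2388]
eef_rot: [0.693, 0.721, -0.0, -0.001]
contact_force: [0.3, 0.6, -0.1]
grip_width: 0.0849
```

>>> {"name": "send_rows", "arguments": {"moves": [{"tx": -0.036, "ty": 0.002, "tz": -0.006, "rx": 0, "ry": 0, "rz": 0.4}, {"tx": -0.036, "ty": 0.003, "tz": -0.005, "rx": 0, "ry": 0, "rz": 0.4}, {"tx": -0.036, "ty": 0.003, "tz": -0.006, "rx": 0, "ry": 0, "rz": 0.4}, {"tx": 0, "ty": 0, "tz": 0, "rx": 0, "ry": 0, "rz": 0}, {"tx": 0, "ty": 0, "tz": 0, "rx": 0, "ry": 0, "rz": 0}]}}

```text
t: 33.02
tcp_pos: [0.5973, -0.2677, 0.2549]
eef_rot: [0.702, 0.712, -0.001, -0.001]
contact_force: [1.0, 1.3, -0.6]
grip_width: 0.0849
```

```bash
python3 -c "
from h import *
p,a=tin('red',.619,-.264,1,'t.png')
Plan().to(p[0],p[1],.12,yaw=90+a).show('above').to(z=.02).show()"
```

```text
pred px 281.0 164.0
red 8 [ 0.6187 -0.2634] 2.6 [42.6 43.4]
red 11 [ 0.6186 -0.2635] 2.5 [43.  44.1]
# at [ 0.5977 -0.2652  0.2551] yaw 91.02 w 0.0851 t 33.1
above
[{"tx":0.0,"ty":0.005,"tz":0.034,"rx":0,"ry":0,"rz":-0.4},{"tx":0.0,"ty":0.005,"tz":0.034,"rx":0,"ry":0,"rz":-0.4},{"tx":0.001,"ty":0.005,"tz":0.034,"rx":0,"ry":0,"rz":-0.4},{"tx":0.0,"ty":0.006,"tz":0.033,"rx":0,"ry":0,"rz":-0.4}]

[{"tx":0.0,"ty":0.0,"tz":0.033,"rx":0,"ry":0,"rz":0.0},{"tx":0.0,"ty":0.0,"tz":0.034,"rx":0,"ry":0,"rz":0.0},{"tx":0.0,"ty":0.0,"tz":0.033,"rx":0,"ry":0,"rz":0.0}]
```

View pics/t.png

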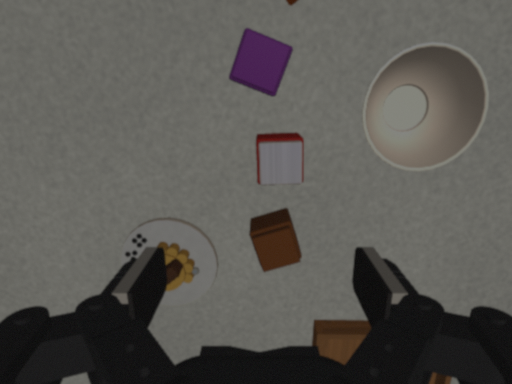

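>>> {"name": "send_rows", "arguments": {"moves": [{"tx": 0, "ty": 0.005, "tz": 0.034, "rx": 0, "ry": 0, "rz": -0.4}, {"tx": 0, "ty": 0.005, "tz": 0.034, "rx": 0, "ry": 0, "rz": -0.4}, {"tx": 0.001, "ty": 0.005, "tz": 0.034, "rx": 0, "ry": 0, "rz": -0.4}, {"tx": 0, "ty": 0.006, "tz": 0.033, "rx": 0, "ry": 0, "rz": -0.4}, {"tx": 0, "ty": 0, "tz": 0, "rx": 0, "ry": 0, "rz": 0}]}}

```text
t: 33.48
tcp_pos: [0.6162, -0.2601, 0.1144]
eef_rot: [0.689, 0.725, -0.002, -0.005]
contact_force: [-1.1, -0.0, -1.1]
grip_width: 0.0852
```

>>> {"name": "send_rows", "arguments": {"moves": [{"tx": 0, "ty": 0, "tz": 0.03, "rx": 0, "ry": 0, "rz": 0}, {"tx": 0, "ty": 0, "tz": 0.03, "rx": 0, "ry": 0, "rz": 0}, {"tx": 0, "ty": 0, "tz": 0.02, "rx": 0, "ry": 0, "rz": 0}, {"tx": 0, "ty": 0, "tz": 0.012, "rx": 0, "ry": 0, "rz": 0}, {"tx": 0, "ty": 0, "tz": 0.008, "rx": 0, "ry": 0, "rz": 0}]}}

```text
t: 33.9
tcp_pos: [0.6191, -0.2622, 0.0212]
eef_rot: [0.69, 0.724, -0.0, -0.0]
contact_force: [-0.4, 0.6, 0.7]
grip_width: 0.085
```

>>> {"name": "send_rows", "arguments": {"moves": [{"tx": 0, "ty": 0, "tz": 0, "rx": 0, "ry": 0, "rz": 0}, {"tx": 0, "ty": 0, "tz": 0, "rx": 0, "ry": 0, "rz": 0}]}}

```text
t: 34.07
tcp_pos: [0.6199, -0.263, 0.0226]
eef_rot: [0.69, 0.724, 0.0, 0.001]
contact_force: [-0.2, 0.6, -0.4]
grip_width: 0.0851
```

>>> {"name": "send_rows", "arguments": {"moves": [{"tx": 0, "ty": 0, "tz": 0, "rx": 0, "ry": 0, "rz": 0}, {"tx": 0, "ty": 0, "tz": 0, "rx": 0, "ry": 0, "rz": 0}, {"tx": 0, "ty": 0, "tz": 0, "rx": 0, "ry": 0, "rz": 0}, {"tx": 0, "ty": 0, "tz": 0, "rx": 0, "ry": 0, "rz": 0}, {"tx": 0, "ty": 0, "tz": 0, "rx": 0, "ry": 0, "rz": 0}], "hand": 0, "newtons": 60}}

```text
t: 34.48
tcp_pos: [0.6199, -0.2635, 0.0227]
eef_rot: [0.69, 0.723, 0.0, 0.001]
contact_force: [-0.3, -0.7, 6.1]
grip_width: 0.0508
```

>>> {"name": "send_rows", "arguments": {"moves": [{"tx": 0, "ty": 0, "tz": 0, "rx": 0, "ry": 0, "rz": 0}, {"tx": 0, "ty": 0, "tz": 0, "rx": 0, "ry": 0, "rz": 0}, {"tx": 0, "ty": 0, "tz": -0.02, "rx": 0, "ry": 0, "rz": 0}, {"tx": 0, "ty": 0, "tz": -0.03, "rx": 0, "ry": 0, "rz": 0}, {"tx": 0, "ty": 0, "tz": -0.03, "rx": 0, "ry": 0, "rz": 0}]}}

```text
t: 34.9
tcp_pos: [0.6185, -0.263, 0.1018]
eef_rot: [0.69, 0.724, -0.0, -0.001]
contact_force: [0.0, 0.2, -0.6]
grip_width: 0.051
```

>>> {"name": "send_rows", "arguments": {"moves": [{"tx": 0, "ty": 0, "tz": -0.03, "rx": 0, "ry": 0, "rz": 0}, {"tx": 0, "ty": 0, "tz": -0.03, "rx": 0, "ry": 0, "rz": 0}, {"tx": 0, "ty": 0, "tz": -0.02, "rx": 0, "ry": 0, "rz": 0}, {"tx": 0, "ty": 0, "tz": 0, "rx": 0, "ry": 0, "rz": 0}, {"tx": 0, "ty": 0, "tz": 0, "rx": 0, "ry": 0, "rz": 0}]}}

```text
t: 35.32
tcp_pos: [0.6197, -0.2634, 0.1829]
eef_rot: [0.69, 0.723, 0.0, 0.001]
contact_force: [-0.1, 0.1, -1.7]
grip_width: 0.0507
```

```bash
python3 -c "
from h import *
P=Plan();print(car(.001,-.064)); P.to(*car(.001,-.064),.175,yaw=96.2).show()"
```

```text
# at [ 0.6197 -0.2634  0.1829] yaw 92.69 w 0.0507 t 35.3
[0.55490611 0.13798234]

[{"tx":0.034,"ty":-0.004,"tz":0.001,"rx":0,"ry":0,"rz":-0.3},{"tx":0.034,"ty":-0.004,"tz":0.001,"rx":0,"ry":0,"rz":-0.3},{"tx":0.034,"ty":-0.003,"tz":0.001,"rx":0,"ry":0,"rz":-0.3},{"tx":0.034,"ty":-0.003,"tz":0.001,"rx":0,"ry":0,"rz":-0.3},{"tx":0.034,"ty":-0.003,"tz":0.0,"rx":0,"ry":0,"rz":-0.3}]
[{"tx":0.034,"ty":-0.003,"tz":0.001,"rx":0,"ry":0,"rz":-0.3},{"tx":0.033,"ty":-0.003,"tz":0.0,"rx":0,"ry":0,"rz":-0.3},{"tx":0.034,"ty":-0.003,"tz":0.001,"rx":0,"ry":0,"rz":-0.3},{"tx":0.033,"ty":-0.002,"tz":0.0,"rx":0,"ry":0,"rz":-0.3},{"tx":0.034,"ty":-0.002,"tz":0.001,"rx":0,"ry":0,"rz":-0.3}]
[{"tx":0.034,"ty":-0.002,"tz":0.0,"rx":0,"ry":0,"rz":-0.3},{"tx":0.033,"ty":-0.002,"tz":0.001,"rx":0,"ry":0,"rz":-0.3}]
```

>>> {"name": "send_rows", "arguments": {"moves": [{"tx": 0.034, "ty": -0.004, "tz": 0.001, "rx": 0, "ry": 0, "rz": -0.3}, {"tx": 0.034, "ty": -0.004, "tz": 0.001, "rx": 0, "ry": 0, "rz": -0.3}, {"tx": 0.034, "ty": -0.003, "tz": 0.001, "rx": 0, "ry": 0, "rz": -0.3}, {"tx": 0.034, "ty": -0.003, "tz": 0.001, "rx": 0, "ry": 0, "rz": -0.3}, {"tx": 0.034, "ty": -0.003, "tz": 0, "rx": 0, "ry": 0, "rz": -0.3}]}}

```text
t: 35.73
tcp_pos: [0.5909, -0.0932, 0.1757]
eef_rot: [0.681, 0.733, -0.001, -0.001]
contact_force: [1.3, 0.9, -1.2]
grip_width: 0.0512
```

>>> {"name": "send_rows", "arguments": {"moves": [{"tx": 0.034, "ty": -0.003, "tz": 0.001, "rx": 0, "ry": 0, "rz": -0.3}, {"tx": 0.033, "ty": -0.003, "tz": 0, "rx": 0, "ry": 0, "rz": -0.3}, {"tx": 0.034, "ty": -0.003, "tz": 0.001, "rx": 0, "ry": 0, "rz": -0.3}, {"tx": 0.033, "ty": -0.002, "tz": 0, "rx": 0, "ry": 0, "rz": -0.3}, {"tx": 0.034, "ty": -0.002, "tz": 0.001, "rx": 0, "ry": 0, "rz": -0.3}]}}

```text
t: 36.15
tcp_pos: [0.5641, 0.0728, 0.1731]
eef_rot: [0.671, 0.741, -0.001, -0.001]
contact_force: [1.3, -0.9, -1.1]
grip_width: 0.0509
```

>>> {"name": "send_rows", "arguments": {"moves": [{"tx": 0.034, "ty": -0.002, "tz": 0, "rx": 0, "ry": 0, "rz": -0.3}, {"tx": 0.033, "ty": -0.002, "tz": 0.001, "rx": 0, "ry": 0, "rz": -0.3}, {"tx": 0, "ty": 0, "tz": 0, "rx": 0, "ry": 0, "rz": 0}, {"tx": 0, "ty": 0, "tz": 0, "rx": 0, "ry": 0, "rz": 0}, {"tx": 0, "ty": 0, "tz": 0, "rx": 0, "ry": 0, "rz": 0}]}}

```text
t: 36.57
tcp_pos: [0.5541, 0.1373, 0.1722]
eef_rot: [0.667, 0.745, -0.001, -0.0]
contact_force: [0.4, -0.4, -2.1]
grip_width: 0.051
```

```bash
python3 -c "
from h import *
P=Plan().to(*car(.001,-.064),.0295,yaw=96.2).show()"
```

```text
# at [0.5541 0.1373 0.1722] yaw 96.31 w 0.051 t 36.6

[{"tx":0.0,"ty":0.0,"tz":0.036,"rx":0,"ry":0,"rz":0.0},{"tx":0.0,"ty":0.0,"tz":0.036,"rx":0,"ry":0,"rz":0.0},{"tx":0.0,"ty":0.0,"tz":0.035,"rx":0,"ry":0,"rz":0.0},{"tx":0.001,"ty":0.001,"tz":0.036,"rx":0,"ry":0,"rz":0.0}]
```

>>> {"name": "send_rows", "arguments": {"moves": [{"tx": 0, "ty": 0, "tz": 0.032, "rx": 0, "ry": 0, "rz": 0}, {"tx": 0, "ty": 0, "tz": 0.032, "rx": 0, "ry": 0, "rz": 0}, {"tx": 0, "ty": 0.001, "tz": 0.03, "rx": 0, "ry": 0, "rz": 0}, {"tx": 0, "ty": 0, "tz": 0.025, "rx": 0, "ry": 0, "rz": 0}, {"tx": 0, "ty": 0, "tz": 0.014, "rx": 0, "ry": 0, "rz": 0}]}}

```text
t: 36.98
tcp_pos: [0.5543, 0.1353, 0.0368]
eef_rot: [0.668, 0.744, -0.002, -0.001]
contact_force: [-0.1, -0.5, -0.3]
grip_width: 0.0508
```

>>> {"name": "send_rows", "arguments": {"moves": [{"tx": 0, "ty": 0, "tz": 0.006, "rx": 0, "ry": 0, "rz": 0}, {"tx": 0, "ty": 0, "tz": 0.003, "rx": 0, "ry": 0, "rz": 0}, {"tx": 0, "ty": 0, "tz": 0.001, "rx": 0, "ry": 0, "rz": 0}, {"tx": 0, "ty": 0, "tz": 0, "rx": 0, "ry": 0, "rz": 0}, {"tx": 0, "ty": 0, "tz": 0, "rx": 0, "ry": 0, "rz": 0}]}}

```text
t: 37.4
tcp_pos: [0.5563, 0.1382, 0.0313]
eef_rot: [0.667, 0.745, 0.001, 0.0]
contact_force: [-0.9, -0.5, -0.6]
grip_width: 0.0512
```

>>> {"name": "send_rows", "arguments": {"moves": [{"tx": 0, "ty": 0, "tz": 0, "rx": 0, "ry": 0, "rz": 0}, {"tx": 0, "ty": 0, "tz": 0, "rx": 0, "ry": 0, "rz": 0}, {"tx": 0, "ty": 0, "tz": 0, "rx": 0, "ry": 0, "rz": 0}, {"tx": 0, "ty": 0, "tz": -0.005, "rx": 0, "ry": 0, "rz": 0}, {"tx": 0, "ty": 0, "tz": -0.02, "rx": 0, "ry": 0, "rz": 0}], "hand": 0.066}}

```text
t: 37.82
tcp_pos: [0.5541, 0.1377, 0.0538]
eef_rot: [0.667, 0.745, -0.002, -0.001]
contact_force: [-0.8, -0.7, 0.5]
grip_width: 0.0661
```

>>> {"name": "send_rows", "arguments": {"moves": [{"tx": 0, "ty": 0, "tz": -0.03, "rx": 0, "ry": 0, "rz": 0}, {"tx": 0, "ty": 0, "tz": -0.035, "rx": 0, "ry": 0, "rz": 0}, {"tx": 0, "ty": 0, "tz": -0.035, "rx": 0, "ry": 0, "rz": 0}, {"tx": 0, "ty": 0, "tz": -0.035, "rx": 0, "ry": 0, "rz": 0}, {"tx": 0, "ty": 0, "tz": 0, "rx": 0, "ry": 0, "rz": 0}]}}

```text
t: 38.23
tcp_pos: [0.5582, 0.1401, 0.1973]
eef_rot: [0.667, 0.745, 0.004, 0.002]
contact_force: [0.9, 2.1, 0.2]
grip_width: 0.0662
```

```bash
python3 -c "
from h import *
tin('red',*car(0,-.064),6,'u.png')
w=__import__('pickle').load(open('w1.pkl','rb'))
# bar long axis via dark mask in w1 at z=.059
I=w['image'][95:165,365:435]; h=cv2.cvtColor(I,cv2.COLOR_BGR2HSV); m=((h[...,2]<75)&(h[...,1]>60))
q=np.argwhere(m); W=np.array([onz(w,x+365,y+95,.059)[:2] for y,x in q]); r=cv2.minAreaRect((W*1000).astype(np.float32)); print(len(q),r)
Plan().to(.476,-.412,.22,yaw=90,step=.037).show()"
```

```text
pred px 254.0 183.0
red 8 [0.5553 0.1367] 6.3 [44.  44.2]
red 11 [0.5553 0.1368] 6.4 [44.4 44.4]
786 ((472.7665710449219, -397.6784973144531), (68.76216888427734, 51.37648010253906), 32.09500503540039)
# at [0.5573 0.1393 0.1944] yaw 96.29 w 0.0659 t 38.3

[{"tx":-0.034,"ty":-0.009,"tz":-0.002,"rx":0,"ry":0,"rz":0.4},{"tx":-0.034,"ty":-0.009,"tz":-0.002,"rx":0,"ry":0,"rz":0.4},{"tx":-0.034,"ty":-0.008,"tz":-0.002,"rx":0,"ry":0,"rz":0.4},{"tx":-0.034,"ty":-0.008,"tz":-0.002,"rx":0,"ry":0,"rz":0.4},{"tx":-0.034,"ty":-0.008,"tz":-0.001,"rx":0,"ry":0,"rz":0.4}]
[{"tx":-0.034,"ty":-0.008,"tz":-0.002,"rx":0,"ry":0,"rz":0.4},{"tx":-0.034,"ty":-0.007,"tz":-0.001,"rx":0,"ry":0,"rz":0.4},{"tx":-0.034,"ty":-0.007,"tz":-0.002,"rx":0,"ry":0,"rz":0.4},{"tx":-0.034,"ty":-0.007,"tz":-0.001,"rx":0,"ry":0,"rz":0.4},{"tx":-0.034,"ty":-0.007,"tz":-0.002,"rx":0,"ry":0,"rz":0.4}]
[{"tx":-0.034,"ty":-0.006,"tz":-0.001,"rx":0,"ry":0,"rz":0.4},{"tx":-0.034,"ty":-0.006,"tz":-0.002,"rx":0,"ry":0,"rz":0.4},{"tx":-0.034,"ty":-0.006,"tz":-0.001,"rx":0,"ry":0,"rz":0.4},{"tx":-0.034,"ty":-0.006,"tz":-0.002,"rx":0,"ry":0,"rz":0.4},{"tx":-0.035,"ty":-0.006,"tz":-0.001,"rx":0,"ry":0,"rz":0.4}]
[{"tx":-0.034,"ty":-0.005,"tz":-0.002,"rx":0,"ry":0,"rz":0.4}]
```

>>> {"name": "send_rows", "arguments": {"moves": [{"tx": -0.034, "ty": -0.009, "tz": -0.002, "rx": 0, "ry": 0, "rz": 0.4}, {"tx": -0.034, "ty": -0.009, "tz": -0.002, "rx": 0, "ry": 0, "rz": 0.4}, {"tx": -0.034, "ty": -0.008, "tz": -0.002, "rx": 0, "ry": 0, "rz": 0.4}, {"tx": -0.034, "ty": -0.008, "tz": -0.002, "rx": 0, "ry": 0, "rz": 0.4}, {"tx": -0.034, "ty": -0.008, "tz": -0.001, "rx": 0, "ry": 0, "rz": 0.4}]}}

```text
t: 38.7
tcp_pos: [0.5291, -0.0366, 0.1988]
eef_rot: [0.68, 0.733, -0.0, -0.0]
contact_force: [0.8, -0.5, -0.1]
grip_width: 0.0661
```

>>> {"name": "send_rows", "arguments": {"moves": [{"tx": -0.034, "ty": -0.008, "tz": -0.002, "rx": 0, "ry": 0, "rz": 0.4}, {"tx": -0.034, "ty": -0.007, "tz": -0.001, "rx": 0, "ry": 0, "rz": 0.4}, {"tx": -0.034, "ty": -0.007, "tz": -0.002, "rx": 0, "ry": 0, "rz": 0.4}, {"tx": -0.034, "ty": -0.007, "tz": -0.001, "rx": 0, "ry": 0, "rz": 0.4}, {"tx": -0.034, "ty": -0.007, "tz": -0.002, "rx": 0, "ry": 0, "rz": 0.4}]}}

```text
t: 39.12
tcp_pos: [0.5034, -0.2085, 0.2065]
eef_rot: [0.693, 0.721, -0.0, -0.001]
contact_force: [1.2, 0.4, 0.3]
grip_width: 0.0663
```

>>> {"name": "send_rows", "arguments": {"moves": [{"tx": -0.034, "ty": -0.006, "tz": -0.001, "rx": 0, "ry": 0, "rz": 0.4}, {"tx": -0.034, "ty": -0.006, "tz": -0.002, "rx": 0, "ry": 0, "rz": 0.4}, {"tx": -0.034, "ty": -0.006, "tz": -0.001, "rx": 0, "ry": 0, "rz": 0.4}, {"tx": -0.034, "ty": -0.006, "tz": -0.002, "rx": 0, "ry": 0, "rz": 0.4}, {"tx": -0.035, "ty": -0.006, "tz": -0.001, "rx": 0, "ry": 0, "rz": 0.4}]}}

```text
t: 39.53
tcp_pos: [0.478, -0.3799, 0.2136]
eef_rot: [0.705, 0.709, -0.0, -0.001]
contact_force: [0.6, 0.2, 0.3]
grip_width: 0.0658
```

>>> {"name": "send_rows", "arguments": {"moves": [{"tx": -0.034, "ty": -0.005, "tz": -0.002, "rx": 0, "ry": 0, "rz": 0.4}, {"tx": 0, "ty": 0, "tz": 0, "rx": 0, "ry": 0, "rz": 0}, {"tx": 0, "ty": 0, "tz": 0, "rx": 0, "ry": 0, "rz": 0}, {"tx": 0, "ty": 0, "tz": 0, "rx": 0, "ry": 0, "rz": 0}]}}

```text
t: 39.87
tcp_pos: [0.474, -0.4117, 0.2154]
eef_rot: [0.708, 0.707, 0.0, -0.001]
contact_force: [0.6, 0.2, -0.0]
grip_width: 0.0658
```

```bash
python3 -c "
from h import *
import pickle
c=snap('wrist','v.png'); pickle.dump(c,open('w4.pkl','wb')); Plan()"
```

```text
# at [ 0.4744 -0.4111  0.2158] yaw 90.0 w 0.0659 t 39.9
```

View pics/v.png

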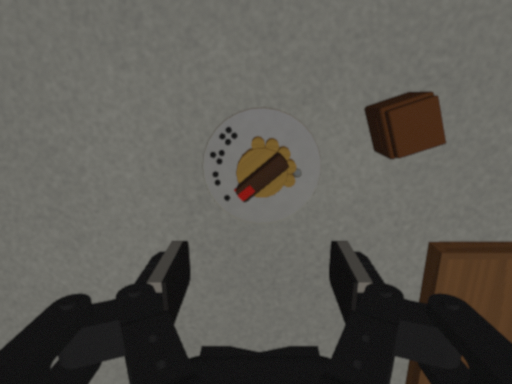

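```bash
python3 -c "
from h import *
import pickle
w=pickle.load(open('w4.pkl','rb'))
a=onz(w,240.5,195,.059);b=onz(w,283.5,160.5,.059); print(a,b,np.linalg.norm(a-b)); m=(a+b)/2; d=b-a; ax=np.degrees(np.arctan2(d[1],d[0])); print('bar',m,ax)
pl=onz(w,261.5,165,.012); s=onz(w,227,198,.012); print('plate',pl,'stud1 dir',np.degrees(np.arctan2(*(s-m)[1::-1])),np.linalg.norm((s-m)[:2]))
Plan().to(m[0],m[1],.12,yaw=ax).show().to(z=.035).show()"
```

```text
[ 0.45446696 -0.43121717  0.059     ] [ 0.49576942 -0.3970938   0.059     ] 0.053575160728632235
bar [ 0.47511819 -0.41415548  0.059     ] 39.562929533180565
plate [ 0.4753203  -0.41154975  0.012     ] stud1 dir -137.65021123599092 0.05260237919754367
# at [ 0.4744 -0.4111  0.2158] yaw 90.0 w 0.0659 t 39.9

[{"tx":0.0,"ty":0.0,"tz":0.012,"rx":0,"ry":0,"rz":6.3},{"tx":0.0,"ty":0.0,"tz":0.012,"rx":0,"ry":0,"rz":6.3},{"tx":0.0,"ty":0.0,"tz":0.012,"rx":0,"ry":0,"rz":6.3},{"tx":-0.001,"ty":0.0,"tz":0.012,"rx":0,"ry":0,"rz":6.3},{"tx":0.0,"ty":0.0,"tz":0.012,"rx":0,"ry":0,"rz":6.3}]
[{"tx":0.0,"ty":0.001,"tz":0.012,"rx":0,"ry":0,"rz":6.3},{"tx":-0.001,"ty":0.001,"tz":0.012,"rx":0,"ry":0,"rz":6.3},{"tx":0.0,"ty":0.0,"tz":0.012,"rx":0,"ry":0,"rz":6.3}]

[{"tx":0.0,"ty":0.0,"tz":0.028,"rx":0,"ry":0,"rz":0.0},{"tx":0.0,"ty":0.0,"tz":0.028,"rx":0,"ry":0,"rz":0.0},{"tx":0.0,"ty":0.0,"tz":0.029,"rx":0,"ry":0,"rz":0.0}]
```

>>> {"name": "send_rows", "arguments": {"moves": [{"tx": 0, "ty": 0, "tz": 0.012, "rx": 0, "ry": 0, "rz": 6.2}, {"tx": 0, "ty": 0, "tz": 0.012, "rx": 0, "ry": 0, "rz": 6.2}, {"tx": 0, "ty": 0, "tz": 0.012, "rx": 0, "ry": 0, "rz": 6.2}, {"tx": -0.001, "ty": 0, "tz": 0.012, "rx": 0, "ry": 0, "rz": 6.2}, {"tx": 0, "ty": 0, "tz": 0.012, "rx": 0, "ry": 0, "rz": 6.2}]}}

```text
t: 40.33
tcp_pos: [0.4744, -0.4119, 0.1558]
eef_rot: [0.871, 0.49, 0.0, -0.0]
contact_force: [1.0, 0.5, 0.0]
grip_width: 0.066
```

>>> {"name": "send_rows", "arguments": {"moves": [{"tx": 0, "ty": 0.001, "tz": 0.012, "rx": 0, "ry": 0, "rz": 6.2}, {"tx": 0, "ty": 0.001, "tz": 0.012, "rx": 0, "ry": 0, "rz": 6.2}, {"tx": 0, "ty": 0, "tz": 0.012, "rx": 0, "ry": 0, "rz": 6.2}, {"tx": 0, "ty": 0, "tz": 0, "rx": 0, "ry": 0, "rz": 0}, {"tx": 0, "ty": 0, "tz": 0, "rx": 0, "ry": 0, "rz": 0}]}}

```text
t: 40.75
tcp_pos: [0.4759, -0.413, 0.1201]
eef_rot: [0.938, 0.347, -0.0, -0.001]
contact_force: [0.3, -0.3, 0.8]
grip_width: 0.0661
```

>>> {"name": "send_rows", "arguments": {"moves": [{"tx": 0, "ty": 0, "tz": 0.028, "rx": 0, "ry": 0, "rz": 0}, {"tx": 0, "ty": 0, "tz": 0.025, "rx": 0, "ry": 0, "rz": 0}, {"tx": 0, "ty": 0, "tz": 0.018, "rx": 0, "ry": 0, "rz": 0}, {"tx": 0, "ty": 0, "tz": 0.012, "rx": 0, "ry": 0, "rz": 0}, {"tx": 0, "ty": 0, "tz": 0, "rx": 0, "ry": 0, "rz": 0}]}}

```text
t: 41.17
tcp_pos: [0.4749, -0.4136, 0.0357]
eef_rot: [0.938, 0.346, -0.001, -0.001]
contact_force: [-0.6, 1.0, -0.1]
grip_width: 0.0659
```

>>> {"name": "send_rows", "arguments": {"moves": [{"tx": 0, "ty": 0, "tz": 0, "rx": 0, "ry": 0, "rz": 0}, {"tx": 0, "ty": 0, "tz": 0, "rx": 0, "ry": 0, "rz": 0}, {"tx": 0, "ty": 0, "tz": 0, "rx": 0, "ry": 0, "rz": 0}, {"tx": 0, "ty": 0, "tz": 0, "rx": 0, "ry": 0, "rz": 0}, {"tx": 0, "ty": 0, "tz": 0, "rx": 0, "ry": 0, "rz": 0}], "hand": 0, "newtons": 25}}

```text
t: 41.58
tcp_pos: [0.4768, -0.4159, 0.0388]
eef_rot: [0.939, 0.344, 0.001, 0.002]
contact_force: [2.1, -2.7, 4.9]
grip_width: 0.0152
```

>>> {"name": "send_rows", "arguments": {"moves": [{"tx": 0, "ty": 0, "tz": 0, "rx": 0, "ry": 0, "rz": 0}, {"tx": 0, "ty": 0, "tz": 0, "rx": 0, "ry": 0, "rz": 0}, {"tx": 0, "ty": 0, "tz": 0, "rx": 0, "ry": 0, "rz": 0}]}}

```text
t: 41.83
tcp_pos: [0.4768, -0.416, 0.0388]
eef_rot: [0.939, 0.344, 0.001, 0.002]
contact_force: [1.8, -3.4, 6.8]
grip_width: 0.0154
```

Gripped. Turning 57° clockwise.

>>> {"name": "send_rows", "arguments": {"moves": [{"tx": 0, "ty": 0, "tz": 0, "rx": 0, "ry": 0, "rz": 5.8}, {"tx": 0, "ty": 0, "tz": 0, "rx": 0, "ry": 0, "rz": 5.8}, {"tx": 0, "ty": 0, "tz": 0, "rx": 0, "ry": 0, "rz": 5.8}, {"tx": 0, "ty": 0, "tz": 0, "rx": 0, "ry": 0, "rz": 5.8}, {"tx": 0, "ty": 0, "tz": 0, "rx": 0, "ry": 0, "rz": 5.8}]}}

```text
t: 42.25
tcp_pos: [0.4771, -0.4164, 0.0388]
eef_rot: [0.995, 0.096, 0.002, 0.002]
contact_force: [3.0, -2.9, 4.6]
grip_width: 0.0155
```

>>> {"name": "send_rows", "arguments": {"moves": [{"tx": 0, "ty": 0, "tz": 0, "rx": 0, "ry": 0, "rz": 5.8}, {"tx": 0, "ty": 0, "tz": 0, "rx": 0, "ry": 0, "rz": 5.8}, {"tx": 0, "ty": 0, "tz": 0, "rx": 0, "ry": 0, "rz": 5.8}, {"tx": 0, "ty": 0, "tz": 0, "rx": 0, "ry": 0, "rz": 5.8}, {"tx": 0, "ty": 0, "tz": 0, "rx": 0, "ry": 0, "rz": 5.3}]}}

```text
t: 42.67
tcp_pos: [0.4771, -0.417, 0.0388]
eef_rot: [0.988, -0.152, 0.002, 0.002]
contact_force: [2.1, -5.8, 3.3]
grip_width: 0.0153
```

>>> {"name": "send_rows", "arguments": {"moves": [{"tx": 0, "ty": 0, "tz": 0, "rx": 0, "ry": 0, "rz": 0}, {"tx": 0, "ty": 0, "tz": 0, "rx": 0, "ry": 0, "rz": 0}, {"tx": 0, "ty": 0, "tz": 0, "rx": 0, "ry": 0, "rz": 0}]}}

```text
t: 42.92
tcp_pos: [0.4771, -0.417, 0.0388]
eef_rot: [0.989, -0.15, 0.002, 0.002]
contact_force: [2.8, -6.1, 3.1]
grip_width: 0.0156
```

>>> {"name": "send_rows", "arguments": {"moves": [{"tx": 0, "ty": 0, "tz": 0, "rx": 0, "ry": 0, "rz": 0}, {"tx": 0, "ty": 0, "tz": 0, "rx": 0, "ry": 0, "rz": 0}, {"tx": 0, "ty": 0, "tz": 0, "rx": 0, "ry": 0, "rz": 0}, {"tx": 0, "ty": 0, "tz": 0, "rx": 0, "ry": 0, "rz": 0}, {"tx": 0, "ty": 0, "tz": 0, "rx": 0, "ry": 0, "rz": 0}], "hand": 0.07}}

```text
t: 43.33
tcp_pos: [0.4753, -0.4143, 0.0371]
eef_rot: [0.989, -0.149, -0.0, -0.0]
contact_force: [-0.6, 1.1, -0.1]
grip_width: 0.0702
```

>>> {"name": "send_rows", "arguments": {"moves": [{"tx": 0, "ty": 0, "tz": -0.03, "rx": 0, "ry": 0, "rz": 0}, {"tx": 0, "ty": 0, "tz": -0.04, "rx": 0, "ry": 0, "rz": 0}, {"tx": 0, "ty": 0, "tz": -0.04, "rx": 0, "ry": 0, "rz": 0}, {"tx": 0, "ty": 0, "tz": -0.04, "rx": 0, "ry": 0, "rz": 0}, {"tx": 0, "ty": 0, "tz": -0.03, "rx": 0, "ry": 0, "rz": 0}]}}

```text
t: 43.75
tcp_pos: [0.4758, -0.4149, 0.2208]
eef_rot: [0.989, -0.15, 0.001, 0.001]
contact_force: [0.2, -0.5, 1.0]
grip_width: 0.0702
```

>>> {"name": "send_rows", "arguments": {"moves": [{"tx": -0.02, "ty": 0, "tz": 0, "rx": 0, "ry": 0, "rz": 0}, {"tx": -0.01, "ty": 0, "tz": 0, "rx": 0, "ry": 0, "rz": 0}, {"tx": 0, "ty": 0, "tz": 0, "rx": 0, "ry": 0, "rz": 0}, {"tx": 0, "ty": 0, "tz": 0, "rx": 0, "ry": 0, "rz": 0}]}}

```text
t: 44.08
tcp_pos: [0.446, -0.4054, 0.2164]
eef_rot: [0.989, -0.15, -0.001, -0.001]
contact_force: [0.3, -0.9, -0.4]
grip_width: 0.07
```

```bash
python3 -c "
from h import *
c=snap('wrist'); s=snap('scene'); t=snap('top'); Plan(); r=lambda i,x,y,w,h:cv2.resize(i[y:y+h,x:x+w],(400,300),interpolation=cv2.INTER_CUBIC)
cv2.imwrite('pics/w.png',np.vstack([np.hstack([r(c['image'],150,60,240,180),r(s['image'],270,140,140,105)]),np.hstack([r(s['image'],110,100,200,150),r(t['image'],130,110,280,210)])]))"
```

```text
# at [ 0.4472 -0.4055  0.2162] yaw -17.17 w 0.0699 t 44.2
```

View pics/w.png

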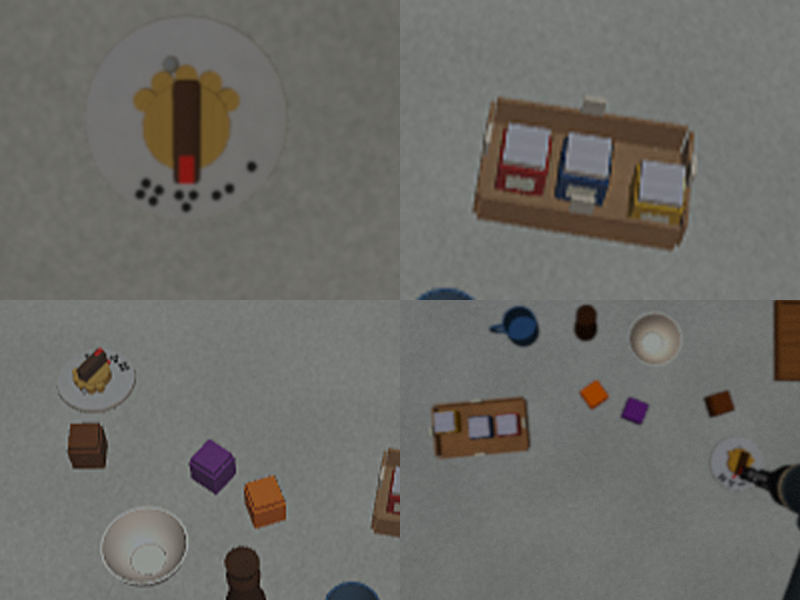

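```bash
python3 -c "
from h import *
s=snap('scene'); t=snap('top')
T=np.radians(CY); Rm=np.array([[np.cos(T),np.sin(T)],[-np.sin(T),np.cos(T)]])
for n,(u,v),(a,b) in (('yel',(662,184),(445,422)),('blue',(588,157),(480,428)),('red',(526,148),(508,425))):
    for c,px in ((s,((u-400)*.35+270,v*.35+140)),(t,((a-400)*.7+130,(b-300)*.7+110))):
        p=onz(c,*px,.068)[:2]; print(n,'hand',(Rm@(p-CC)).round(4), 'lid',[ (Rm@(q[0]-CC)).round(4).tolist()+[q[1],q[2].tolist()] for q in [lid(c,*px,z=.068,tol=12)]])
Plan().to(*car(0,.03),.26,yaw=96.2,step=.04).show()
"
```

```text
yel hand [0.0248 0.0813] lid [[0.0216, 0.08, 10.0, [43.8, 39.6]]]
yel hand [0.0191 0.0741] lid [[0.0216, 0.0778, 4.4, [41.2, 39.1]]]
blue hand [0.0065 0.0031] lid [[0.0025, 0.0019, 5.6, [43.5, 40.4]]]
blue hand [-0.0019 -0.0054] lid [[0.0018, -0.0015, 2.0, [41.4, 40.4]]]
red hand [ 0.0076 -0.0618] lid [[0.0028, -0.0631, 8.0, [44.1, 38.7]]]
red hand [-0.0007 -0.0704] lid [[0.0027, -0.0656, 4.1, [41.2, 39.3]]]
# at [ 0.4472 -0.4057  0.2164] yaw -17.18 w 0.07 t 44.3

[{"tx":-0.005,"ty":-0.035,"tz":-0.002,"rx":0,"ry":0,"rz":-6.3},{"tx":-0.001,"ty":-0.036,"tz":-0.002,"rx":0,"ry":0,"rz":-6.3},{"tx":0.002,"ty":-0.036,"tz":-0.002,"rx":0,"ry":0,"rz":-6.3},{"tx":0.006,"ty":-0.035,"tz":-0.003,"rx":0,"ry":0,"rz":-6.3},{"tx":0.01,"ty":-0.034,"tz":-0.002,"rx":0,"ry":0,"rz":-6.3}]
[{"tx":0.014,"ty":-0.033,"tz":-0.003,"rx":0,"ry":0,"rz":-6.3},{"tx":0.018,"ty":-0.031,"tz":-0.002,"rx":0,"ry":0,"rz":-6.3},{"tx":0.021,"ty":-0.029,"tz":-0.003,"rx":0,"ry":0,"rz":-6.3},{"tx":0.024,"ty":-0.027,"tz":-0.002,"rx":0,"ry":0,"rz":-6.3},{"tx":0.027,"ty":-0.024,"tz":-0.003,"rx":0,"ry":0,"rz":-6.3}]
[{"tx":0.029,"ty":-0.021,"tz":-0.002,"rx":0,"ry":0,"rz":-6.3},{"tx":0.031,"ty":-0.018,"tz":-0.003,"rx":0,"ry":0,"rz":-6.3},{"tx":0.033,"ty":-0.014,"tz":-0.002,"rx":0,"ry":0,"rz":-6.3},{"tx":0.034,"ty":-0.01,"tz":-0.003,"rx":0,"ry":0,"rz":-6.3},{"tx":0.035,"ty":-0.006,"tz":-0.002,"rx":0,"ry":0,"rz":-6.3}]
[{"tx":0.036,"ty":-0.003,"tz":-0.003,"rx":0,"ry":0,"rz":-6.3},{"tx":0.036,"ty":0.002,"tz":-0.002,"rx":0,"ry":0,"rz":-6.3},{"tx":0.035,"ty":0.005,"tz":-0.003,"rx":0,"ry":0,"rz":-6.3}]
```

>>> {"name": "send_rows", "arguments": {"moves": [{"tx": -0.005, "ty": -0.035, "tz": -0.002, "rx": 0, "ry": 0, "rz": -6.3}, {"tx": -0.001, "ty": -0.036, "tz": -0.002, "rx": 0, "ry": 0, "rz": -6.3}, {"tx": 0.002, "ty": -0.036, "tz": -0.002, "rx": 0, "ry": 0, "rz": -6.3}, {"tx": 0.006, "ty": -0.035, "tz": -0.003, "rx": 0, "ry": 0, "rz": -6.3}, {"tx": 0.01, "ty": -0.034, "tz": -0.002, "rx": 0, "ry": 0, "rz": -6.3}]}}

```text
t: 44.75
tcp_pos: [0.4735, -0.2277, 0.2282]
eef_rot: [0.992, 0.127, -0.0, -0.0]
contact_force: [0.2, -0.1, 0.3]
grip_width: 0.0703
```

>>> {"name": "send_rows", "arguments": {"moves": [{"tx": 0.014, "ty": -0.033, "tz": -0.003, "rx": 0, "ry": 0, "rz": -6.3}, {"tx": 0.018, "ty": -0.031, "tz": -0.002, "rx": 0, "ry": 0, "rz": -6.3}, {"tx": 0.021, "ty": -0.029, "tz": -0.003, "rx": 0, "ry": 0, "rz": -6.3}, {"tx": 0.024, "ty": -0.027, "tz": -0.002, "rx": 0, "ry": 0, "rz": -6.3}, {"tx": 0.027, "ty": -0.024, "tz": -0.003, "rx": 0, "ry": 0, "rz": -6.3}]}}

```text
t: 45.17
tcp_pos: [0.5012, -0.05, 0.2412]
eef_rot: [0.92, 0.392, -0.0, -0.0]
contact_force: [0.4, -0.1, -0.8]
grip_width: 0.0704
```

>>> {"name": "send_rows", "arguments": {"moves": [{"tx": 0.029, "ty": -0.021, "tz": -0.002, "rx": 0, "ry": 0, "rz": -6.3}, {"tx": 0.031, "ty": -0.018, "tz": -0.003, "rx": 0, "ry": 0, "rz": -6.3}, {"tx": 0.033, "ty": -0.014, "tz": -0.002, "rx": 0, "ry": 0, "rz": -6.3}, {"tx": 0.034, "ty": -0.01, "tz": -0.003, "rx": 0, "ry": 0, "rz": -6.3}, {"tx": 0.035, "ty": -0.006, "tz": -0.002, "rx": 0, "ry": 0, "rz": -6.3}]}}

```text
t: 45.58
tcp_pos: [0.5279, 0.1266, 0.2534]
eef_rot: [0.779, 0.627, 0.0, -0.0]
contact_force: [0.5, -0.5, -1.2]
grip_width: 0.0697
```

>>> {"name": "send_rows", "arguments": {"moves": [{"tx": 0.036, "ty": -0.003, "tz": -0.003, "rx": 0, "ry": 0, "rz": -6.3}, {"tx": 0.036, "ty": 0.002, "tz": -0.002, "rx": 0, "ry": 0, "rz": -6.3}, {"tx": 0.035, "ty": 0.005, "tz": -0.003, "rx": 0, "ry": 0, "rz": -6.3}, {"tx": 0, "ty": 0, "tz": 0, "rx": 0, "ry": 0, "rz": 0}, {"tx": 0, "ty": 0, "tz": 0, "rx": 0, "ry": 0, "rz": 0}]}}

```text
t: 46.0
tcp_pos: [0.5433, 0.2336, 0.2607]
eef_rot: [0.666, 0.746, 0.0, -0.001]
contact_force: [0.1, -1.0, -1.1]
grip_width: 0.07
```

```bash
python3 -c "
from h import *
c=snap('wrist'); Plan()
im=c['image'].copy(); S=2.2; x0,y0,w,h=130,40,260,270
big=cv2.resize(im[y0:y0+h,x0:x0+w],None,fx=S,fy=S,interpolation=cv2.INTER_CUBIC)
big=np.clip(big*1.5,0,255).astype(np.uint8)
P=lambda p:tuple(int(k) for k in (proj(c,p)-[x0,y0])*S)
# expected inner top corner marks at upright
for n,d,hf in (('near',(-1,0),.06),('far',(1,0),.06),('left',(0,1),.105),('right',(0,-1),.105)):
    d=np.array(d);t=np.array([-d[1],d[0]])
    for k,th in ((0,1.37),(1,1.571)):
        for sgn in (-.04,.04): cv2.circle(big,P([*car(*(d*(hf+.045*np.cos(th))+t*sgn)),.006+.045*np.sin(th)]),2,[(0,0,255),(0,255,0)][k],-1)
cv2.imwrite('pics/x.png',big)
T=np.radians(CY); Rm=np.array([[np.cos(T),np.sin(T)],[-np.sin(T),np.cos(T)]])
for n,q in (('yel',(.0216,.079)),('blue',(.001,0)),('red',(.001,-.064))):
    u=proj(c,[*car(*q),.068]); l=lid(c,*u,z=.068,tol=9); print(n,u.round(),(Rm@(l[0]-CC)).round(4),l[1:])
"
```

```text
# at [0.5436 0.2314 0.2606] yaw 96.22 w 0.0702 t 46.0
yel [282. 123.] [0.0202 0.0797] (7.1, array([42.7, 42.5]))
blue [261. 196.] [0.0013 0.0012] (6.4, array([43.2, 43.1]))
red [261. 249.] [ 0.0013 -0.0635] (6.4, array([43. , 42.7]))
```

View pics/x.png

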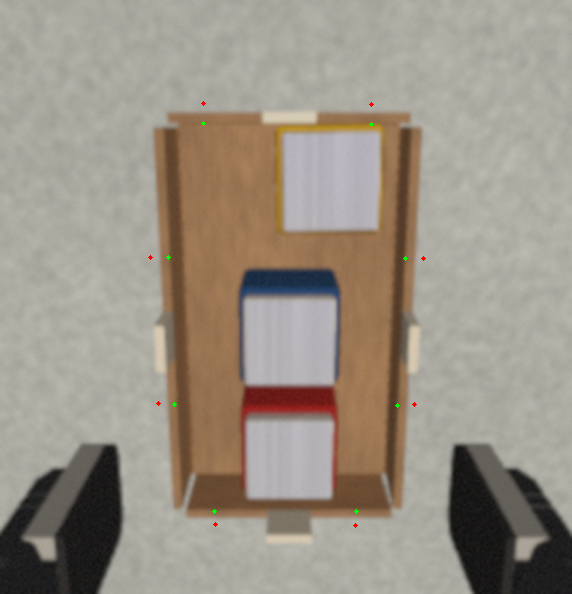

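```bash
python3 -c "
from h import *
print(ticket.sign_off(), ctrl.get_obs()['t'])"
```

```text
the job is handed in; nothing more can be done
the job is handed in; nothing more can be done
```

The carton is up, all three tins present are packed in it, and the dial is set to 3. I handed the job in at about 46 s of robot time, with no verdict reported.

- **Walls:** I raised all four by gripping each tab. In the last wrist picture all four inner top edges sat on or very near the marks I drew for upright, well clear of the 1.37 rad marks.
- **Tins:** Red, blue and yellow were there and green was absent. All three stand lid up on the floor. Measured in the carton frame, in metres:

| Tin | x | y |
|---|---|---|
| Red | 0.001 | -0.064 |
| Blue | 0.001 | 0.001 |
| Yellow | 0.020 | 0.080 |

- **Yellow:** After I placed it, it was shifted about 2–3 cm inside the carton while the arm was elsewhere. It now stands close to the left wall but within the limits, so I left it.
- **Dial:** I turned it 57° clockwise. The last picture shows the red end at the group of three studs.
- **Bystanders:** I saw no sign that the bowl, mug, mill or look-alikes had moved. I did not measure this.
- **Disagreements:** Positions from the top and scene cameras differed by about 4–8 mm at the start, so I used the wrist camera for the grasps and the final check. The near wall stopped at about 1.25 rad on the first pull, so I pulled it further to upright.

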